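# Close down the spanner bench

### The arm

A 6-joint arm with a two-finger parallel gripper is mounted at the origin on the work surface. World frame = base frame: x ahead of the robot, y to its left, z up, the work surface at z = 0. Lengths are in mm, angles in rad, forces in N, time in s.
With the tool pointing down it reaches from about 275 to 825 mm from the base axis. Payload 4.9 kg.
Tool frame: the origin (TCP) lies at the very end of the fingers, on their centre line; the grasp point (between the pads) lies 19 mm behind it; y points along the fingers, z is the direction in which the jaws open and shut, and the axes are right-handed (so a half turn about y gives the same grasp; the last joint's range is limited). The gripper opens to 85 mm and grips with 20 to 120 N. Pads are 22 mm wide; open, the fingers measure 114 mm over their backs; the gripper's body (76 mm by 85 mm) begins 54 mm behind the grasp point. The pads swing forward as they close: fully open they stand 13 mm farther back than shut.
Start: joints at [-1.362, 0.326, -0.193, 1.052, 0, 1.437], TCP at [184.881, -518.013, 199.481] pointing down, gripper open.
Joint ranges: [-2.65, 2.65], [-0.97, 1.79], [-1.3, 1.35], [-1.93, 2.1], [-1.47, 1.37], [-3.14, 3.14]. Speed limits (rad/s): [2.57, 2.57, 3.14, 3.14, 3.14, 3.14].

### API

Orientations are given as a rotation vector (axis times angle).
In Python, from station import sensors, eyes, ctrl gives the robot as it stands. The module is installed in compiled form; this text tells all that it offers.
- The arm moves only by the tool drive_tool, never from a script. Its argument "motion" is a list that holds one entry, the list of rows, each a list of 7 numbers: the shift along the world's x, y, z in m, then the turn, a rotation vector about the world's x, y, z in degrees, then the closure, from -1 (fully open) to 1 (shut), so that 0 is half open. In form: [[[tx, ty, tz, wx, wy, wz, gripper], ...]]. A call has 1 to 10 rows; each row is the pose to reach, as a shift and turn from the pose commanded when the call began; what a row does not reach only later rows make up. A row lasts 1/12 s, in which the tool goes at most 41.7 mm and 7.16 degrees, less where a joint would pass 70% of its speed; a pose out of reach is approached as far as the arm can. A call with a gripper value outside its range is refused whole. The fingers move at their own pace and stop on an object; the grip force is fixed at half the most. Time passes only in rows, so rows that repeat a pose let the fingers close. It gives the time, the measured TCP pose, the force and the opening at its end, in the units of the state.
- sensors.get_obs(): the state, without advancing time (a new reading comes with each control period).
- eyes.capture(name): name is "scene" or "top" or "wrist"; returns the picture (384x512x3 uint8, red, green, blue); there is no depth.
- eyes.camera_params(name): a dict with "fx", "fy", "cx", "cy" (pixels), "cam_to_world" (4x4, takes a point from camera to world coordinates). Camera axes: x right, y up, looking along -z (the intrinsics and any distortion apply to the point x, -y, -z); pixel columns grow to the right and rows downward; lengths in mm; the calibration is good to about 2 mm. A picture is of the moment at which its call begins: read the wrist's pose just before it. camera_params takes no time and is no camera call; for the wrist camera it gives the pose at the moment of the call.
- ctrl.sign_off(): hands the job in, once; it reports no verdict.
The state is a dict: "time": time; "qpos": joint angles; "qd": joint speeds; "tau": joint torques, N m; "position": TCP position; "orientation": TCP orientation; "ft_force": force on the tool from outside, world axes, zero at the start; "wrist_torque": the same for the moment, N m; "opening": finger opening in mm.
Only numpy, scipy, OpenCV 4.12 (cv2) and the standard library are available. Lean on these libraries where they do the work, as an engineer would, in place of code of your own. Each camera call takes 0.05 s, during which the arm holds its last target.

### The job

Closing time in the workshop: lift the loose lid off the grey spanner case and lay it flat on the clear bench, put every loose box spanner back lying in its own labelled slot in the case (the slot of its own size), then set the lid back fully down on the case. Also plug every loose battery pack upright and fully home in a free bay of the charger for the night, and leave the other things on the bench where they are.

Things in the scene. Friction and masses are not known exactly. Their poses are not given: they have to be found in the camera images.
- case: open grey sheet-steel spanner case, fixed, 194 mm (x) by 280 mm (y), walls 5 mm thick and 60 mm high; origin: centre of its underside, on the bench, z up. In it four black inserts lie side by side along y, 60 mm apart, in an order that varies, each with one slot along the case's x. Closed by the loose lid at the start.
- lid: loose lid of the case: plate 194 x 280 x 5 mm, 0.4 kg, with ribs 10 mm deep below that drop inside the case walls (4 mm play), either way round. Origin: centre, at the ribs' foot: 0 above the bench lying there, 50 mm above it home on the case. Black bar handle along y over the centre: 114 mm long, 18 mm wide (x), from 35 to 51 mm above the origin; between it and the plate 20 mm is free.
- spanner_s: the smallest of the loose tubular box spanners (plain steel, about 140 g), lying on the bench if it is there at all: 95 mm long along its x, six-sided ends 22 mm across flats (25 mm across corners), between them a round tube 18 mm in diameter, 46 mm long, to grip. Origin: at its middle, on its axis (11 mm above what it lies on). Symmetrical end for end.
- spanner_m: the second smallest of the loose tubular box spanners (plain steel, about 200 g), lying on the bench if it is there at all: 110 mm long along its x, six-sided ends 27 mm across flats (31 mm across corners), between them a round tube 22 mm in diameter, 53 mm long, to grip. Origin: at its middle, on its axis (13.5 mm above what it lies on). Symmetrical end for end.
- spanner_l: the second largest of the loose tubular box spanners (plain steel, about 280 g), lying on the bench if it is there at all: 125 mm long along its x, six-sided ends 32 mm across flats (37 mm across corners), between them a round tube 26 mm in diameter, 60 mm long, to grip. Origin: at its middle, on its axis (16 mm above what it lies on). Symmetrical end for end.
- spanner_xl: the largest of the loose tubular box spanners (plain steel, about 420 g), lying on the bench if it is there at all: 140 mm long along its x, six-sided ends 38 mm across flats (44 mm across corners), between them a round tube 32 mm in diameter, 67 mm long, to grip. Origin: at its middle, on its axis (19 mm above what it lies on). Symmetrical end for end.
- slot_s (a point): where the origin of the smallest spanner is when home in its slot; x along the slot, z up. Pocket 101 x 31 mm (3 mm play each side), closed at the ends, floor 11 mm below the point and 8 mm above the bench; side cheeks 16 mm high only on the 24 mm at each end, open between for fingers. A white card at its end towards the case's -x shows a dark hexagon at half the spanner's size.
- slot_m (a point): where the origin of the second smallest spanner is when home in its slot; x along the slot, z up. Pocket 116 x 37 mm (3 mm play each side), closed at the ends, floor 13.5 mm below the point and 8 mm above the bench; side cheeks 16 mm high only on the 24 mm at each end, open between for fingers. A white card at its end towards the case's -x shows a dark hexagon at half the spanner's size.
- slot_l (a point): where the origin of the second largest spanner is when home in its slot; x along the slot, z up. Pocket 131 x 43 mm (3 mm play each side), closed at the ends, floor 16 mm below the point and 8 mm above the bench; side cheeks 16 mm high only on the 24 mm at each end, open between for fingers. A white card at its end towards the case's -x shows a dark hexagon at half the spanner's size.
- slot_xl (a point): where the origin of the largest spanner is when home in its slot; x along the slot, z up. Pocket 146 x 50 mm (3 mm play each side), closed at the ends, floor 19 mm below the point and 8 mm above the bench; side cheeks 16 mm high only on the 24 mm at each end, open between for fingers. A white card at its end towards the case's -x shows a dark hexagon at half the spanner's size.
- charger: grey twin-bay battery charger, fixed, 160 mm (x) by 84 mm (y) by 46 mm high; origin: centre of its underside; two bays in a row along its x, open at the top. In front of it (towards the robot), left of the case, the bench is clear: about x 0.28 to 0.475, y 0.21 to 0.50, room for the lid.
- bay_a (a point): centre of the floor of charger bay a (towards the charger -x end): a well 54 mm (x) by 38 mm (y), 30 mm deep, its floor 16 mm above the bench; a key notch 14 mm wide is cut 7 mm deeper into its +x wall. A pack goes in with its x along the point's x, the same way round.
- bay_b (a point): centre of the floor of charger bay b (towards the charger +x end): a well 54 mm (x) by 38 mm (y), 30 mm deep, its floor 16 mm above the bench; a key notch 14 mm wide is cut 7 mm deeper into its +x wall. A pack goes in with its x along the point's x, the same way round.
- pack_a: black battery pack a, 0.36 kg, if present: block standing on its contact end, 50 mm (x) by 34 mm (y) by 92 mm high, with a key rib 10 mm wide and 5 mm proud on the lowest 40 mm of its +x face. Origin: centre of the foot without the rib, z up. Goes foot down into either free bay (2 mm play each side). At the start its x is within about 50 degrees of the charger's x.
- pack_b: black battery pack b, 0.36 kg, if present: block standing on its contact end, 50 mm (x) by 34 mm (y) by 92 mm high, with a key rib 10 mm wide and 5 mm proud on the lowest 40 mm of its +x face. Origin: centre of the foot without the rib, z up. Goes foot down into either free bay (2 mm play each side). At the start its x is within about 50 degrees of the charger's x.
- carton: plain cardboard carton 50 by 70 by 45 mm, a bystander; origin: centre of its underside.
- piston: aluminium engine piston 57 mm in diameter, 56 mm high, standing, a bystander; origin: centre of its underside.
Things that resemble listed ones, but are neither listed nor needed, are in the scene too. What is shaped like the spanner_xl but blue or pink is not meant.

How it is judged:
By the outcome, as a careful person would: the job done as asked, in the order asked, and still so for the second after the job is handed in, with the robot touching nothing.
Of spanner_s, spanner_m, spanner_l, spanner_xl only 3 to 4 are there at a start; the rules pass over those that are not, and their reading is None.
Of pack_a, pack_b only 1 to 2 are there at a start; the rules pass over those that are not, and their reading is None.
At some moment in a run one of lid, spanner_s, spanner_m, spanner_l, spanner_xl may be knocked a few centimetres aside while the robot is not near it.
It also fails if it takes over 210 s, if anything falls off the work surface, if the arm or the gripper's body presses on something with over 40 N, if the wrist force passes 120 N, or if a joint passes its speed limit or range.

## Working session

There is one attempt and no reset: what is moved stays moved. The work goes in short steps, Python scripts to look and compute and a tool call to move; the robot and the scene stay as the last step left them, time stands still between calls to the robot, and variables do not carry over. Pictures are saved under pics/ and viewed, and the job is handed in when it is done.

Besides the shell and the picture viewer there is one more tool, called after "Emit:" as name([rows], argument=value, ...), one row to a line, values as JSON. drive_tool: Moves the arm, as the interface text tells. Its arguments: {"type":"object","properties":{"motion":{"type":"array"}},"required":["motion"]}

```bash
mkdir -p pics
cat > h.py <<'E'
import numpy as np, cv2
from station import sensors, eyes, ctrl
def cap(name,fn):
    P=eyes.camera_params(name); im=eyes.capture(name)
    cv2.imwrite('pics/'+fn+'.png',im[:,:,::-1]); np.savez('pics/'+fn+'.npz',im=im,**{k:np.array(v) for k,v in P.items()})
    return im,P
E
python3 - <<'E'
from h import *
print(sensors.get_obs())
for n in ['scene','top','wrist']:
    im,P=cap(n,n+'0'); print(n,P)
    if n!='wrist': cv2.imwrite('pics/'+n+'0b.png',cv2.resize(im[:,:,::-1],(800,600),interpolation=cv2.INTER_CUBIC))
E
```

```text
{'time': 0.0, 'qpos': array([-1.36221700e+00,  3.26965411e-01, -1.93574335e-01,  1.05198136e+00,
        7.67108147e-06,  1.43661518e+00]), 'qd': array([-1.09797305e-03, -5.71258898e-05, -1.51637683e-03,  2.85801372e-04,
       -1.62380946e-05, -1.33319450e-03]), 'tau': array([-9.19879276e-04, -4.43398297e+01,  2.62441528e+01,  1.55427586e-02,
       -1.87748765e-04, -4.18677018e-06]), 'position': array([ 184.74114203, -517.38246276,  198.69377087]), 'orientation': array([-0.35232753,  2.03710012, -2.03353934]), 'ft_force': array([ 0.22111844, -0.00961484, -0.14944297]), 'wrist_torque': array([-0.00356256, -0.00179002, -0.06713037]), 'opening': 85.4982346425178}
scene {'fx': 348.23449136065943, 'fy': 348.23449136065943, 'cx': 259.9204731884737, 'cy': 193.31540488053895, 'cam_to_world': array([[ 4.95115465e-02, -7.26643693e-01,  6.85228101e-01,
         1.20965432e+03],
       [ 9.98691467e-01,  4.48141871e-02, -2.46382373e-02,
        -1.64249225e+02],
       [-1.28047206e-02,  6.85551334e-01,  7.27911675e-01,
         8.50835955e+02],
       [ 0.00000000e+00,  0.00000000e+00,  0.000
[... 273 characters left out ...]
-1.01988046e-02,  7.06671772e-03,
        -1.34506683e+02],
       [ 6.49996980e-03,  5.45719117e-02,  9.98488686e-01,
         1.50478205e+03],
       [ 0.00000000e+00,  0.00000000e+00,  0.00000000e+00,
         1.00000000e+00]])}
wrist {'fx': 343.92066939092643, 'fy': 343.92066939092643, 'cx': 254.38965411775507, 'cy': 191.42997307892043, 'cam_to_world': array([[ 3.36194257e-01,  9.00295656e-01,  2.76479934e-01,
         2.55841789e+02],
       [-9.41792472e-01,  3.21568222e-01,  9.80857692e-02,
        -4.93085259e+02],
       [-6.00968822e-04, -2.93362593e-01,  9.56001061e-01,
         3.73740082e+02],
       [ 0.00000000e+00,  0.00000000e+00,  0.00000000e+00,
         1.00000000e+00]])}
```

View pics/scene0b.png

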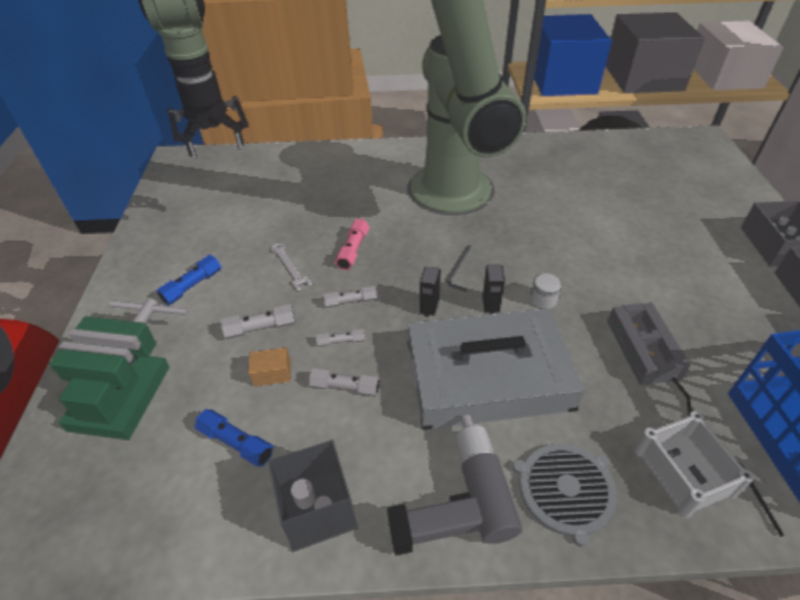

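View pics/top0b.png

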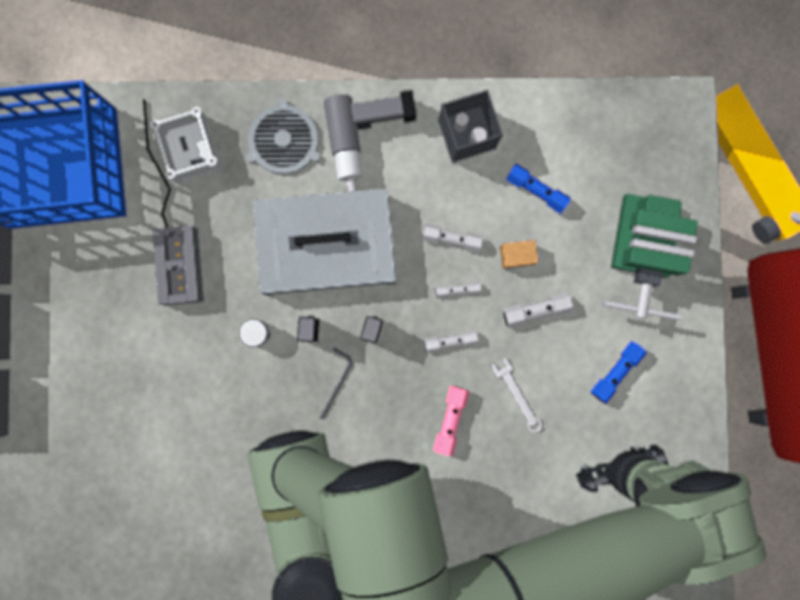

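View pics/wrist0.png

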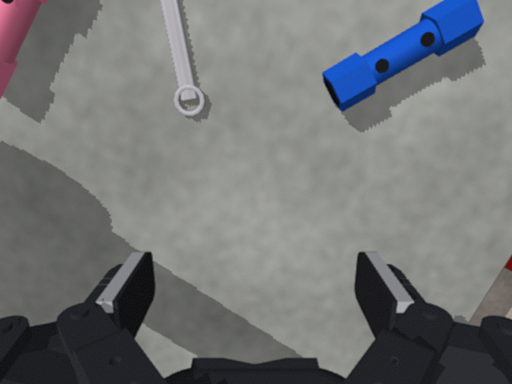

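The scene view shows four steel spanners left of the lidded case, at (350,296), (340,337), (344,382) and (257,320), with two packs standing at (430,290) and (493,287). In the top view they are at (452,342), (458,291), (453,238) and (538,310), with packs at (307,329) and (371,329). The charger is at (178,265). Next I measure them.

```bash
cat >> h.py <<'E'
def load(fn):
    d=np.load('pics/'+fn+'.npz'); return d['im'],{k:d[k] for k in ['fx','fy','cx','cy','cam_to_world']}
def ray(P,u,v,z):
    u=np.asarray(u,float);v=np.asarray(v,float)
    d=np.stack([(u-P['cx'])/P['fx'],-(v-P['cy'])/P['fy'],-np.ones_like(u)],-1)
    T=P['cam_to_world']; D=d@T[:3,:3].T; o=T[:3,3]
    return o+D*((z-o[2])/D[...,2])[...,None]
def proj(P,X):
    T=P['cam_to_world']; c=(np.asarray(X,float)-T[:3,3])@T[:3,:3]
    return np.stack([P['cx']+P['fx']*c[...,0]/-c[...,2],P['cy']-P['fy']*c[...,1]/-c[...,2]],-1)
def big(im,u0,v0,u1,v1,k,fn):
    c=im[v0:v1,u0:u1,::-1]; cv2.imwrite('pics/'+fn+'.png',cv2.resize(c,None,fx=k,fy=k,interpolation=cv2.INTER_CUBIC))
def blobs(im,P,mask,z,amin=40,roi=None):
    n,l,s,c=cv2.connectedComponentsWithStats(mask.astype(np.uint8))
    for i in range(1,n):
        if s[i,4]<amin: continue
        v,u=np.nonzero(l==i); X=ray(P,u,v,z)[:,:2]
        r=cv2.minAreaRect(X.astype(np.float32)); b=cv2.boxPoints(r)
        e1=b[1]-b[0]; e2=b[2]-b[1]; e=e1 if np.hypot(*e1)>np.hypot(*e2) else e2
        a=np.degrees(np.arctan2(e[1],e[0])); a=(a+90)%180-90
        yield dict(px=c[i].round(1),n=s[i,4],c=np.round(r[0],1),mean=X.mean(0).round(1),L=round(max(r[1]),1),W=round(min(r[1]),1),ang=round(a,1))
E
python3 - <<'E'
from h import *
im,P=load('top0')
big(im,265,130,380,230,6,'t1'); big(im,90,110,265,250,4,'t2')
hsv=cv2.cvtColor(im,cv2.COLOR_RGB2HSV)
for p in [(290,152),(293,186),(290,218),(344,198),(270,185),(180,140),(197,210),(237,210),(115,170)]: print(p,im[p[1],p[0]],hsv[p[1],p[0]])
m=(hsv[...,2]>165)
m[:,:265]=0;m[:130]=0;m[240:]=0
for b in blobs(im,P,m,14): print(b)
E
```

```text
(290, 152) [202 201 207] [125   7 207]
(293, 186) [180 180 185] [120   7 185]
(290, 218) [203 201 208] [129   9 208]
(344, 198) [204 203 209] [125   7 209]
(270, 185) [117 119 116] [ 50   6 119]
(180, 140) [166 172 178] [105  17 178]
(197, 210) [134 131 141] [129  18 141]
(237, 210) [133 132 139] [124  13 139]
(115, 170) [122 122 130] [120  16 130]
{'px': array([352.8, 189.6]), 'n': np.int32(13538), 'c': array([ 508.9, -510.2]), 'mean': array([ 491.2, -473.3]), 'L': 660.2, 'W': 365.6, 'ang': np.float32(89.4)}
{'px': array([487.2, 138.4]), 'n': np.int32(786), 'c': array([ 648.6, -927.1]), 'mean': array([ 658.9, -931.1]), 'L': 170.5, 'W': 78.1, 'ang': np.float32(89.5)}
{'px': array([425.1, 149.3]), 'n': np.int32(137), 'c': array([ 624., -720.]), 'mean': array([ 624.1, -720. ]), 'L': 130.3, 'W': 12.1, 'ang': np.float32(78.5)}
{'px': array([423.8, 158.1]), 'n': np.int32(137), 'c': array([ 594.4, -715.3]), 'mean': array([ 594.5, -714.5]), 'L': 130.2, 'W': 12.2, 'ang': np.float32(78.5)}
{'px': array([469.5, 168.3]), 'n': np.int32(60), 'c': array([ 553.3, -866.1]), 'mean': array([ 558.4, -867.4]), 'L': 38.7, 'W': 32.0, 'ang': np.float32(62.5)}
```

View pics/t1.png

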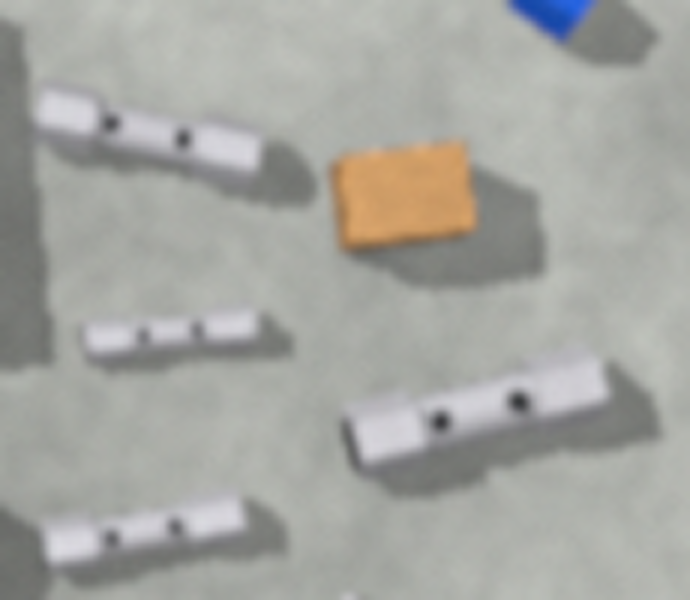

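View pics/t2.png

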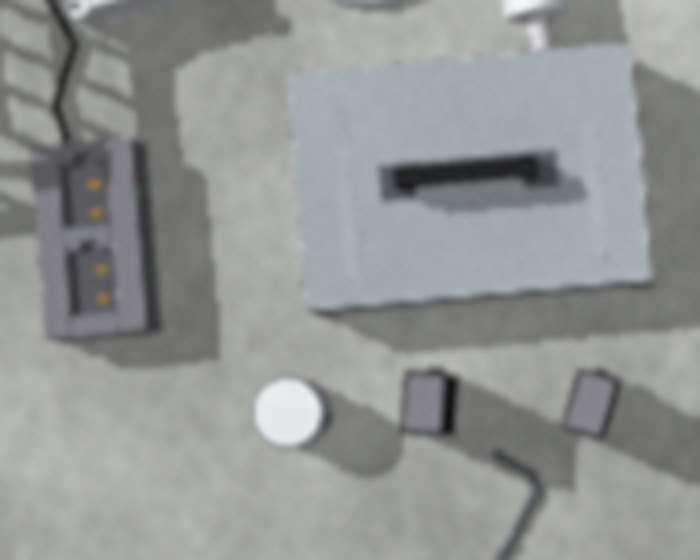

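```bash
cat >> h.py <<'E'
def steel(im):
    f=cv2.GaussianBlur(im,(0,0),0.6).astype(int); return (f[...,2]-f[...,1]>=2)&(f[...,2]>155)&(f[...,2]-f[...,0]<30)
E
python3 - <<'E'
from h import *
im,P=load('top0')
m=steel(im); m[:,:265]=0;m[:130]=0;m[232:]=0;m[:,380:]=0
for z in (16,):
  for b in blobs(im,P,m,z): print(b)
f=cv2.GaussianBlur(im,(0,0),0.6).astype(int)
# lid / case region
m=(f[...,2]-f[...,0]>=7)&(f[...,2]>140); m[:,:150]=0;m[:,260:]=0;m[:118]=0;m[195:]=0
for b in blobs(im,P,m,65): print('lid',b)
m=(f.max(-1)<75); m[:,:150]=0;m[:,260:]=0;m[:118]=0;m[180:]=0
for b in blobs(im,P,m,100,20): print('handle',b)
m=(f[...,2]-f[...,1]>=4)&(f[...,2]>90); m[:,:185]=0;m[:,260:]=0;m[:195]=0;m[225:]=0
for b in blobs(im,P,m,92,20): print('pack',b)
m=(f[...,2]-f[...,1]>=3)&(f[...,2]>60); m[:,:95]=0;m[:,130:]=0;m[:140]=0;m[200:]=0
for b in blobs(im,P,m,46,20): print('charger',b)
E
```

```text
{'px': array([289.6, 151.2]), 'n': np.int32(234), 'c': array([ 622.5, -263.3]), 'mean': array([ 621.8, -263.8]), 'L': 124.9, 'W': 26.4, 'ang': np.float32(76.8)}
{'px': array([292.8, 184.6]), 'n': np.int32(127), 'c': array([ 509.8, -273.2]), 'mean': array([ 509.7, -272.8]), 'L': 94.8, 'W': 18.0, 'ang': np.float32(-84.9)}
{'px': array([344.2, 196.9]), 'n': np.int32(335), 'c': array([ 466.7, -444.6]), 'mean': array([ 466.7, -443.7]), 'L': 142.7, 'W': 33.3, 'ang': np.float32(-76.2)}
{'px': array([288.4, 217.4]), 'n': np.int32(196), 'c': array([ 399.8, -257. ]), 'mean': array([ 400.4, -256.5]), 'L': 112.1, 'W': 24.5, 'ang': np.float32(-81.5)}
lid {'px': array([206.4, 153.4]), 'n': np.int32(4528), 'c': array([610.8,   8.1]), 'mean': array([610.4,   9.7]), 'L': 280.6, 'W': 193.8, 'ang': np.float32(-85.4)}
handle {'px': array([207.2, 152.8]), 'n': np.int32(193), 'c': array([606.8,   3. ]), 'mean': array([607.3,   3.7]), 'L': 123.2, 'W': 19.8, 'ang': np.float32(-86.8)}
pack {'px': array([195.4, 210.3]), 'n': np.int32(132), 'c': array([427.3,  42.3]), 'mean': array([426.4,  42.5]), 'L': 44.1, 'W': 28.4, 'ang': np.float32(-0.6)}
pack {'px': array([237.3, 210.3]), 'n': np.int32(130), 'c': array([424.8, -88.6]), 'mean': array([424.8, -89.4]), 'L': 45.8, 'W': 29.0, 'ang': np.float32(-19.0)}
charger {'px': array([112.6, 169.6]), 'n': np.int32(1205), 'c': array([563.5, 317.3]), 'mean': array([562.7, 318.2]), 'L': 160.2, 'W': 91.1, 'ang': np.float32(5.7)}
```

```bash
cat >> h.py <<'E'
from scipy.spatial.transform import Rotation as R
def st():
    o=sensors.get_obs(); r=R.from_rotvec(o['orientation']).as_matrix()
    print('t',round(o['time'],2),'pos',o['position'].round(1),'fing',r[:,1].round(3),'jaw',r[:,2].round(3),'jawyaw',round(np.degrees(np.arctan2(r[1,2],r[0,2])),2),'F',o['ft_force'].round(1),'op',round(o['opening'],1),'q',o['qpos'].round(2))
    return o
E
python3 - <<'E'
from h import *
st()
im,P=load('top0')
f=im.astype(int); m=(f.min(-1)>190); m[:,:150]=0;m[:,180:]=0;m[:195]=0;m[230:]=0
for b in blobs(im,P,m,56,20): print(b)
E
```

```text
t 0.15 pos [ 184.8 -517.5  198.9] fing [-0.     0.001 -1.   ] jaw [ 0.336 -0.942 -0.001] jawyaw -70.36 F [-0.   0.1 -0.6] op 85.6 q [-1.36  0.33 -0.19  1.05 -0.    1.44]
{'px': array([161.3, 212.6]), 'n': np.int32(206), 'c': array([420.8, 156.6]), 'mean': array([420.4, 157.4]), 'L': 48.6, 'W': 48.4, 'ang': np.float32(89.4)}
```

Emit:
drive_tool([
  [[0.025, 0.03, 0.03, 0, 0, 7, -1], [0.05, 0.06, 0.04, 0, 0, 14, -1], [0.075, 0.09, 0.04, 0, 0, 21, -0.3], [0.1, 0.12, 0.04, 0, 0, 28, -0.3], [0.125, 0.15, 0.04, 0, 0, 35, -0.3], [0.15, 0.18, 0.04, 0, 0, 42, -0.3], [0.175, 0.21, 0.04, 0, 0, 49, -0.3], [0.2, 0.24, 0.04, 0, 0, 56, -0.3], [0.22, 0.265, 0.04, 0, 0, 63, -0.3], [0.24, 0.29, 0.04, 0, 0, 70, -0.3]],
])

```text
time: 0.98
position: [425.7, -226.1, 239.4]
orientation: [-1.21, 1.209, -1.209]
ft_force: [0.3, -0.6, 0.4]
opening: 55.4
```

Emit:
drive_tool([
  [[0.025, 0.03, 0, 0, 0, 2, -0.3], [0.05, 0.06, 0, 0, 0, 4, -0.3], [0.075, 0.09, 0, 0, 0, 5, -0.3], [0.1, 0.12, 0, 0, 0, 5, -0.3], [0.125, 0.15, 0, 0, 0, 5, -0.3], [0.15, 0.18, 0, 0, 0, 5, -0.3], [0.165, 0.21, 0, 0, 0, 5, -0.3], [0.165, 0.235, 0, 0, 0, 5, -0.3], [0.165, 0.235, 0, 0, 0, 5, -0.3], [0.165, 0.235, 0, 0, 0, 5, -0.3]],
])

```text
time: 1.82
position: [589.6, 8.4, 238.9]
orientation: [-1.249, 1.148, -1.147]
ft_force: [0.5, -0.2, 0.9]
opening: 55.7
```

Run:
```python
from h import *
st()
im,P=cap('wrist','w1')
print(P['cam_to_world'].round(3))
for X in [(611,8,101)]: print(proj(P,X))
big(im,0,0,512,384,1.5,'w1b')
```

```text
t 1.82 pos [589.6   8.4 238.9] fing [-0.001 -0.    -1.   ] jaw [ 0.996  0.084 -0.001] jawyaw 4.8 F [ 0.5 -0.2  0.9] op 55.7 q [-0.11  0.38 -0.01  1.18 -0.    1.38]
[[ 9.96000e-01 -8.10000e-02 -2.30000e-02  5.84196e+02]
 [ 8.40000e-02  9.52000e-01  2.93000e-01  8.23700e+01]
 [-2.00000e-03 -2.94000e-01  9.56000e-01  4.13814e+02]
 [ 0.00000e+00  0.00000e+00  0.00000e+00  1.00000e+00]]
[276.8514589  171.11166634]
```

View pics/w1b.png

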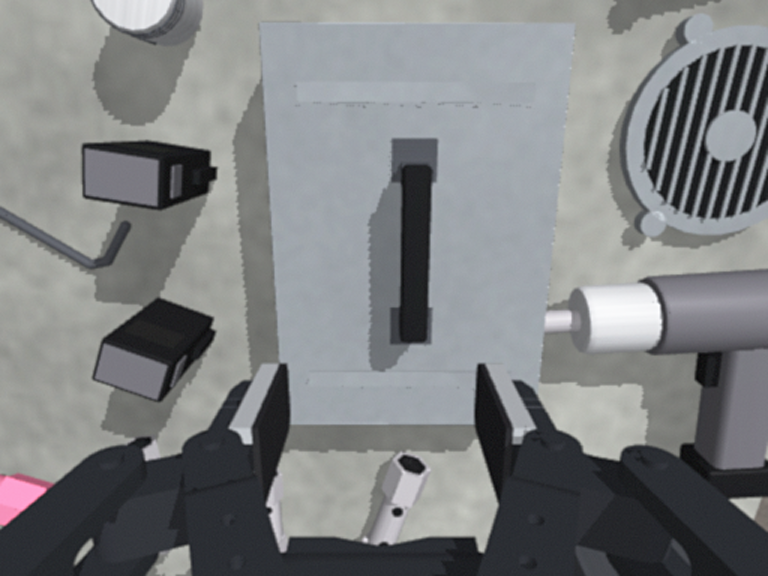

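The wrist view shows the handle bar from (416,165) to (413,342). Its centre matches my prediction to within about 2 px. I cast the lid corners and handle for an exact fix.

Run:
```python
from h import *
im,P=load('w1')
f=im.astype(int); m=f.max(-1)<50; m[:95]=0;m[232:]=0;m[:,:255]=0;m[:,:300]*=1;m[:,300:]=0
m=cv2.morphologyEx(m.astype(np.uint8),cv2.MORPH_OPEN,np.ones((3,3)))
for b in blobs(im,P,m,101,50): print(b)
X=ray(P,np.array([260,573,540,291])/1.5,np.array([23,23,424,424])/1.5,65.); print(X.round(1),X.mean(0))
```

```text
Traceback (most recent call last):
numpy._core._exceptions._UFuncOutputCastingError: Cannot cast ufunc 'multiply' output from dtype('int64') to dtype('bool') with casting rule 'same_kind'
```

Run:
```python
from h import *
im,P=load('w1')
f=im.astype(int); m=f.max(-1)<50; m[:95]=0;m[232:]=0;m[:,:255]=0;m[:,300:]=0
m=cv2.morphologyEx(m.astype(np.uint8),cv2.MORPH_OPEN,np.ones((3,3)))
for b in blobs(im,P,m,101,50): print(b)
X=ray(P,np.array([260,573,540,291])/1.5,np.array([23,23,424,424])/1.5,65.); print(X.round(1),X.mean(0))
```

```text
{'px': array([276.1, 167.8]), 'n': np.int32(2142), 'c': array([610.1,   7.5]), 'mean': array([610.1,  10.1]), 'L': 112.2, 'W': 17.8, 'ang': np.float32(-85.4)}
[[ 504.4  137.5   65. ]
 [ 695.   153.5   65. ]
 [ 723.4 -124.2   65. ]
 [ 532.3 -140.4   65. ]] [613.76314958   6.58868958  65.        ]
```

Emit:
drive_tool([
  [[0.021, 0, -0.02, 0, 0, 0, -0.3], [0.021, 0, -0.05, 0, 0, 0, -0.3], [0.021, 0, -0.08, 0, 0, 0, -0.3], [0.021, 0, -0.11, 0, 0, 0, -0.3], [0.021, 0, -0.13, 0, 0, 0, -0.3], [0.021, 0, -0.145, 0, 0, 0, -0.3], [0.021, 0, -0.155, 0, 0, 0, -0.3], [0.021, 0, -0.162, 0, 0, 0, -0.3], [0.021, 0, -0.165, 0, 0, 0, -0.3], [0.021, 0, -0.165, 0, 0, 0, -0.3]],
])

```text
time: 2.7
position: [610.9, 6.4, 74.5]
orientation: [-1.246, 1.15, -1.15]
ft_force: [0.5, -0.8, 0.2]
opening: 55.4
```

Emit:
drive_tool([
  [[0, 0, 0, 0, 0, 0, 0], [0, 0, 0, 0, 0, 0, 0.3], [0, 0, 0, 0, 0, 0, 0.6], [0, 0, 0, 0, 0, 0, 0.9], [0, 0, 0, 0, 0, 0, 0.9], [0, 0, 0, 0, 0, 0, 0.9], [0, 0, 0, 0, 0, 0, 0.9], [0, 0, 0, 0, 0, 0, 0.9]],
])

```text
time: 3.37
position: [610.9, 7.0, 74.5]
orientation: [-1.246, 1.149, -1.149]
ft_force: [-0.4, -0.9, 0.3]
opening: 4.1
```

Run:
```python
from h import *
st()
im,P=cap('wrist','w2'); big(im,0,0,512,384,1.5,'w2b')
im,P=cap('scene','s2'); big(im,240,180,400,290,5,'s2b')
```

```text
t 3.37 pos [610.9   7.   74.5] fing [ 0.  0. -1.] jaw [0.997 0.081 0.   ] jawyaw 4.65 F [-0.4 -0.9  0.3] op 4.1 q [-0.11  0.54 -0.2   0.83  0.    1.38]
```

View pics/w2b.png

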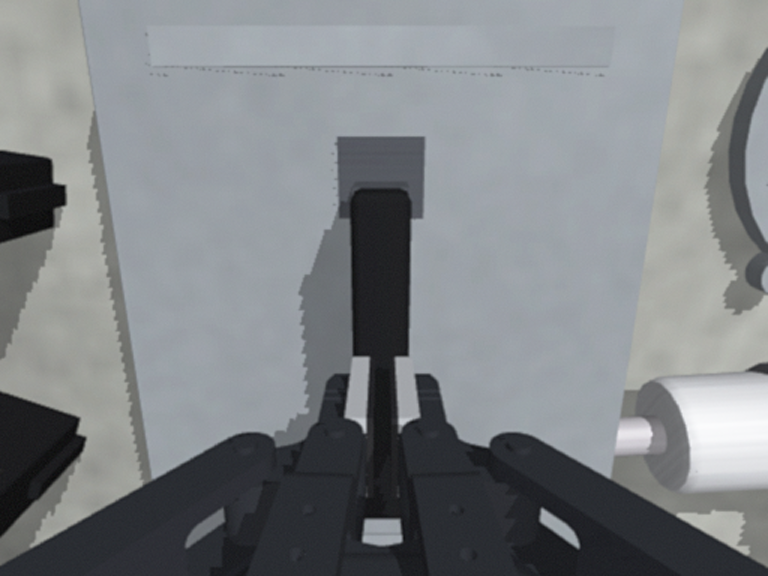

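View pics/s2b.png

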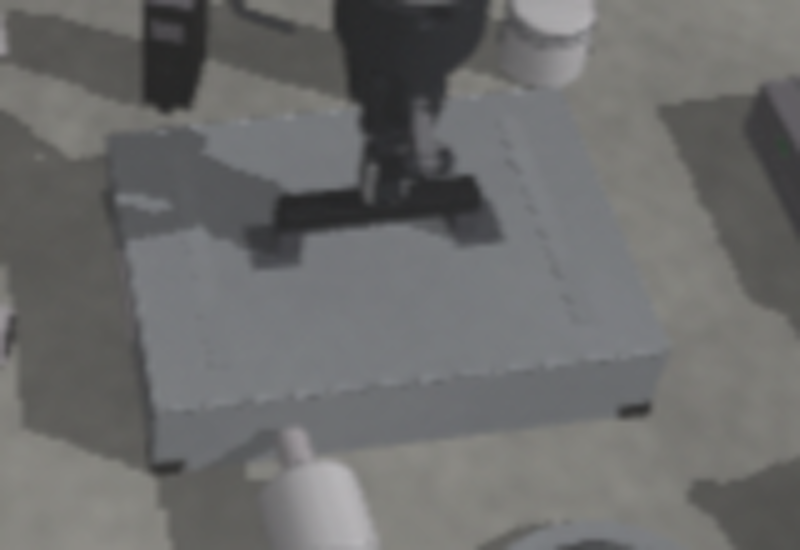

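Run:
```python
from h import *
im,P=load('w2')
for z in (74.5,90,100,110): print(z,proj(P,(610.9,7,z))*1.5)
im,P=load('s2')
for z in (74.5,101): print(z,(proj(P,(610.9,7,z))-[240,180])*5)
```

```text
74.5 [380.14971499 340.34764437]
90 [380.01088485 358.36486192]
100 [379.90805916 371.70946162]
110 [379.79256037 386.69876307]
74.5 [368.56274343 225.58983911]
101 [373.35004907 195.84469057]
```

Run:
```python
from h import *
im,P=load('w2'); im=np.clip(im.astype(float)*2.2,0,255).astype(np.uint8)
big(im,190,210,330,384,4,'w2c')
print(P['cam_to_world'].round(2))
for X in [(599.9,18,74.5),(600,18,100)]: print(proj(P,X))
```

```text
[[ 1.0000e+00 -8.0000e-02 -2.0000e-02  6.0547e+02]
 [ 8.0000e-02  9.5000e-01  2.9000e-01  8.1010e+01]
 [-0.0000e+00 -2.9000e-01  9.6000e-01  2.4945e+02]
 [ 0.0000e+00  0.0000e+00  0.0000e+00  1.0000e+00]]
[234.74645034 206.5589998 ]
[231.96910959 224.85891344]
```

View pics/w2c.png

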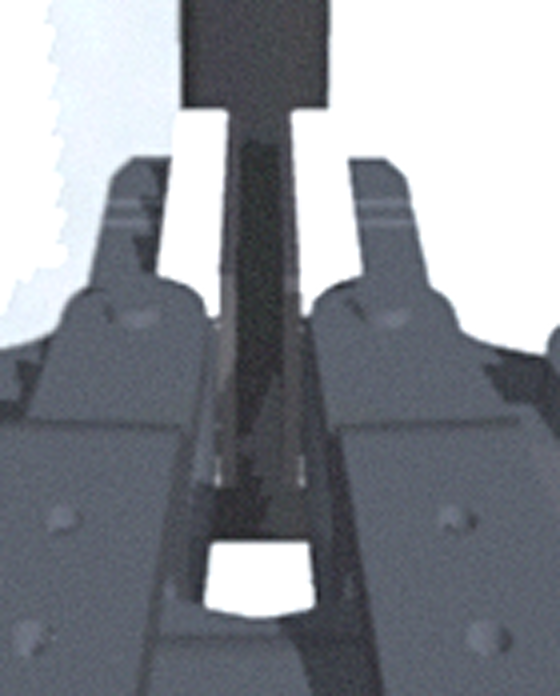

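Run:
```python
from h import *
from scipy.optimize import brentq
for fn,tcp,row,cols in [('w1',(589.6,8.4,238.9),365/1.5,(288/1.5,475/1.5)),('w2',(610.9,7,74.5),210+109/4,(190+228/4,190+290/4)),('wrist0',(184.7,-517.4,198.7),252,(153,357))]:
    im,P=load(fn)
    # intersect ray at mid col with plane y'=+11 along tool x; tool lateral dir = camera side
    T=P['cam_to_world']; side=T[:2,1]/np.hypot(*T[:2,1])
    for h in (0,11):
        def fz(z):
            X=ray(P,np.mean(cols),row,z)[:2]-np.array(tcp[:2]); return X@side-h
        z=brentq(fz,-100,350)
        a=ray(P,cols[0],row,z);b=ray(P,cols[1],row,z)
        print(fn,h,'tip z',round(z,1),'above tcp',round(z-tcp[2],1),'gap',round(np.hypot(*(a-b)[:2]),1))
```

```text
w1 0 tip z 259.6 above tcp 20.7 gap 61.3
w1 11 tip z 282.5 above tcp 43.6 gap 52.2
w2 0 tip z 88.0 above tcp 13.5 gap 7.9
w2 11 tip z 111.9 above tcp 37.4 gap 6.8
wrist0 0 tip z 226.5 above tcp 27.8 gap 96.6
wrist0 11 tip z 248.0 above tcp 49.3 gap 82.4
```

The fingers closed above the bar: the pads cover the bar's edges, and the opening reached the commanded 4 mm with no force. By the images the tips sit about 30 mm above the reported TCP. I'll open and feel downward in small steps.

Emit:
drive_tool([
  [[0, 0, 0, 0, 0, 0, 0], [0, 0, 0, 0, 0, 0, 0], [0, 0, 0, 0, 0, 0, 0], [0, 0, 0, 0, 0, 0, 0], [0, 0, -0.003, 0, 0, 0, 0], [0, 0, -0.005, 0, 0, 0, 0], [0, 0, -0.007, 0, 0, 0, 0], [0, 0, -0.007, 0, 0, 0, 0]],
])

```text
time: 4.13
position: [610.4, 7.0, 66.8]
orientation: [-1.247, 1.15, -1.149]
ft_force: [-0.9, -0.5, 1.1]
opening: 42.8
```

Run:
```python
from h import *
st()
im,P=cap('wrist','w3'); im2=np.clip(im.astype(float)*2.0,0,255).astype(np.uint8); big(im2,130,180,390,384,3,'w3b')
```

```text
t 4.13 pos [610.4   7.   66.8] fing [-0.001  0.    -1.   ] jaw [ 0.997  0.081 -0.001] jawyaw 4.64 F [-0.9 -0.5  1.1] op 42.8 q [-0.11  0.55 -0.2   0.82 -0.    1.38]
```

View pics/w3b.png

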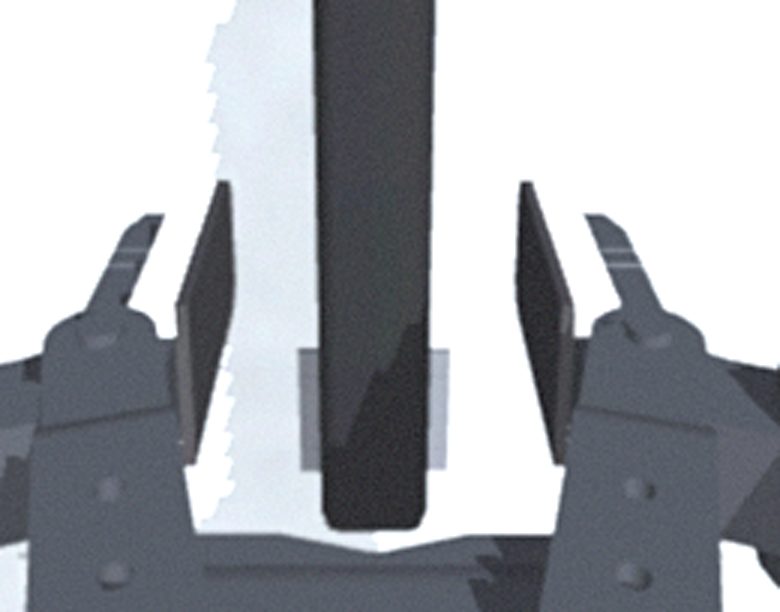

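Emit:
drive_tool([
  [[0, 0, -0.002, 0, 0, 0, 0], [0, 0, -0.004, 0, 0, 0, 0], [0, 0, -0.006, 0, 0, 0, 0], [0, 0, -0.006, 0, 0, 0, 0]],
])

```text
time: 4.52
position: [610.5, 7.0, 60.9]
orientation: [-1.247, 1.15, -1.149]
ft_force: [0.0, -0.7, -0.2]
opening: 43.1
```

Emit:
drive_tool([
  [[0, 0, -0.002, 0, 0, 0, 0], [0, 0, -0.004, 0, 0, 0, 0], [0, 0, -0.006, 0, 0, 0, 0], [0, 0, -0.006, 0, 0, 0, 0]],
])

```text
time: 4.85
position: [610.5, 7.0, 55.0]
orientation: [-1.247, 1.15, -1.149]
ft_force: [-0.7, 0.0, 0.3]
opening: 42.8
```

Emit:
drive_tool([
  [[0, 0, -0.003, 0, 0, 0, 0], [0, 0, -0.006, 0, 0, 0, 0], [0, 0, -0.009, 0, 0, 0, 0], [0, 0, -0.009, 0, 0, 0, 0]],
])

```text
time: 5.18
position: [610.3, 7.0, 45.7]
orientation: [-1.247, 1.15, -1.149]
ft_force: [-0.7, -0.1, -0.7]
opening: 42.9
```

Emit:
drive_tool([
  [[0, 0, 0, 0, 0, 0, 0.3], [0, 0, 0, 0, 0, 0, 0.6], [0, 0, 0, 0, 0, 0, 0.9], [0, 0, 0, 0, 0, 0, 0.9], [0, 0, 0, 0, 0, 0, 0.9]],
])

```text
time: 5.6
position: [611.1, 7.0, 46.7]
orientation: [-1.246, 1.149, -1.15]
ft_force: [0.0, 0.6, 2.0]
opening: 17.0
```

Run:
```python
from h import *
st()
im,P=cap('wrist','w4'); im2=np.clip(im.astype(float)*2.0,0,255).astype(np.uint8); big(im2,130,180,390,384,3,'w4b')
```

```text
t 5.6 pos [611.1   7.   46.7] fing [ 0. -0. -1.] jaw [0.997 0.081 0.   ] jawyaw 4.64 F [0.  0.6 2. ] op 17.0 q [-0.11  0.57 -0.22  0.78 -0.    1.38]
```

View pics/w4b.png

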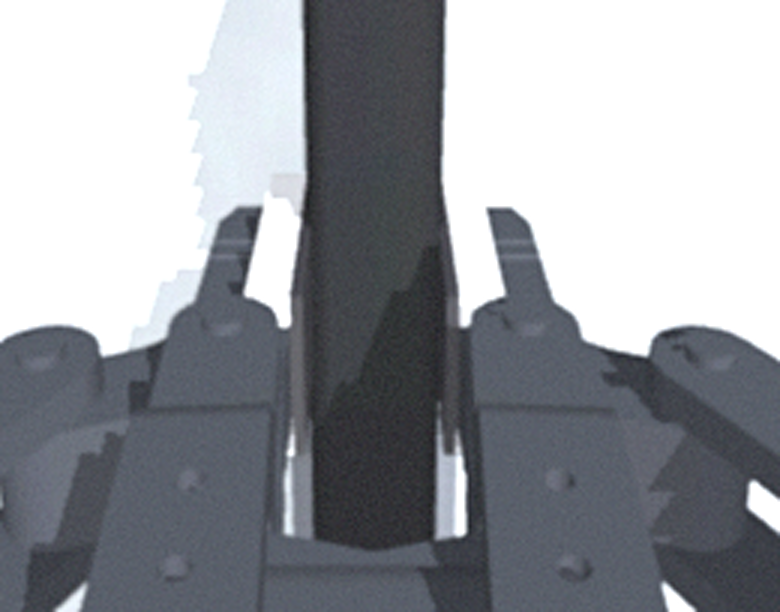

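Gripped on the bar (opening 17 mm). The pads are alongside the bar, with tips about 31 mm above the reported z. Now lifting.

Emit:
drive_tool([
  [[0, 0, 0.003, 0, 0, 0, 1], [0, 0, 0.008, 0, 0, 0, 1], [0, 0, 0.015, 0, 0, 0, 1], [0, 0, 0.025, 0, 0, 0, 1], [0, 0, 0.04, 0, 0, 0, 1], [0, 0, 0.06, 0, 0, 0, 1], [0, 0, 0.08, 0, 0, 0, 1], [0, 0, 0.1, 0, 0, 0, 1], [0, 0, 0.115, 0, 0, 0, 1], [0, 0, 0.12, 0, 0, 0, 1]],
])

```text
time: 6.48
position: [612.7, 6.8, 170.3]
orientation: [-1.243, 1.145, -1.152]
ft_force: [0.8, 0.2, -3.2]
opening: 16.9
```

Run:
```python
from h import *
st()
im,P=cap('wrist','w5'); big(im,0,0,512,384,1.5,'w5b')
```

```text
t 6.48 pos [612.7   6.8 170.3] fing [ 0.005 -0.001 -1.   ] jaw [0.997 0.081 0.005] jawyaw 4.64 F [ 0.8  0.2 -3.2] op 16.9 q [-0.11  0.46 -0.07  1.04  0.    1.38]
```

View pics/w5b.png

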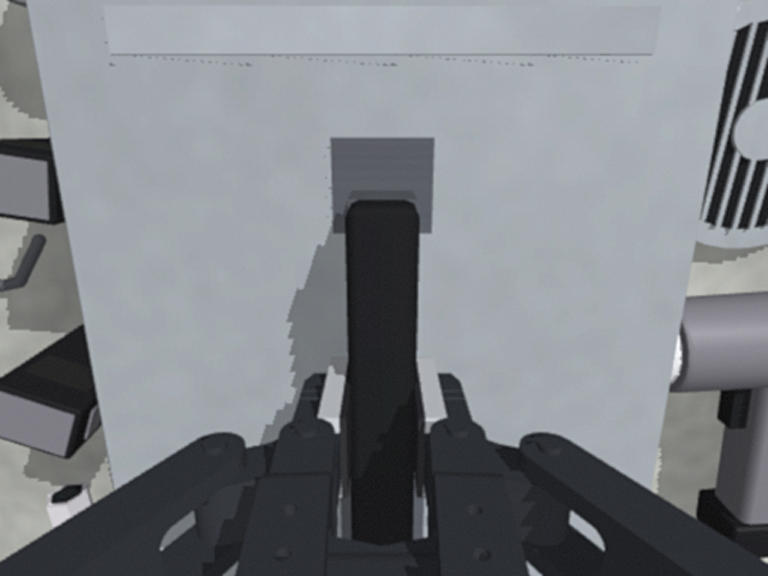

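Emit:
drive_tool([
  [[-0.01, 0.014, 0, 0, 0, 0, 1], [-0.03, 0.043, 0, 0, 0, -1, 1], [-0.05, 0.072, 0, 0, 0, -2, 1], [-0.07, 0.1, 0, 0, 0, -3, 1], [-0.09, 0.13, 0, 0, 0, -4, 1], [-0.11, 0.158, 0, 0, 0, -4.6, 1], [-0.13, 0.187, 0, 0, 0, -4.6, 1], [-0.15, 0.216, 0, 0, 0, -4.6, 1], [-0.17, 0.245, 0, 0, 0, -4.6, 1], [-0.18, 0.259, 0, 0, 0, -4.6, 1]],
])

```text
time: 7.37
position: [427.5, 268.4, 165.8]
orientation: [-1.212, 1.209, -1.205]
ft_force: [-0.1, -0.0, -4.2]
opening: 16.7
```

Emit:
drive_tool([
  [[-0.015, 0.022, 0, 0, 0, 0, 1], [-0.03, 0.044, 0, 0, 0, 0, 1], [-0.045, 0.066, 0, 0, 0, 0, 1], [-0.057, 0.082, 0, 0, 0, 0, 1], [-0.062, 0.089, 0, 0, 0, 0, 1], [-0.062, 0.089, 0, 0, 0, 0, 1], [-0.062, 0.089, 0, 0, 0, 0, 1]],
])

```text
time: 7.95
position: [368.7, 354.5, 166.0]
orientation: [-1.211, 1.208, -1.209]
ft_force: [-0.1, 0.2, -3.4]
opening: 17.3
```

Run:
```python
from h import *
st()
im,P=cap('wrist','w6'); big(im,0,0,512,384,1.5,'w6b')
im,P=cap('top','t6'); big(im,0,80,290,260,2.7,'t6b')
```

```text
t 7.95 pos [368.7 354.5 166. ] fing [-0.    -0.001 -1.   ] jaw [ 1.     0.001 -0.   ] jawyaw 0.08 F [-0.1  0.2 -3.4] op 17.3 q [ 0.62  0.28 -0.34  0.94 -0.    2.19]
```

View pics/t6b.png

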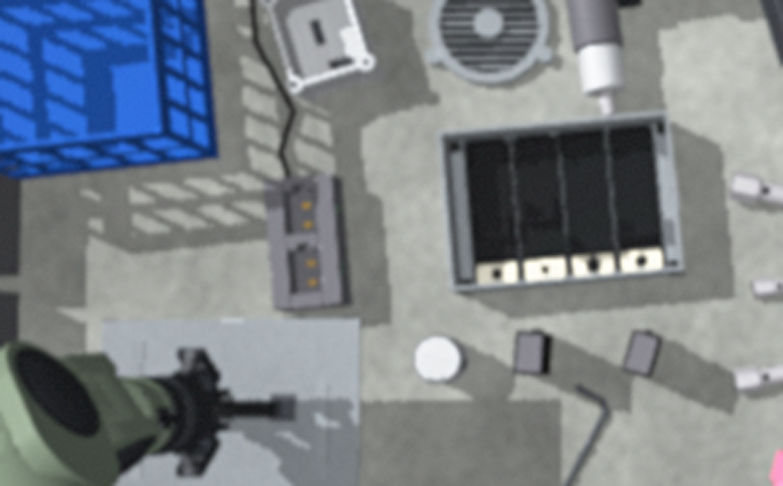

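View pics/w6b.png

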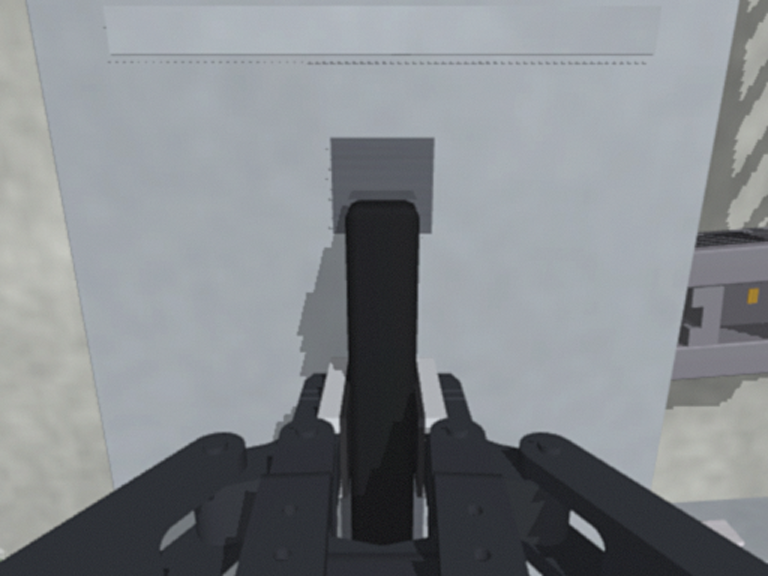

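The lid hangs level over the clear bench, 14 mm clear of the charger. The case is open with its four cards facing the robot. Lowering the lid.

Emit:
drive_tool([
  [[0, 0, -0.015, 0, 0, 0, 1], [0, 0, -0.04, 0, 0, 0, 1], [0, 0, -0.065, 0, 0, 0, 1], [0, 0, -0.09, 0, 0, 0, 1], [0, 0, -0.115, 0, 0, 0, 1], [0, 0, -0.135, 0, 0, 0, 1], [0, 0, -0.15, 0, 0, 0, 1], [0, 0, -0.158, 0, 0, 0, 1], [0, 0, -0.162, 0, 0, 0, 1], [0, 0, -0.162, 0, 0, 0, 1]],
])

```text
time: 8.88
position: [369.2, 354.3, 4.1]
orientation: [-1.21, 1.21, -1.21]
ft_force: [0.2, -1.0, -3.3]
opening: 16.7
```

Emit:
drive_tool([
  [[0, 0, -0.002, 0, 0, 0, 1], [0, 0, -0.004, 0, 0, 0, 1], [0, 0, -0.006, 0, 0, 0, 1], [0, 0, -0.007, 0, 0, 0, 1]],
])

```text
time: 9.22
position: [369.2, 355.3, -2.2]
orientation: [-1.209, 1.208, -1.209]
ft_force: [-0.7, -0.4, -4.4]
opening: 16.5
```

Emit:
drive_tool([
  [[0, 0, -0.001, 0, 0, 0, 1], [0, 0, -0.002, 0, 0, 0, 1], [0, 0, -0.003, 0, 0, 0, 1], [0, 0, -0.003, 0, 0, 0, 1]],
])

```text
time: 9.55
position: [369.1, 355.2, -3.4]
orientation: [-1.208, 1.208, -1.209]
ft_force: [-4.2, -3.9, 17.1]
opening: 17.1
```

Contact. Open and rise.

Emit:
drive_tool([
  [[0, 0, 0.001, 0, 0, 0, 0.6], [0, 0, 0.001, 0, 0, 0, 0.2], [0, 0, 0.001, 0, 0, 0, 0], [0, 0, 0.001, 0, 0, 0, 0], [0, 0, 0.02, 0, 0, 0, 0], [0, 0, 0.05, 0, 0, 0, 0], [0, 0, 0.09, 0, 0, 0, 0], [0, 0, 0.13, 0, 0, 0, 0], [0, 0, 0.17, 0, 0, 0, 0], [0, 0, 0.2, 0, 0, 0, 0]],
])

```text
time: 10.38
position: [369.6, 355.6, 197.9]
orientation: [-1.206, 1.208, -1.208]
ft_force: [1.2, 0.4, 0.3]
opening: 42.5
```

Run:
```python
from h import *
st()
im,P=cap('wrist','w7'); big(im,0,0,512,384,1.5,'w7b')
im,P=cap('top','t7'); big(im,150,100,380,240,3.4,'t7b'); big(im,155,100,260,180,7,'t7c')
```

```text
t 10.38 pos [369.6 355.6 197.9] fing [ 0.003  0.002 -1.   ] jaw [1.    0.001 0.003] jawyaw 0.04 F [1.2 0.4 0.3] op 42.5 q [ 0.62  0.26 -0.29  1.02  0.    2.19]
```

View pics/t7b.png

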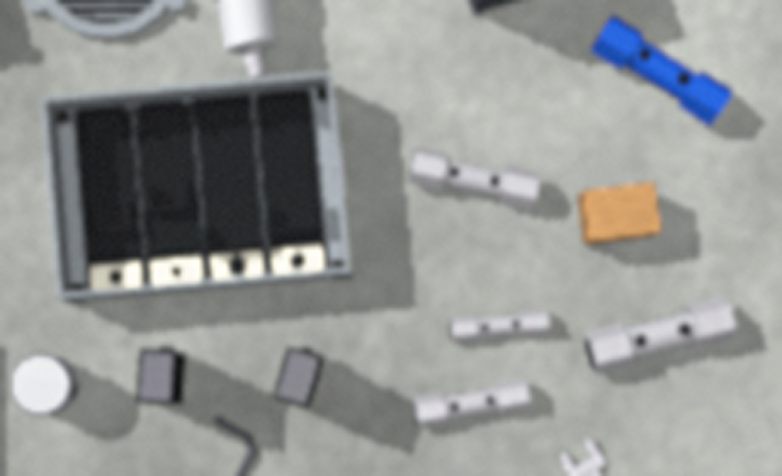

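View pics/t7c.png

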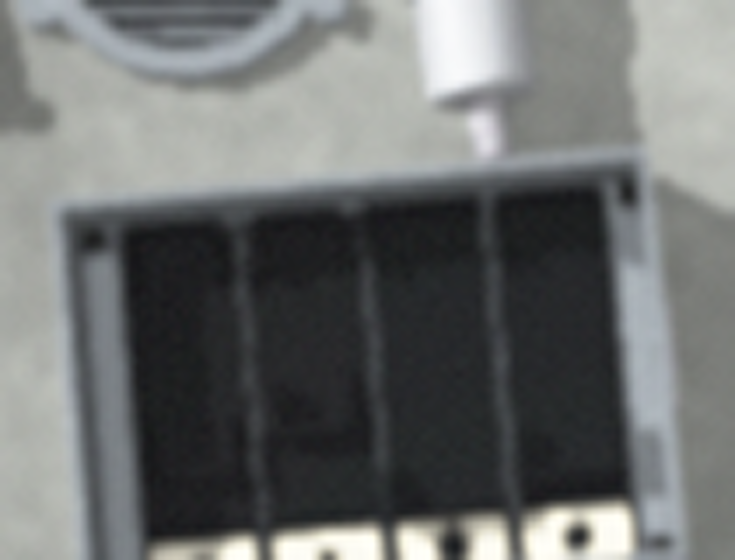

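View pics/w7b.png

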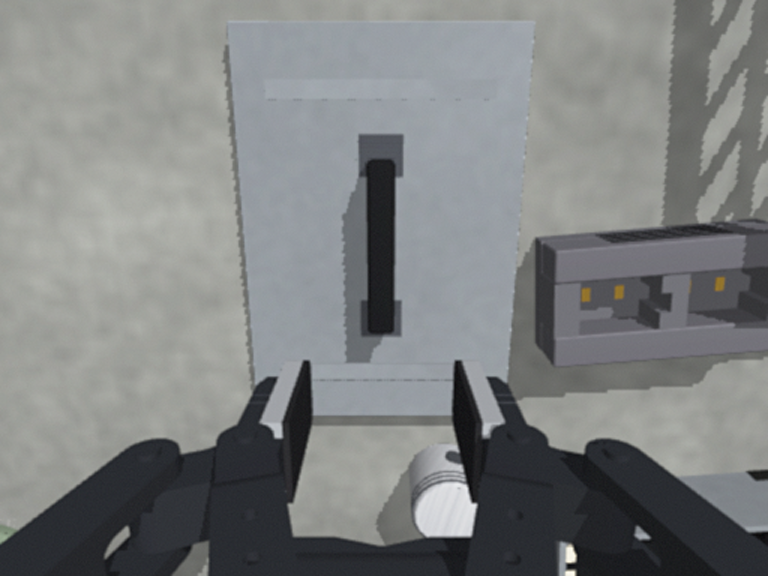

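The lid lies flat. The cards in the top view (+y to -y) read roughly medium, small, extra-large, large. I go over the case to confirm close up.

Emit:
drive_tool([
  [[0.02, -0.03, 0.02, 0, 0, 1, 0], [0.04, -0.06, 0.04, 0, 0, 2, 0], [0.06, -0.09, 0.04, 0, 0, 3, 0], [0.08, -0.12, 0.04, 0, 0, 4.6, 0], [0.1, -0.15, 0.04, 0, 0, 4.6, 0], [0.12, -0.185, 0.04, 0, 0, 4.6, 0], [0.14, -0.22, 0.04, 0, 0, 4.6, 0], [0.16, -0.25, 0.04, 0, 0, 4.6, 0], [0.18, -0.285, 0.04, 0, 0, 4.6, 0], [0.2, -0.32, 0.04, 0, 0, 4.6, 0]],
])

```text
time: 11.32
position: [569.3, 33.2, 233.3]
orientation: [-1.247, 1.15, -1.149]
ft_force: [0.8, 0.3, 0.0]
opening: 42.7
```

Emit:
drive_tool([
  [[0.01, -0.02, 0, 0, 0, 0, 0], [0.02, -0.03, 0, 0, 0, 0, 0], [0.02, -0.03, 0, 0, 0, 0, 0], [0.02, -0.03, 0, 0, 0, 0, 0]],
])

```text
time: 11.65
position: [588.6, 4.5, 233.0]
orientation: [-1.247, 1.152, -1.149]
ft_force: [0.3, 0.1, -0.4]
opening: 42.6
```

Run:
```python
from h import *
im,P=load('w7')
f=im.astype(int); m=f.max(-1)<50; m[:95]=0;m[228:]=0;m[:,:240]=0;m[:,275:]=0
m=cv2.morphologyEx(m.astype(np.uint8),cv2.MORPH_OPEN,np.ones((3,3)))
for b in blobs(im,P,m,51,50): print('handle',b)
st()
im,P=cap('wrist','w8'); im2=np.clip(im.astype(float)*1.6,0,255).astype(np.uint8);big(im2,0,0,512,384,1.5,'w8b')
```

```text
handle {'px': array([253.2, 163. ]), 'n': np.int32(1998), 'c': array([369.6, 355.6]), 'mean': array([369.5, 358.5]), 'L': 113.4, 'W': 17.0, 'ang': np.float32(-89.9)}
t 11.65 pos [588.6   4.5 233. ] fing [-0.002  0.001 -1.   ] jaw [ 0.997  0.08  -0.002] jawyaw 4.56 F [ 0.3  0.1 -0.4] op 42.6 q [-0.12  0.38 -0.02  1.17  0.    1.37]
```

View pics/w8b.png

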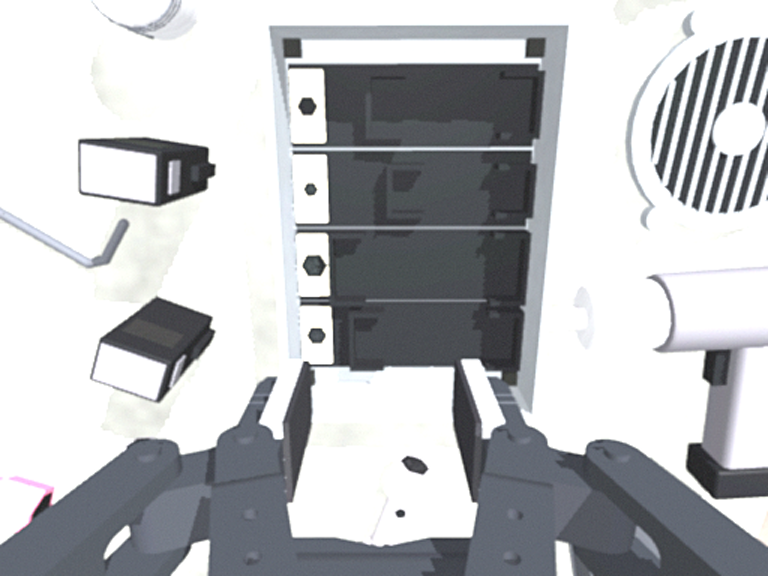

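Run:
```python
from h import *
im,P=load('w8')
im2=np.clip(im.astype(float)*4,0,255).astype(np.uint8);big(im2,175,10,385,260,3.2,'w8c')
f=im.astype(int)
# cards: white warm blobs
m=(f.min(-1)>110)&(f[...,0]-f[...,2]>5)
n,l,s,c=cv2.connectedComponentsWithStats(m.astype(np.uint8))
for i in range(1,n):
    if s[i,4]>150 and 185<c[i,0]<230 and c[i,1]<260:
        x,y,w,h=s[i,:4]; sub=~(l[y+2:y+h-2,x+2:x+w-2]==i)
        vv,uu=np.nonzero(sub); X=ray(P,[x+w/2],[y+h/2],24.)
        A=ray(P,[uu.min()+x+2-.5,uu.max()+x+2.5],[vv.mean()+y+2]*2,24.)
        B=ray(P,[x+w/2]*2,[vv.min()+y+2-.5,vv.max()+y+2.5],24.)
        print(s[i],'hexpx',sub.sum(),'dx',round(np.hypot(*(A[1]-A[0])[:2]),1),'dy',round(np.hypot(*(B[1]-B[0])[:2]),1),'card',X.round(1))
```

```text
[192  46  26  50 730] hexpx 410 dx 22.4 dy 29.3 card [[529.6  89.2  24. ]]
[197 155  23  43 336] hexpx 546 dx 21.9 dy 46.4 card [[537.9 -25.4  24. ]]
[200 204  22  39 161] hexpx 584 dx 21.7 dy 45.3 card [[543.3 -83.5  24. ]]
```

View pics/w8c.png

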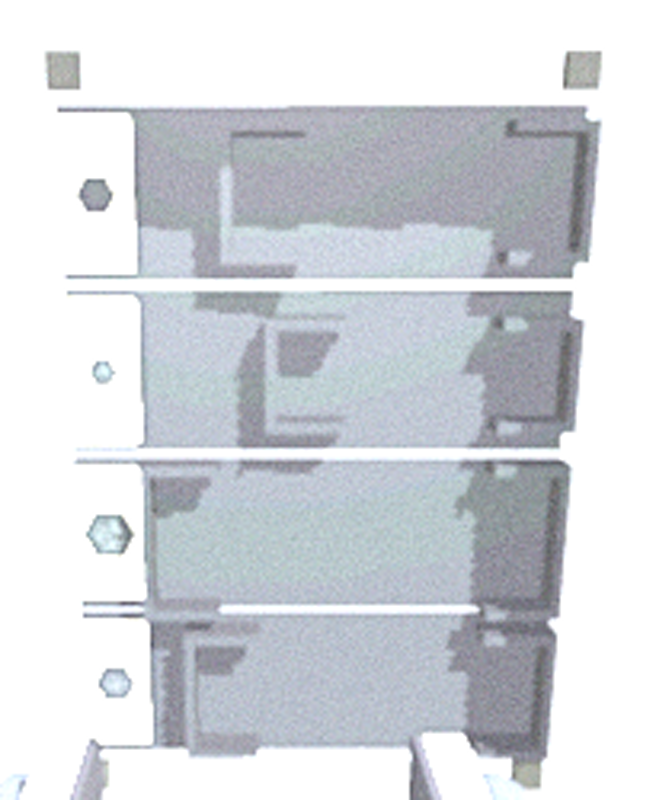

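Run:
```python
from h import *
im,P=load('w8')
for n,l,r,row in [(1,232,573,190),(2,277,558,372),(3,155,548,535),(4,198,540,685)]:
    a=ray(P,175+l/3.2,10+row/3.2,8.);b=ray(P,175+r/3.2,10+row/3.2,8.)
    print(n,a.round(1),b.round(1),'L',np.linalg.norm(a-b).round(1))
for n,l,r,row in [(1,80,112,194),(2,92,113,372),(3,87,133,535),(4,100,132,683)]:
    a=ray(P,175+l/3.2,10+row/3.2,24.);b=ray(P,175+r/3.2,10+row/3.2,24.)
    print(n,'hex corner width',np.linalg.norm(a-b).round(1),a.round(0))
# case rim outer corners at z=60: 
c=np.array([[271,27],[567,27],[535,413]])/1.5
print(ray(P,c[:,0],c[:,1],60.).round(1))
im,P=load('t7')
f=cv2.GaussianBlur(im,(0,0),0.6).astype(int)
m=(f[...,2]-f[...,0]>=7)&(f[...,2]>100); m[:,:150]=0;m[:,258:]=0;m[:118]=0;m[195:]=0
m=cv2.morphologyEx(m.astype(np.uint8),cv2.MORPH_CLOSE,np.ones((3,3)))
for b in blobs(im,P,m,60,100): print('case',b)
# dark insert region
m=(f.max(-1)<62); m[:,:155]=0;m[:,258:]=0;m[:118]=0;m[182:]=0
m=cv2.morphologyEx(m.astype(np.uint8),cv2.MORPH_CLOSE,np.ones((5,5)))
for b in blobs(im,P,m,24,100): print('ins',b)
```

```text
1 [573.8  95.    8. ] [690.2 104.3   8. ] L 116.9
2 [594.4  34.8   8. ] [695.   42.9   8. ] L 100.9
3 [553.9 -29.1   8. ] [701.  -17.3   8. ] L 147.5
4 [574.  -88.4   8. ] [707.4 -77.6   8. ] L 133.9
1 hex corner width 10.6 [524.  89.  24.]
2 hex corner width 7.2 [530.  31.  24.]
3 hex corner width 16.6 [531. -27.  24.]
4 hex corner width 12.0 [538. -84.  24.]
[[ 510.7  132.3   60. ]
 [ 690.9  146.7   60. ]
 [ 715.8 -118.7   60. ]]
case {'px': array([203.4, 151.3]), 'n': np.int32(1026), 'c': array([609.9,   7.9]), 'mean': array([618.1,  19.9]), 'L': 280.5, 'W': 196.6, 'ang': np.float32(-85.3)}
ins {'px': array([207.7, 151. ]), 'n': np.int32(3140), 'c': array([614.9,  11.8]), 'mean': array([624. ,   9.4]), 'L': 261.4, 'W': 169.4, 'ang': np.float32(-85.4)}
```

Run:
```python
from h import *
im,P=load('w8')
C=np.array([610.3,7.9]);a=np.radians(4.6);ex=np.array([np.cos(a),np.sin(a)]);ey=np.array([-ex[1],ex[0]])
for z in (8.,12.):
  for n,u,v in [('M',96,194),('S',102.5,372),('XL',110,535),('L',116,683)]:
    X=ray(P,175+u/3.2,10+v/3.2,z)[:2]-C; print(z,n,(X@ex).round(1),(X@ey).round(1))
print(proj(P,[[*(C+ex*14.8+ey*y),8] for y in (-60,0,60)])*1.5)
```

```text
8.0 M -76.1 88.5
8.0 S -76.4 28.1
8.0 XL -76.0 -32.4
8.0 L -76.0 -92.2
12.0 M -75.6 88.4
12.0 S -75.8 28.6
12.0 XL -75.5 -31.3
12.0 L -75.5 -90.6
[[426.61240155 298.52444847]
 [428.53017973 225.70023327]
 [430.62279449 146.23690983]]
```

The cards and pocket lengths agree. From +y to -y the slots are M (117 mm), S (101), XL (147) and L (134). Candidates in the top view: (289,151) is 125 mm so L, (293,185) is 95 so S, (344,197) is 143 so XL, (288,217) is 112 so M. The blue and pink ones are excluded. I'll take L first.

Emit:
drive_tool([
  [[0.003, -0.025, -0.005, 0, 0, -2, 0], [0.006, -0.055, -0.01, 0, 0, -4, 0], [0.01, -0.09, -0.015, 0, 0, -6, 0], [0.014, -0.125, -0.02, 0, 0, -8, 0], [0.018, -0.16, -0.025, 0, 0, -10, 0], [0.022, -0.195, -0.03, 0, 0, -12, 0], [0.026, -0.225, -0.035, 0, 0, -14, 0], [0.03, -0.25, -0.04, 0, 0, -16, 0], [0.033, -0.268, -0.043, 0, 0, -17.8, 0], [0.033, -0.268, -0.043, 0, 0, -17.8, 0]],
])

```text
time: 12.53
position: [621.4, -265.1, 189.9]
orientation: [-1.091, 1.379, -1.378]
ft_force: [-0.1, 0.1, 0.3]
opening: 43.2
```

```bash
cat >> h.py <<'E'
def spanner(fn,z,k=1.0):
    im,P=load(fn); m=steel(im); m[270:]=0
    m=cv2.morphologyEx(m.astype(np.uint8),cv2.MORPH_CLOSE,np.ones((7,7)))
    m=cv2.morphologyEx(m,cv2.MORPH_OPEN,np.ones((5,5)))
    for b in blobs(im,P,m,z,800): print(b)
E
python3 - <<'E'
from h import *
st(); im,P=cap('wrist','w9'); big(im,0,0,512,384,1.5,'w9b')
spanner('w9',20.)
E
```

```text
t 12.53 pos [ 621.4 -265.1  189.9] fing [-0.001 -0.    -1.   ] jaw [ 0.973 -0.231 -0.001] jawyaw -13.33 F [-0.1  0.1  0.3] op 43.2 q [-0.51  0.57  0.17  1.17 -0.    1.29]
{'px': array([253.3, 158.9]), 'n': np.int32(2130), 'c': array([ 620.6, -266.7]), 'mean': array([ 621.3, -263.4]), 'L': 129.3, 'W': 21.6, 'ang': np.float32(77.1)}
{'px': array([ 49.2, 199.3]), 'n': np.int32(2352), 'c': array([ 401.7, -258.3]), 'mean': array([ 401.5, -255.6]), 'L': 111.9, 'W': 32.7, 'ang': np.float32(-80.6)}
{'px': array([127.8, 209. ]), 'n': np.int32(1436), 'c': array([ 478.9, -287.1]), 'mean': array([ 478.8, -284.9]), 'L': 95.4, 'W': 24.0, 'ang': np.float32(-85.4)}
```

View pics/w9b.png

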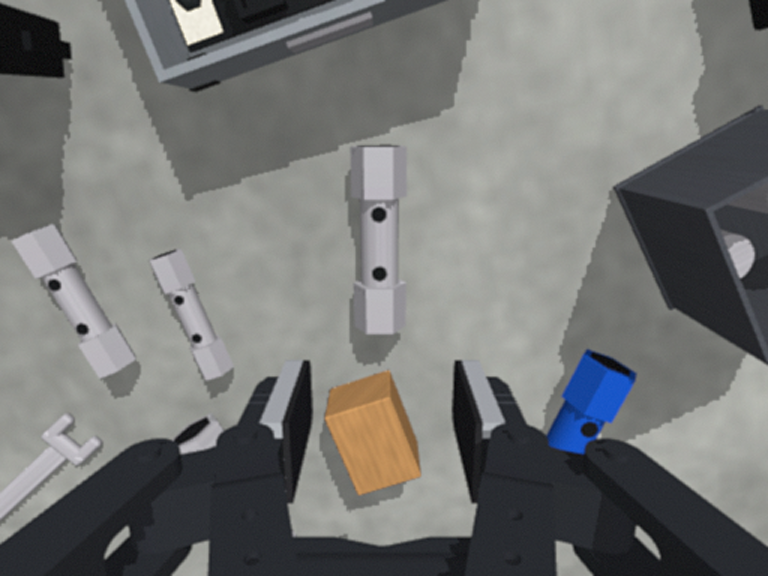

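Run:
```python
from h import *
im,P=load('w9')
X=ray(P,[379/1.5]*2,[214/1.5,273/1.5],29.); print(X.round(1),X.mean(0).round(1),np.linalg.norm(X[0]-X[1]))
# ends: far top edge / near top edge of hexes at z=32
Y=ray(P,[378/1.5,380/1.5],[146/1.5,311/1.5],32.); print(Y.round(1),Y.mean(0),np.linalg.norm(Y[0]-Y[1]))
Y=ray(P,[378/1.5,380/1.5],[146/1.5,333/1.5],16.); print(Y.round(1),Y.mean(0),np.linalg.norm(Y[0]-Y[1]))
```

```text
[[ 625.1 -244.5   29. ]
 [ 615.9 -283.3   29. ]] [ 620.5 -263.9   29. ] 39.95979036844464
[[ 634.5 -202.6   32. ]
 [ 610.5 -308.9   32. ]] [ 622.5011173  -255.74717085   32.        ] 109.06428947121672
[[ 634.3 -203.    16. ]
 [ 605.2 -331.1   16. ]] [ 619.71454341 -267.03843247   16.        ] 131.29783988905533
```

Emit:
drive_tool([
  [[0, 0.001, -0.03, 0, 0, 0, 0], [0, 0.001, -0.06, 0, 0, 0, 0], [0, 0.001, -0.09, 0, 0, 0, 0], [0, 0.001, -0.12, 0, 0, 0, 0], [0, 0.001, -0.145, 0, 0, 0, 0], [0, 0.001, -0.165, 0, 0, 0, 0], [0, 0.001, -0.18, 0, 0, 0, 0], [0, 0.001, -0.19, 0, 0, 0, 0], [0, 0.001, -0.195, 0, 0, 0, 0], [0, 0.001, -0.195, 0, 0, 0, 0]],
])

```text
time: 13.42
position: [621.5, -260.4, -4.1]
orientation: [-1.093, 1.377, -1.374]
ft_force: [1.2, -0.9, -0.6]
opening: 42.9
```

Emit:
drive_tool([
  [[0, 0, -0.003, 0, 0, 0, 0.1], [0, 0, -0.006, 0, 0, 0, 0.1], [0, 0, -0.009, 0, 0, 0, 0.1], [0, 0, -0.011, 0, 0, 0, 0.1], [0, 0, -0.011, 0, 0, 0, 0.1]],
])

```text
time: 13.83
position: [621.7, -262.0, -14.7]
orientation: [-1.092, 1.377, -1.376]
ft_force: [-0.5, 0.1, -0.3]
opening: 38.6
```

Run:
```python
from h import *
st(); im,P=cap('wrist','w10'); im2=np.clip(im.astype(float)*1.4,0,255).astype(np.uint8); big(im2,100,130,420,384,2.4,'w10b')
```

```text
t 13.83 pos [ 621.7 -262.   -14.7] fing [-0.  0. -1.] jaw [ 0.974 -0.228 -0.   ] jawyaw -13.17 F [-0.5  0.1 -0.3] op 38.6 q [-0.51  0.74 -0.08  0.75  0.    1.29]
```

View pics/w10b.png

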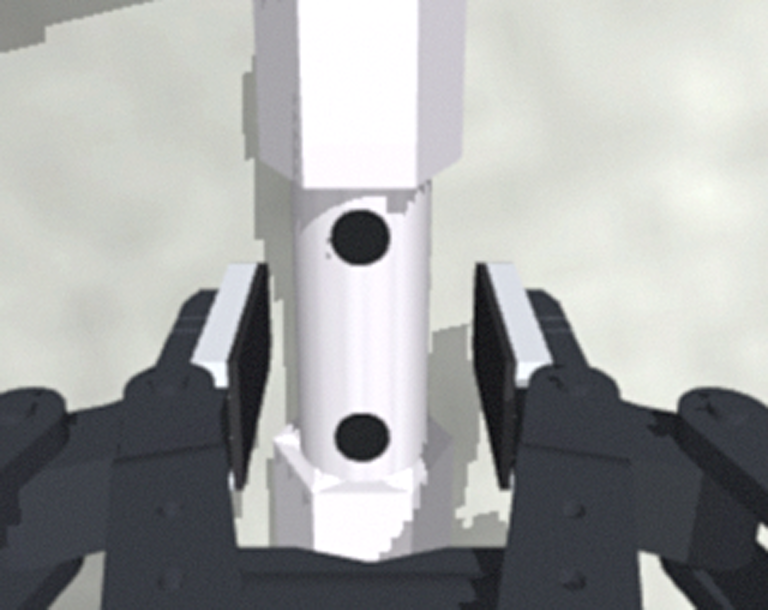

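Emit:
drive_tool([
  [[0, -0.001, -0.003, 0, 0, 0, 0.1], [0, -0.001, -0.005, 0, 0, 0, 0.1], [0, -0.001, -0.007, 0, 0, 0, 0.1], [0, -0.001, -0.007, 0, 0, 0, 0.1]],
])

```text
time: 14.22
position: [621.5, -262.9, -22.1]
orientation: [-1.092, 1.377, -1.376]
ft_force: [-0.9, 0.6, 0.1]
opening: 38.4
```

Emit:
drive_tool([
  [[0, 0, -0.001, 0, 0, 0, 0.1], [0, 0, -0.002, 0, 0, 0, 0.1], [0, 0, -0.003, 0, 0, 0, 0.1], [0, 0, -0.003, 0, 0, 0, 0.1]],
])

```text
time: 14.55
position: [621.8, -262.9, -24.8]
orientation: [-1.092, 1.377, -1.376]
ft_force: [-0.3, -0.3, 0.5]
opening: 38.0
```

Emit:
drive_tool([
  [[0, 0, -0.001, 0, 0, 0, 0.1], [0, 0, -0.002, 0, 0, 0, 0.1], [0, 0, -0.003, 0, 0, 0, 0.1], [0, 0, -0.003, 0, 0, 0, 0.1]],
])

```text
time: 14.88
position: [621.7, -262.9, -27.8]
orientation: [-1.092, 1.377, -1.376]
ft_force: [0.2, -1.2, -0.3]
opening: 38.5
```

Emit:
drive_tool([
  [[0, 0, 0, 0, 0, 0, 0.3], [0, 0, 0, 0, 0, 0, 0.6], [0, 0, 0, 0, 0, 0, 0.8], [0, 0, 0, 0, 0, 0, 0.8], [0, 0, 0, 0, 0, 0, 0.8]],
])

```text
time: 15.3
position: [621.9, -263.0, -27.3]
orientation: [-1.092, 1.376, -1.376]
ft_force: [-1.5, 0.9, 3.0]
opening: 23.8
```

Emit:
drive_tool([
  [[0, 0, 0.005, 0, 0, 0, 0.9], [0, 0, 0.015, 0, 0, 0, 0.9], [0, 0, 0.04, 0, 0, 0, 0.9], [0, 0, 0.07, 0, 0, 0, 0.9], [0, 0, 0.1, 0, 0, 5, 0.9], [0, 0, 0.12, 0, 0, 12, 0.9], [0, 0, 0.14, 0, 0, 19, 0.9], [0, 0, 0.15, 0, 0, 26, 0.9], [0, 0, 0.15, 0, 0, 33, 0.9], [0, 0, 0.15, 0, 0, 40, 0.9]],
])

```text
time: 16.13
position: [622.6, -263.4, 124.5]
orientation: [-1.397, 0.851, -0.855]
ft_force: [-0.3, 1.2, -2.0]
opening: 24.1
```

Emit:
drive_tool([
  [[0.002, 0.02, 0, 0, 0, 7, 0.9], [0.004, 0.04, 0, 0, 0, 14, 0.9], [0.006, 0.06, 0, 0, 0, 21, 0.9], [0.008, 0.08, 0, 0, 0, 28, 0.9], [0.01, 0.1, 0, 0, 0, 35, 0.9], [0.012, 0.12, 0, 0, 0, 42, 0.9], [0.014, 0.14, 0, 0, 0, 49, 0.9], [0.016, 0.16, 0, 0, 0, 56, 0.9], [0.018, 0.175, 0, 0, 0, 63, 0.9], [0.018, 0.182, 0, 0, 0, 67.8, 0.9]],
])

```text
time: 16.97
position: [640.0, -78.6, 123.0]
orientation: [-1.569, -0.07, 0.069]
ft_force: [0.1, 1.0, -3.4]
opening: 23.7
```

Emit:
drive_tool([
  [[0, 0, 0, 0, 0, 0, 0.9], [0, 0, 0, 0, 0, 0, 0.9]],
])

```text
time: 17.13
position: [639.9, -80.8, 122.9]
orientation: [-1.57, -0.063, 0.062]
ft_force: [-0.4, 0.6, -2.7]
opening: 23.8
```

Run:
```python
from h import *
st(); im,P=cap('wrist','w11'); im2=np.clip(im.astype(float)*2,0,255).astype(np.uint8); big(im2,0,0,512,384,1.5,'w11b')
```

```text
t 17.13 pos [639.9 -80.8 122.9] fing [ 0. -0. -1.] jaw [-0.08   0.997 -0.   ] jawyaw 94.56 F [-0.4  0.6 -2.7] op 23.8 q [-0.24  0.56 -0.03  0.98 -0.   -0.32]
```

View pics/w11b.png

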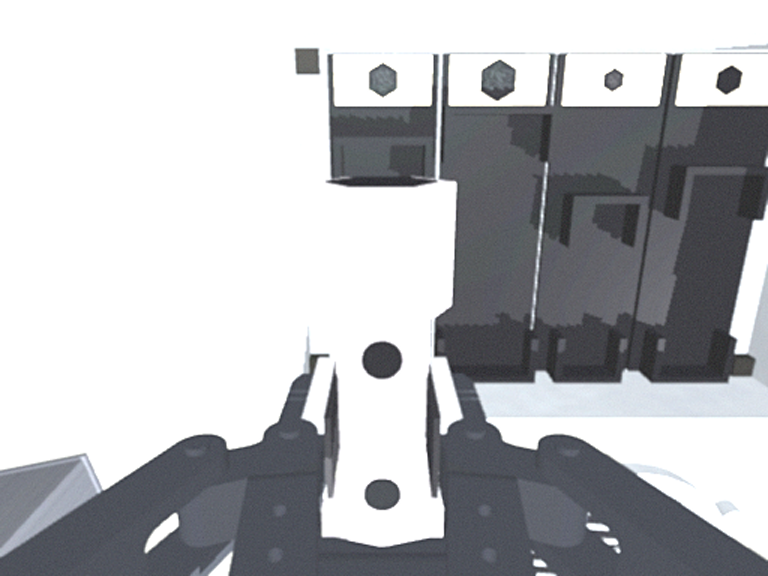

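Run:
```python
from h import *
im,P=load('w11')
C=np.array([639.9,-80.8]);a=np.radians(4.56);ex=np.array([np.cos(a),np.sin(a)]);ey=np.array([-ex[1],ex[0]])
def q(u,v,z,n):
    X=ray(P,u/1.5,v/1.5,float(z))[:2]-C; print(n,(X@ex).round(1),(X@ey).round(1))
q(382,187,182.2,'front top edge low'); q(382,180,182.2,'front top edge hi')
q(327,183,166,'corner L'); q(438,183,166,'corner R')
q(382,137,24,'L pocket top'); q(382,137,8,'L pocket z8')
q(383,80,10,'L card hex')
q(340,145,24,'cheek L');q(427,145,24,'cheek R')
q(382,358,179,'hole');q(382,494,179,'hole2')
big(np.clip(im.astype(float)*4,0,255).astype(np.uint8),200,60,320,140,6,'w11c')
```

```text
front top edge low -61.9 -0.6
front top edge hi -63.5 -0.6
corner L -61.2 -14.4
corner R -61.2 13.5
L pocket top -70.4 -0.7
L pocket z8 -70.2 -0.7
L card hex -98.6 -0.2
cheek L -66.4 -22.2
cheek R -66.5 22.4
hole -19.2 -0.5
hole2 21.6 -0.5
```

View pics/w11c.png

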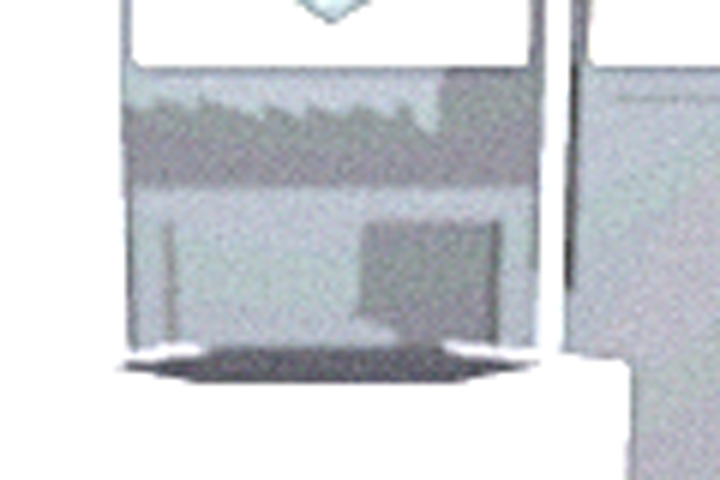

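Spanner L is aligned with its slot to about 1 mm: the card hexagon is at (383,80) and the spanner axis at column 382. Lowering.

Emit:
drive_tool([
  [[-0.001, 0, -0.02, 0, 0, 0, 0.9], [-0.001, 0, -0.045, 0, 0, 0, 0.9], [-0.001, 0, -0.07, 0, 0, 0, 0.9], [-0.001, 0, -0.09, 0, 0, 0, 0.9], [-0.001, 0, -0.108, 0, 0, 0, 0.9], [-0.001, 0, -0.12, 0, 0, 0, 0.9], [-0.001, 0, -0.128, 0, 0, 0, 0.9], [-0.001, 0, -0.134, 0, 0, 0, 0.9], [-0.001, 0, -0.138, 0, 0, 0, 0.9], [-0.001, 0, -0.138, 0, 0, 0, 0.9]],
])

```text
time: 18.02
position: [638.9, -81.2, -15.7]
orientation: [-1.57, -0.063, 0.063]
ft_force: [-0.4, 0.4, -1.9]
opening: 23.9
```

Emit:
drive_tool([
  [[0, 0, -0.001, 0, 0, 0, 0.9], [0, 0, -0.002, 0, 0, 0, 0.9], [0, 0, -0.003, 0, 0, 0, 0.9], [0, 0, -0.003, 0, 0, 0, 0.9]],
])

```text
time: 18.35
position: [639.1, -81.0, -18.2]
orientation: [-1.57, -0.064, 0.063]
ft_force: [0.1, 0.5, -3.2]
opening: 23.7
```

Run:
```python
from h import *
st(); im,P=cap('wrist','w12'); im2=np.clip(im.astype(float)*2,0,255).astype(np.uint8); big(im2,0,0,512,384,1.5,'w12b')
```

```text
t 18.35 pos [639.1 -81.  -18.2] fing [ 0.001 -0.    -1.   ] jaw [-0.081  0.997 -0.   ] jawyaw 94.65 F [ 0.1  0.5 -3.2] op 23.7 q [-0.24  0.7  -0.18  0.7  -0.   -0.32]
```

View pics/w12b.png

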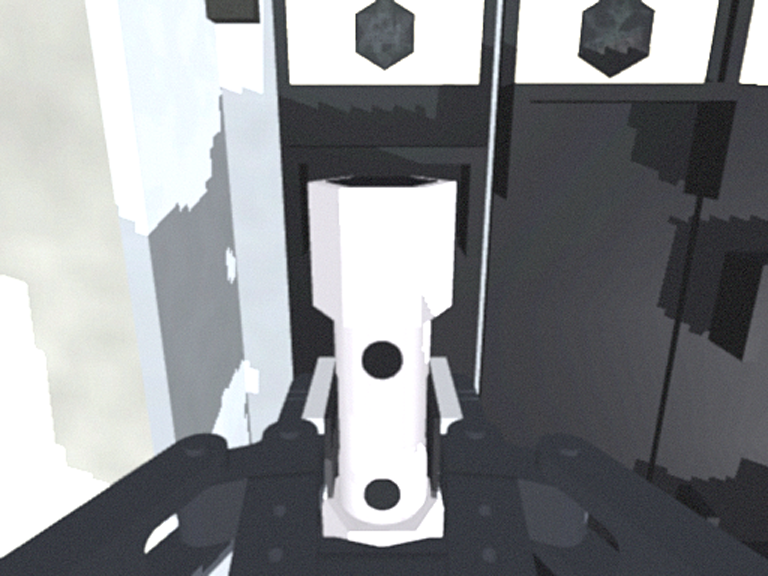

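Emit:
drive_tool([
  [[0, 0, -0.001, 0, 0, 0, 0.9], [0, 0, -0.0015, 0, 0, 0, 0.9], [0, 0, -0.002, 0, 0, 0, 0.9]],
])

```text
time: 18.65
position: [639.3, -81.1, -19.3]
orientation: [-1.57, -0.064, 0.063]
ft_force: [-3.0, 0.3, 9.7]
opening: 24.1
```

Emit:
drive_tool([
  [[0, 0, 0.001, 0, 0, 0, 0.4], [0, 0, 0.001, 0, 0, 0, 0.2], [0, 0, 0.001, 0, 0, 0, 0.15], [0, 0, 0.001, 0, 0, 0, 0.15], [0, 0, 0.015, 0, 0, 0, 0.15], [0, 0, 0.04, 0, 0, 0, 0.15], [0, 0, 0.08, 0, 0, 0, 0.15], [0, 0, 0.12, 0, 0, 0, 0.15], [0, 0, 0.15, 0, 0, 0, 0.15], [0, 0, 0.17, 0, 0, 0, 0.15]],
])

```text
time: 19.48
position: [641.0, -81.5, 154.1]
orientation: [-1.572, -0.068, 0.059]
ft_force: [0.9, -0.3, 0.3]
opening: 36.4
```

Run:
```python
from h import *
st(); im,P=cap('wrist','w13'); im2=np.clip(im.astype(float)*1.8,0,255).astype(np.uint8); big(im2,0,0,512,384,1.5,'w13b')
im,P=cap('top','t13')
m=steel(im); m[:,265-5:]*=True; m[:,:262]=0;m[:130]=0;m[232:]=0;m[:,380:]=0
for b in blobs(im,P,m,16): print(b)
```

```text
t 19.48 pos [641.  -81.5 154.1] fing [ 0.006 -0.001 -1.   ] jaw [-0.081  0.997 -0.002] jawyaw 94.65 F [ 0.9 -0.3  0.3] op 36.4 q [-0.24  0.53  0.01  1.04 -0.   -0.32]
{'px': array([360.3, 191.9]), 'n': np.int32(67), 'c': array([ 483.2, -497.4]), 'mean': array([ 482.8, -497.9]), 'L': 31.6, 'W': 26.2, 'ang': np.float32(-79.3)}
{'px': array([296.1, 194.9]), 'n': np.int32(133), 'c': array([ 473.6, -286.2]), 'mean': array([ 475. , -283.5]), 'L': 94.4, 'W': 20.0, 'ang': np.float32(-87.6)}
{'px': array([328.6, 202.2]), 'n': np.int32(80), 'c': array([ 449.1, -390. ]), 'mean': array([ 449.7, -391.4]), 'L': 45.1, 'W': 28.6, 'ang': np.float32(76.9)}
{'px': array([288.2, 217.5]), 'n': np.int32(201), 'c': array([ 399.8, -256.7]), 'mean': array([ 400.1, -256. ]), 'L': 111.6, 'W': 25.5, 'ang': np.float32(-81.5)}
```

View pics/w13b.png

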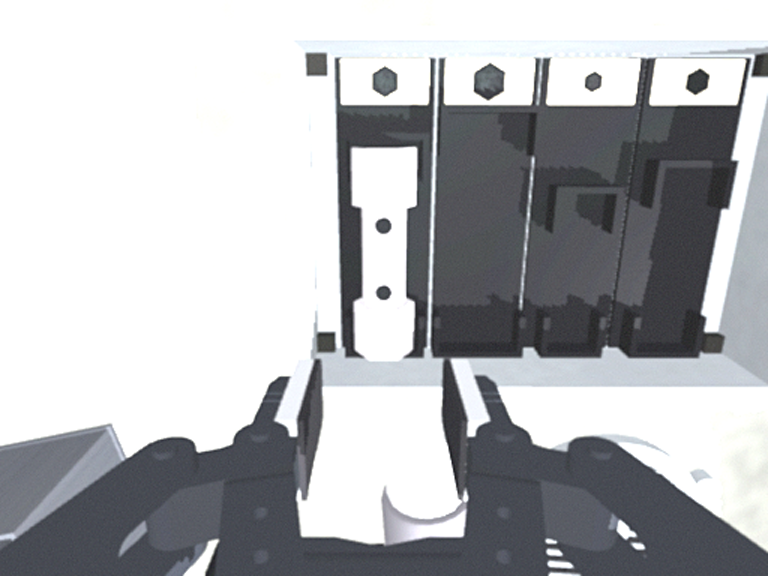

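L lies home in its slot (pads clear, hexes within the cheeks). Next: S, which was knocked aside to about (475,-284).

Emit:
drive_tool([
  [[-0.012, -0.015, 0.01, 0, 0, -7, 0.1], [-0.025, -0.03, 0.02, 0, 0, -14, 0.1], [-0.038, -0.045, 0.02, 0, 0, -21, 0.1], [-0.05, -0.06, 0.02, 0, 0, -28, 0.1], [-0.063, -0.075, 0.02, 0, 0, -35, 0.1], [-0.076, -0.09, 0.02, 0, 0, -42, 0.1], [-0.089, -0.105, 0.02, 0, 0, -49, 0.1], [-0.102, -0.12, 0.02, 0, 0, -56, 0.1], [-0.115, -0.135, 0.02, 0, 0, -63, 0.1], [-0.128, -0.15, 0.02, 0, 0, -70, 0.1]],
])

```text
time: 20.42
position: [509.8, -231.5, 168.5]
orientation: [-1.381, 0.892, -0.891]
ft_force: [0.3, -0.4, 0.5]
opening: 38.5
```

Emit:
drive_tool([
  [[-0.012, -0.015, 0, 0, 0, -7, 0.1], [-0.025, -0.03, 0, 0, 0, -14, 0.1], [-0.035, -0.045, 0, 0, 0, -20.6, 0.1], [-0.039, -0.053, 0, 0, 0, -20.6, 0.1], [-0.039, -0.053, 0, 0, 0, -20.6, 0.1], [-0.039, -0.053, 0, 0, 0, -20.6, 0.1]],
])

```text
time: 20.92
position: [471.9, -283.9, 169.0]
orientation: [-1.242, 1.156, -1.155]
ft_force: [0.5, -0.1, 0.1]
opening: 38.4
```

Run:
```python
from h import *
st(); im,P=cap('wrist','w14'); im2=np.clip(im.astype(float)*1.3,0,255).astype(np.uint8); big(im2,0,0,512,384,1.5,'w14b')
spanner('w14',14.)
```

```text
t 20.92 pos [ 471.9 -283.9  169. ] fing [-0.     0.001 -1.   ] jaw [ 0.997  0.072 -0.   ] jawyaw 4.13 F [ 0.5 -0.1  0.1] op 38.4 q [-0.68  0.35 -0.24  0.98  0.    0.82]
{'px': array([181.1, 129.5]), 'n': np.int32(2505), 'c': array([ 401.3, -259.3]), 'mean': array([ 400.6, -255.7]), 'L': 114.2, 'W': 26.5, 'ang': np.float32(-80.5)}
{'px': array([ 38.4, 128.6]), 'n': np.int32(2199), 'c': array([ 262.2, -264.1]), 'mean': array([ 265.1, -263.6]), 'L': 69.5, 'W': 40.2, 'ang': np.float32(-15.5)}
{'px': array([259.2, 167.3]), 'n': np.int32(1342), 'c': array([ 477.5, -289. ]), 'mean': array([ 477.4, -286.7]), 'L': 96.1, 'W': 17.4, 'ang': np.float32(-85.3)}
{'px': array([ 93.3, 244.8]), 'n': np.int32(1824), 'c': array([ 300.6, -387.4]), 'mean': array([ 308.9, -382.2]), 'L': 130.7, 'W': 36.1, 'ang': np.float32(29.1)}
```

View pics/w14b.png

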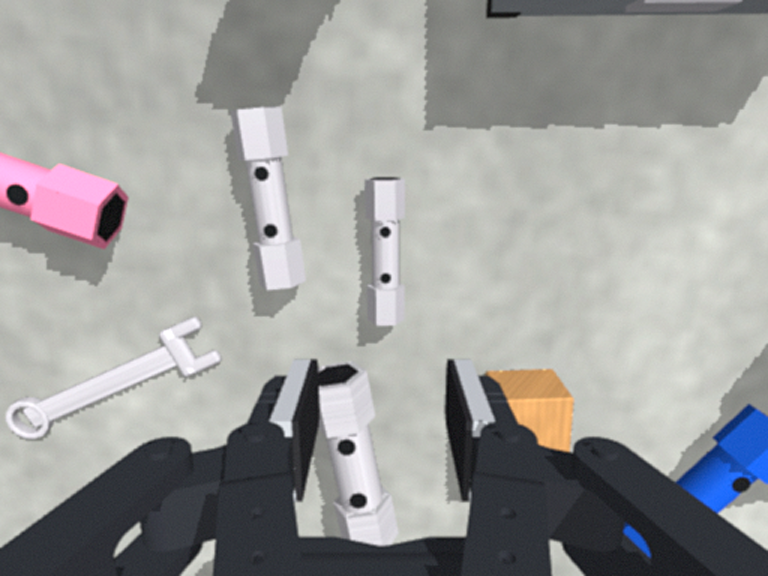

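```bash
cat >> h.py <<'E'
def holes(fn,pts,z,s=1.5):
    im,P=load(fn); p=np.array(pts)/s; X=ray(P,p[:,0],p[:,1],float(z)); d=X[0]-X[1]
    print('mid',X.mean(0).round(1),'ang',np.degrees(np.arctan2(d[1],d[0])).round(1),'len',np.linalg.norm(d).round(1))
E
python3 - <<'E'
from h import *
holes('w14',[(385,232),(386,278)],20)
E
```

```text
mid [ 475.2 -287.5   20. ] ang 95.5 len 30.4
```

Emit:
drive_tool([
  [[0.004, -0.0035, -0.03, 0, 0, 0.5, 0.25], [0.004, -0.0035, -0.06, 0, 0, 0.5, 0.25], [0.004, -0.0035, -0.09, 0, 0, 0.5, 0.25], [0.004, -0.0035, -0.12, 0, 0, 0.5, 0.25], [0.004, -0.0035, -0.15, 0, 0, 0.5, 0.25], [0.004, -0.0035, -0.17, 0, 0, 0.5, 0.25], [0.004, -0.0035, -0.185, 0, 0, 0.5, 0.25], [0.004, -0.0035, -0.191, 0, 0, 0.5, 0.25], [0.004, -0.0035, -0.194, 0, 0, 0.5, 0.25], [0.004, -0.0035, -0.194, 0, 0, 0.5, 0.25]],
])

```text
time: 21.8
position: [476.3, -286.9, -24.7]
orientation: [-1.246, 1.15, -1.149]
ft_force: [0.1, -0.7, -0.8]
opening: 31.8
```

Emit:
drive_tool([
  [[0, 0, -0.001, 0, 0, 0, 0.25], [0, 0, -0.002, 0, 0, 0, 0.25], [0, 0, -0.003, 0, 0, 0, 0.25], [0, 0, -0.003, 0, 0, 0, 0.25]],
])

```text
time: 22.13
position: [476.3, -287.8, -27.0]
orientation: [-1.246, 1.15, -1.152]
ft_force: [-0.2, 1.5, -1.1]
opening: 32.1
```

Emit:
drive_tool([
  [[0, 0, -0.001, 0, 0, 0, 0.25], [0, 0, -0.002, 0, 0, 0, 0.25], [0, 0, -0.002, 0, 0, 0, 0.25]],
])

```text
time: 22.38
position: [475.8, -287.5, -29.6]
orientation: [-1.246, 1.151, -1.151]
ft_force: [0.0, 0.8, 0.0]
opening: 31.9
```

Run:
```python
from h import *
st(); im,P=cap('wrist','w15'); im2=np.clip(im.astype(float)*1.4,0,255).astype(np.uint8); big(im2,100,130,420,384,2.4,'w15b')
```

```text
t 22.38 pos [ 475.8 -287.5  -29.6] fing [-0.  0. -1.] jaw [ 0.997  0.079 -0.   ] jawyaw 4.54 F [0.  0.8 0. ] op 31.9 q [-0.68  0.59 -0.44  0.54 -0.    0.82]
```

View pics/w15b.png

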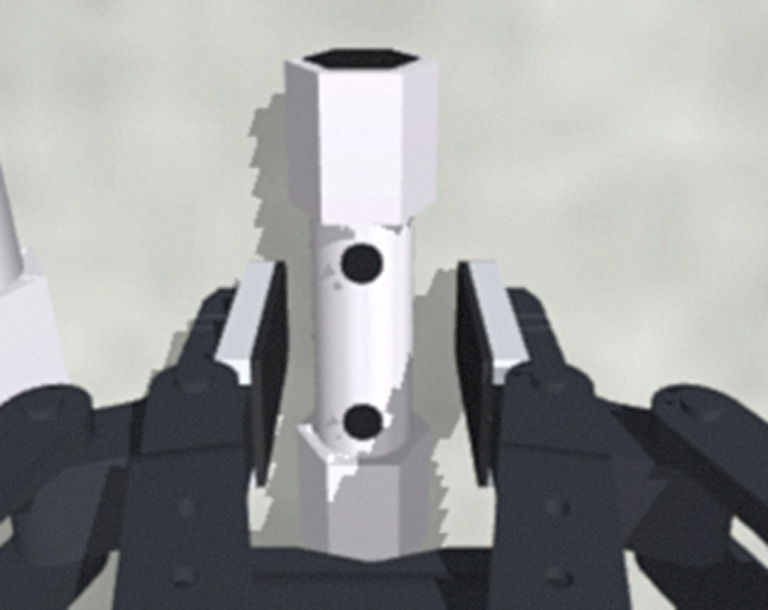

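Emit:
drive_tool([
  [[0, 0, 0.002, 0, 0, 0, 0.25], [0, 0, 0.002, 0, 0, 0, 0.4], [0, 0, 0.002, 0, 0, 0, 0.6], [0, 0, 0.002, 0, 0, 0, 0.8], [0, 0, 0.002, 0, 0, 0, 0.9], [0, 0, 0.002, 0, 0, 0, 0.9], [0, 0, 0.002, 0, 0, 0, 0.9]],
])

```text
time: 23.02
position: [476.0, -287.7, -27.1]
orientation: [-1.246, 1.15, -1.151]
ft_force: [-1.1, 0.9, 5.1]
opening: 15.6
```

Emit:
drive_tool([
  [[0, 0, 0.005, 0, 0, 0, 0.9], [0, 0, 0.015, 0, 0, 0, 0.9], [0, 0, 0.04, 0, 0, 0, 0.9], [0, 0, 0.07, 0, 0, 0, 0.9], [0, 0, 0.1, 0, 0, 5, 0.9], [0, 0, 0.13, 0, 0, 12, 0.9], [0, 0, 0.15, 0, 0, 19, 0.9], [0, 0, 0.15, 0, 0, 26, 0.9], [0.01, 0.02, 0.15, 0, 0, 33, 0.9], [0.02, 0.04, 0.15, 0, 0, 40, 0.9]],
])

```text
time: 23.85
position: [496.1, -248.0, 123.7]
orientation: [-1.481, 0.616, -0.619]
ft_force: [0.4, 0.3, -1.3]
opening: 15.7
```

Emit:
drive_tool([
  [[0.015, 0.029, 0, 0, 0, 7, 0.9], [0.031, 0.06, 0, 0, 0, 14, 0.9], [0.047, 0.09, 0, 0, 0, 21, 0.9], [0.063, 0.12, 0, 0, 0, 28, 0.9], [0.079, 0.15, 0, 0, 0, 35, 0.9], [0.095, 0.18, 0, 0, 0, 42, 0.9], [0.111, 0.21, 0, 0, 0, 49, 0.9], [0.127, 0.243, 0, 0, 0, 50, 0.9], [0.14, 0.27, 0, 0, 0, 50, 0.9], [0.148, 0.288, 0, 0, 0, 50, 0.9]],
])

```text
time: 24.68
position: [644.7, 43.7, 122.9]
orientation: [-1.569, -0.065, 0.064]
ft_force: [0.3, -0.3, -1.0]
opening: 15.7
```

Emit:
drive_tool([
  [[0, 0, 0, 0, 0, 0, 0.9], [0, 0, 0, 0, 0, 0, 0.9], [0, 0, 0, 0, 0, 0, 0.9]],
])

```text
time: 24.93
position: [643.3, 40.1, 122.5]
orientation: [-1.57, -0.062, 0.063]
ft_force: [-0.6, 0.1, -1.8]
opening: 15.4
```

Run:
```python
from h import *
st(); im,P=cap('wrist','w16'); im2=np.clip(im.astype(float)*3,0,255).astype(np.uint8); big(im2,0,0,512,384,1.5,'w16b')
```

```text
t 24.93 pos [643.3  40.1 122.5] fing [-0.001 -0.    -1.   ] jaw [-0.079  0.997 -0.   ] jawyaw 94.54 F [-0.6  0.1 -1.8] op 15.4 q [-0.05  0.56 -0.03  0.98 -0.   -0.13]
```

View pics/w16b.png

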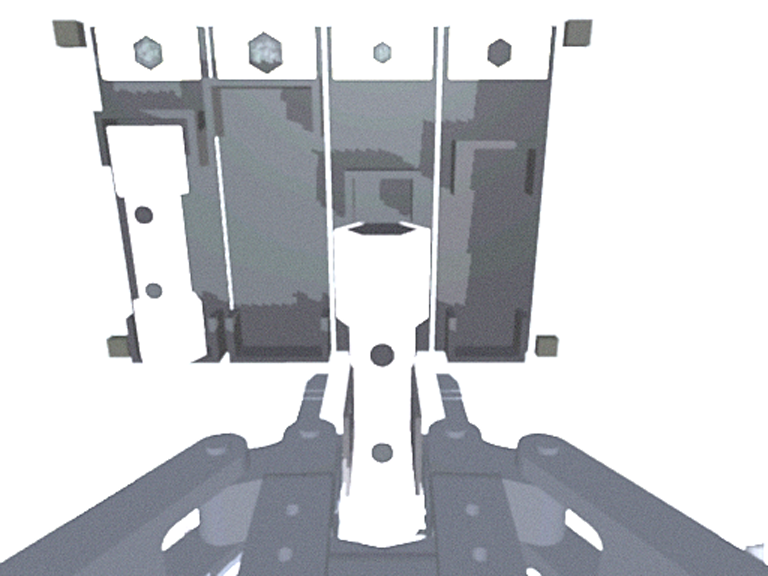

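```bash
cat >> h.py <<'E'
def rel(fn,C,yaw,pts):
    im,P=load(fn);a=np.radians(yaw);ex=np.array([np.cos(a),np.sin(a)]);ey=np.array([-ex[1],ex[0]])
    for n,u,v,z in pts:
        X=ray(P,u/1.5,v/1.5,float(z))[:2]-np.array(C); print(n,'along',(X@ex).round(1),'across',(X@ey).round(1))
E
python3 - <<'E'
from h import *
rel('w16',(643.3,40.1),4.54,[('pocket end',382,180,24),('pocket blk',382,171,24),('front lo',382,235,171.6),('front hi',382,223,171.6),('front axis',382,229,160.6),('h1',382,355,169.6),('h2',382,452,169.6),('cardhex',382,52,10),('cl',350,190,24),('cr',412,190,24)])
im,P=load('w16');big(np.clip(im.astype(float)*4,0,255).astype(np.uint8),200,90,320,170,6,'w16c')
E
```

```text
pocket end along -48.9 across -0.6
pocket blk along -53.5 across -0.6
front lo along -49.0 across -0.5
front hi along -52.0 across -0.5
front axis along -48.5 across -0.5
h1 along -15.8 across -0.5
h2 along 14.6 across -0.5
cardhex along -112.0 across -0.7
cl along -43.7 across -17.4
cr along -43.8 across 15.1
```

View pics/w16c.png

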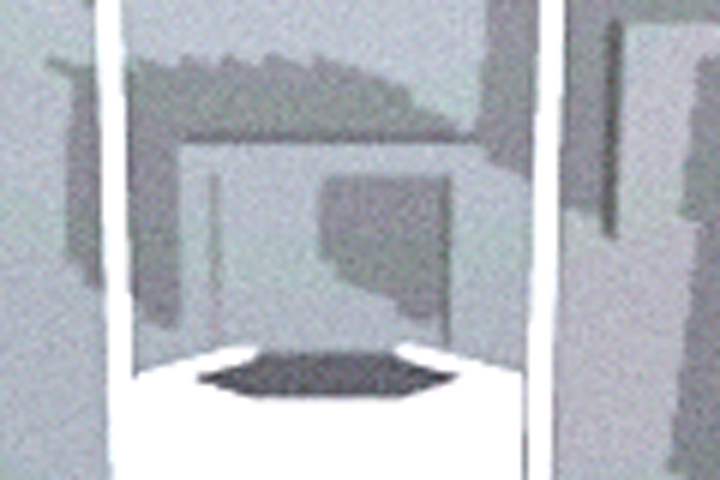

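Emit:
drive_tool([
  [[0.0015, 0, -0.02, 0, 0, 0, 0.9], [0.0015, 0, -0.045, 0, 0, 0, 0.9], [0.0015, 0, -0.07, 0, 0, 0, 0.9], [0.0015, 0, -0.09, 0, 0, 0, 0.9], [0.0015, 0, -0.108, 0, 0, 0, 0.9], [0.0015, 0, -0.12, 0, 0, 0, 0.9], [0.0015, 0, -0.128, 0, 0, 0, 0.9], [0.0015, 0, -0.134, 0, 0, 0, 0.9], [0.0015, 0, -0.138, 0, 0, 0, 0.9], [0.0015, 0, -0.138, 0, 0, 0, 0.9]],
])

```text
time: 25.82
position: [645.4, 40.2, -15.6]
orientation: [-1.57, -0.062, 0.062]
ft_force: [-0.7, 0.3, -1.8]
opening: 15.4
```

Emit:
drive_tool([
  [[0, 0, -0.001, 0, 0, 0, 0.9], [0, 0, -0.002, 0, 0, 0, 0.9], [0, 0, -0.003, 0, 0, 0, 0.9], [0, 0, -0.003, 0, 0, 0, 0.9]],
])

```text
time: 26.15
position: [645.6, 40.6, -18.2]
orientation: [-1.57, -0.063, 0.062]
ft_force: [-0.4, -0.7, -1.4]
opening: 15.5
```

Emit:
drive_tool([
  [[0, 0, -0.001, 0, 0, 0, 0.9], [0, 0, -0.0015, 0, 0, 0, 0.9]],
])

```text
time: 26.32
position: [645.8, 40.6, -19.1]
orientation: [-1.57, -0.063, 0.062]
ft_force: [-2.5, 0.3, 8.6]
opening: 15.6
```

Run:
```python
from h import *
st(); im,P=cap('wrist','w17'); im2=np.clip(im.astype(float)*3,0,255).astype(np.uint8); big(im2,0,0,512,384,1.5,'w17b')
```

```text
t 26.32 pos [645.8  40.6 -19.1] fing [ 0.001 -0.    -1.   ] jaw [-0.079  0.997 -0.   ] jawyaw 94.55 F [-2.5  0.3  8.6] op 15.6 q [-0.05  0.7  -0.17  0.7  -0.   -0.13]
```

View pics/w17b.png

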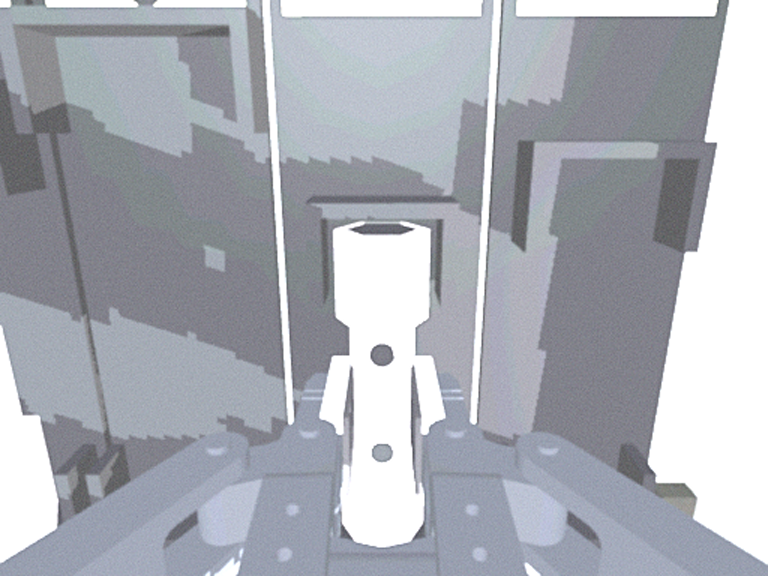

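S sits on the floor inside its pocket (8.6 N contact). Release, rise, and head for M.

Emit:
drive_tool([
  [[0, 0, 0.001, 0, 0, 0, 0.6], [0, 0, 0.001, 0, 0, 0, 0.35], [0, 0, 0.001, 0, 0, 0, 0.3], [0, 0, 0.001, 0, 0, 0, 0.3], [0, 0, 0.015, 0, 0, 0, 0.3], [0, 0, 0.04, 0, 0, 0, 0.3], [0, 0, 0.08, 0, 0, 0, 0.3], [0, 0, 0.12, 0, 0, 0, 0.3], [0, 0, 0.15, 0, 0, 0, 0.3], [0, 0, 0.18, 0, 0, 0, 0.3]],
])

```text
time: 27.2
position: [645.7, 40.4, 162.3]
orientation: [-1.57, -0.063, 0.061]
ft_force: [-0.1, -0.7, -0.3]
opening: 29.8
```

Run:
```python
from h import *
st(); im,P=cap('wrist','w18'); im2=np.clip(im.astype(float)*2,0,255).astype(np.uint8); big(im2,0,0,512,384,1.5,'w18b')
im,P=cap('top','t18')
m=steel(im); m[:,:262]=0;m[:130]=0;m[232:]=0;m[:,380:]=0
for b in blobs(im,P,m,16): print(b)
```

```text
t 27.2 pos [645.7  40.4 162.3] fing [ 0.002 -0.    -1.   ] jaw [-0.079  0.997 -0.   ] jawyaw 94.54 F [-0.1 -0.7 -0.3] op 29.8 q [-0.05  0.53  0.03  1.07 -0.   -0.13]
{'px': array([353.1, 194.6]), 'n': np.int32(218), 'c': array([ 470.1, -466.9]), 'mean': array([ 473.9, -473.5]), 'L': 96.3, 'W': 34.7, 'ang': np.float32(-72.2)}
{'px': array([329.9, 201.8]), 'n': np.int32(54), 'c': array([ 450.5, -396.3]), 'mean': array([ 450.7, -395.6]), 'L': 33.4, 'W': 17.6, 'ang': np.float32(-79.3)}
{'px': array([288.5, 217.6]), 'n': np.int32(204), 'c': array([ 400. , -256.4]), 'mean': array([ 399.8, -256.8]), 'L': 112.2, 'W': 25.1, 'ang': np.float32(-80.8)}
```

View pics/w18b.png

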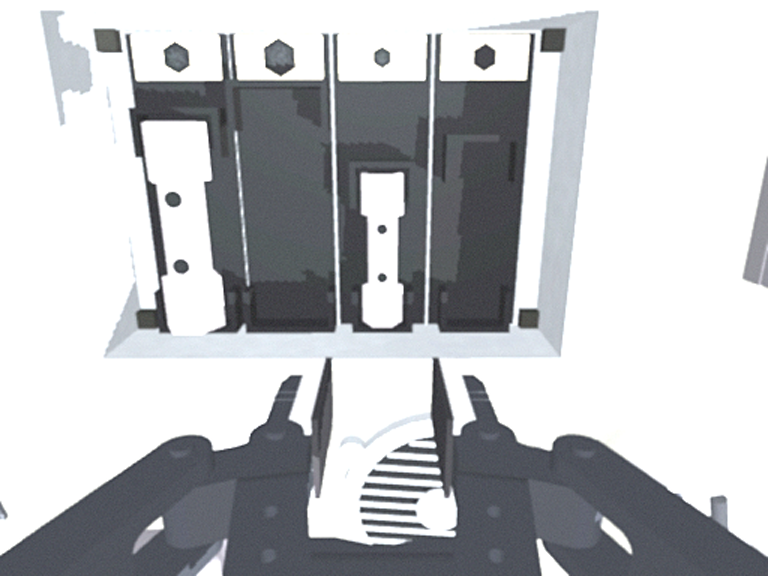

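Emit:
drive_tool([
  [[-0.015, -0.02, 0.01, 0, 0, -7, 0.1], [-0.035, -0.045, 0.02, 0, 0, -14, 0.1], [-0.055, -0.07, 0.02, 0, 0, -21, 0.1], [-0.075, -0.095, 0.02, 0, 0, -28, 0.1], [-0.095, -0.12, 0.02, 0, 0, -35, 0.1], [-0.115, -0.145, 0.02, 0, 0, -42, 0.1], [-0.135, -0.17, 0.02, 0, 0, -49, 0.1], [-0.155, -0.195, 0.02, 0, 0, -56, 0.1], [-0.175, -0.22, 0.01, 0, 0, -63, 0.1], [-0.195, -0.24, 0, 0, 0, -70, 0.1]],
])

```text
time: 28.13
position: [449.5, -201.2, 159.6]
orientation: [-1.38, 0.892, -0.894]
ft_force: [1.1, -0.5, -0.2]
opening: 38.7
```

Emit:
drive_tool([
  [[-0.015, -0.02, 0, 0, 0, -7, 0.1], [-0.035, -0.04, 0, 0, 0, -14, 0.1], [-0.048, -0.055, 0, 0, 0, -15.5, 0.1], [-0.05, -0.057, 0, 0, 0, -15.5, 0.1], [-0.05, -0.057, 0, 0, 0, -15.5, 0.1], [-0.05, -0.057, 0, 0, 0, -15.5, 0.1]],
])

```text
time: 28.63
position: [400.6, -256.1, 159.7]
orientation: [-1.279, 1.092, -1.091]
ft_force: [0.1, -0.1, 0.4]
opening: 38.6
```

Run:
```python
from h import *
st(); im,P=cap('wrist','w19'); im2=np.clip(im.astype(float)*1.3,0,255).astype(np.uint8); big(im2,0,0,512,384,1.5,'w19b')
spanner('w19',17.)
```

```text
t 28.63 pos [ 400.6 -256.1  159.7] fing [ 0.     0.001 -1.   ] jaw [0.988 0.158 0.   ] jawyaw 9.07 F [ 0.1 -0.1  0.4] op 38.6 q [-0.72  0.22 -0.44  0.91  0.    0.69]
{'px': array([ 71.7, 135.4]), 'n': np.int32(4934), 'c': array([ 230.2, -254.8]), 'mean': array([ 230.9, -252.7]), 'L': 141.2, 'W': 42.4, 'ang': np.float32(-15.6)}
{'px': array([255.7, 166.6]), 'n': np.int32(2297), 'c': array([ 402.7, -259.9]), 'mean': array([ 402.2, -255.8]), 'L': 113.0, 'W': 23.1, 'ang': np.float32(-80.9)}
{'px': array([174.4, 256. ]), 'n': np.int32(923), 'c': array([ 328.6, -359.9]), 'mean': array([ 334.6, -360.6]), 'L': 69.9, 'W': 32.9, 'ang': np.float32(9.1)}
```

View pics/w19b.png

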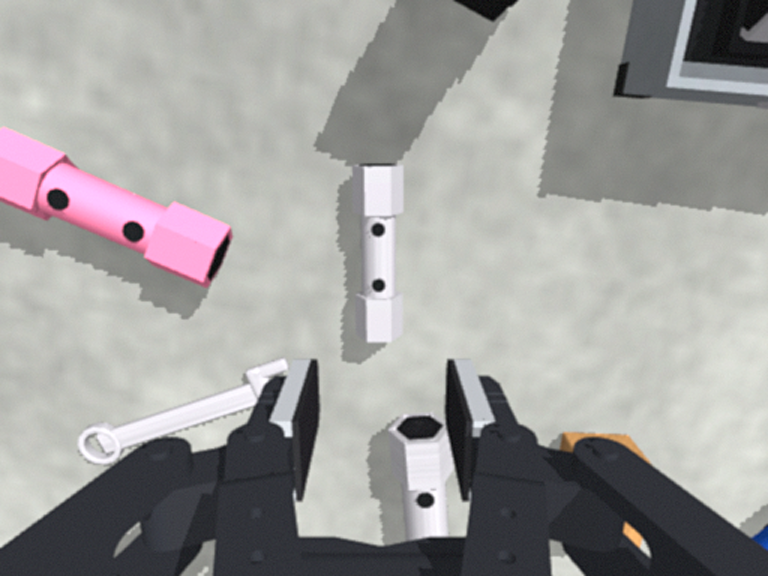

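Run:
```python
from h import *
holes('w19',[(377.5,229.5),(378.5,285)],24.5)
holes('w19',[(379,163),(380,341)],13.5)
```

```text
mid [ 399.2 -258.4   24.5] ang 100.0 len 35.3
mid [ 400.3 -260.2   13.5] ang 99.3 len 116.6
```

Emit:
drive_tool([
  [[-0.0005, -0.0015, -0.03, 0, 0, 0.4, 0.15], [-0.0005, -0.0015, -0.06, 0, 0, 0.4, 0.15], [-0.0005, -0.0015, -0.09, 0, 0, 0.4, 0.15], [-0.0005, -0.0015, -0.12, 0, 0, 0.4, 0.15], [-0.0005, -0.0015, -0.145, 0, 0, 0.4, 0.15], [-0.0005, -0.0015, -0.165, 0, 0, 0.4, 0.15], [-0.0005, -0.0015, -0.177, 0, 0, 0.4, 0.15], [-0.0005, -0.0015, -0.184, 0, 0, 0.4, 0.15], [-0.0005, -0.0015, -0.187, 0, 0, 0.4, 0.15], [-0.0005, -0.0015, -0.187, 0, 0, 0.4, 0.15]],
])

```text
time: 29.52
position: [400.2, -257.4, -27.3]
orientation: [-1.283, 1.086, -1.085]
ft_force: [-0.4, 0.4, -0.2]
opening: 36.3
```

Emit:
drive_tool([
  [[0, 0, 0, 0, 0, 0, 0.15], [0, 0, 0, 0, 0, 0, 0.4], [0, 0, 0, 0, 0, 0, 0.6], [0, 0, 0, 0, 0, 0, 0.9], [0, 0, 0, 0, 0, 0, 0.9], [0, 0, 0, 0, 0, 0, 0.9]],
])

```text
time: 30.02
position: [400.6, -258.5, -25.9]
orientation: [-1.282, 1.085, -1.089]
ft_force: [-1.3, 1.0, 6.6]
opening: 19.9
```

Emit:
drive_tool([
  [[0, 0, 0.005, 0, 0, 0, 0.9], [0, 0, 0.015, 0, 0, 0, 0.9], [0, 0, 0.04, 0, 0, 0, 0.9], [0, 0, 0.07, 0, 0, 0, 0.9], [0, 0, 0.1, 0, 0, 5, 0.9], [0, 0, 0.13, 0, 0, 12, 0.9], [0, 0, 0.15, 0, 0, 19, 0.9], [0.01, 0.015, 0.15, 0, 0, 26, 0.9], [0.025, 0.035, 0.15, 0, 0, 33, 0.9], [0.04, 0.06, 0.15, 0, 0, 40, 0.9]],
])

```text
time: 30.85
position: [440.6, -198.6, 124.6]
orientation: [-1.5, 0.549, -0.553]
ft_force: [0.4, -0.1, -2.4]
opening: 19.6
```

Emit:
drive_tool([
  [[0.018, 0.029, 0, 0, 0, 6, 0.9], [0.037, 0.058, 0, 0, 0, 12, 0.9], [0.056, 0.087, 0, 0, 0, 18, 0.9], [0.075, 0.116, 0, 0, 0, 24, 0.9], [0.094, 0.145, 0, 0, 0, 30, 0.9], [0.113, 0.175, 0, 0, 0, 36, 0.9], [0.132, 0.205, 0, 0, 0, 42, 0.9], [0.151, 0.235, 0, 0, 0, 45, 0.9], [0.17, 0.265, 0, 0, 0, 45, 0.9], [0.185, 0.288, 0, 0, 0, 45, 0.9]],
])

```text
time: 31.68
position: [625.7, 92.6, 123.8]
orientation: [-1.569, -0.063, 0.062]
ft_force: [0.3, -0.7, -2.5]
opening: 19.8
```

Emit:
drive_tool([
  [[0.005, 0.007, 0, 0, 0, 0, 0.9], [0.007, 0.01, 0, 0, 0, 0, 0.9], [0.007, 0.01, 0, 0, 0, 0, 0.9], [0.007, 0.01, 0, 0, 0, 0, 0.9]],
])

```text
time: 32.02
position: [631.0, 99.0, 123.0]
orientation: [-1.571, -0.059, 0.061]
ft_force: [-0.5, -0.4, -2.0]
opening: 20.0
```

Run:
```python
from h import *
st(); im,P=cap('wrist','w20'); im2=np.clip(im.astype(float)*3.5,0,255).astype(np.uint8); big(im2,0,0,512,384,1.5,'w20b')
```

```text
t 32.02 pos [631.  99. 123.] fing [-0.001 -0.001 -1.   ] jaw [-0.077  0.997 -0.001] jawyaw 94.39 F [-0.5 -0.4 -2. ] op 20.0 q [ 0.04  0.54 -0.05  0.98 -0.   -0.04]
```

View pics/w20b.png

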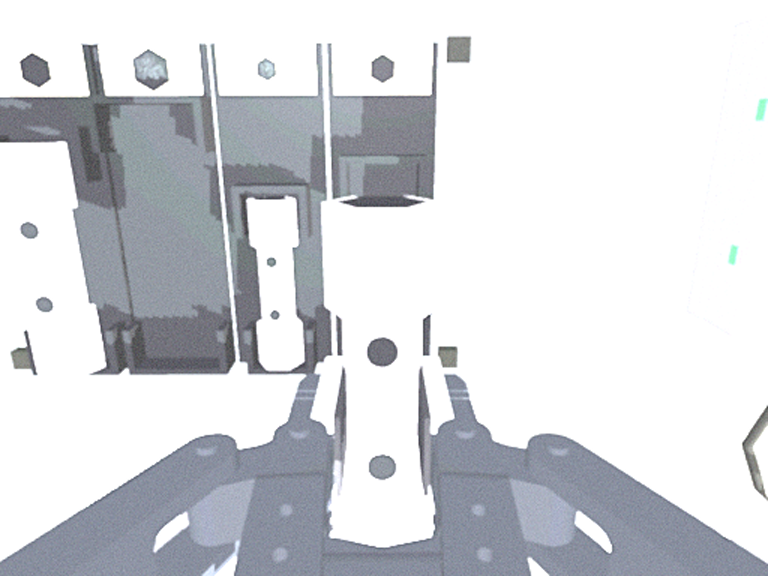

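Run:
```python
from h import *
# axis z = rep +25.9+13.5 -> 162.4 ; top 175.9
rel('w20',(631.0,99.0),4.39,[('pocket end',382,164,24),('front lo',382,208,175.9),('front axis',382,202,162.4),('h1',382,352,173.4),('h2',382,467,173.4),('cardhex',383,68,10),('cl',347,164,24),('cr',418,164,24)])
im,P=load('w20');big(np.clip(im.astype(float)*5,0,255).astype(np.uint8),200,80,320,160,6,'w20c')
```

```text
pocket end along -57.0 across -0.7
front lo along -56.2 across -0.5
front axis along -55.8 across -0.5
h1 along -18.1 across -0.5
h2 along 17.2 across -0.5
cardhex along -104.5 across -0.2
cl along -57.0 across -18.8
cr along -57.0 across 18.0
```

View pics/w20c.png

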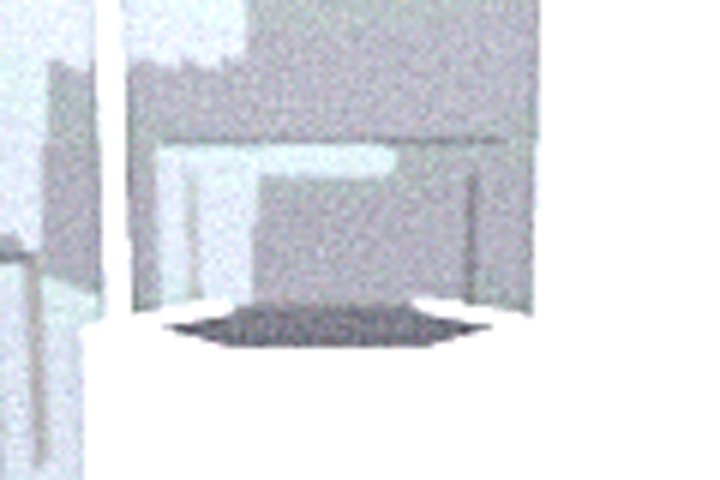

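Emit:
drive_tool([
  [[0.0015, 0, -0.02, 0, 0, 0.2, 0.9], [0.0015, 0, -0.045, 0, 0, 0.2, 0.9], [0.0015, 0, -0.07, 0, 0, 0.2, 0.9], [0.0015, 0, -0.09, 0, 0, 0.2, 0.9], [0.0015, 0, -0.108, 0, 0, 0.2, 0.9], [0.0015, 0, -0.12, 0, 0, 0.2, 0.9], [0.0015, 0, -0.128, 0, 0, 0.2, 0.9], [0.0015, 0, -0.134, 0, 0, 0.2, 0.9], [0.0015, 0, -0.137, 0, 0, 0.2, 0.9], [0.0015, 0, -0.137, 0, 0, 0.2, 0.9]],
])

```text
time: 32.9
position: [633.5, 99.8, -13.9]
orientation: [-1.57, -0.063, 0.063]
ft_force: [-0.9, -0.5, -2.1]
opening: 20.1
```

Emit:
drive_tool([
  [[0, 0, -0.001, 0, 0, 0, 0.9], [0, 0, -0.002, 0, 0, 0, 0.9], [0, 0, -0.003, 0, 0, 0, 0.9], [0, 0, -0.003, 0, 0, 0, 0.9]],
])

```text
time: 33.23
position: [633.6, 100.1, -16.7]
orientation: [-1.57, -0.064, 0.063]
ft_force: [0.8, -0.0, -2.8]
opening: 19.4
```

Emit:
drive_tool([
  [[0, 0, -0.001, 0, 0, 0, 0.9], [0, 0, -0.0015, 0, 0, 0, 0.9]],
])

```text
time: 33.4
position: [633.7, 100.0, -17.8]
orientation: [-1.57, -0.064, 0.063]
ft_force: [-2.2, -0.1, 6.3]
opening: 19.6
```

Run:
```python
from h import *
st(); im,P=cap('wrist','w21'); im2=np.clip(im.astype(float)*3,0,255).astype(np.uint8); big(im2,0,0,512,384,1.5,'w21b')
```

```text
t 33.4 pos [633.7 100.  -17.8] fing [ 0.001  0.    -1.   ] jaw [-0.081  0.997 -0.   ] jawyaw 94.65 F [-2.2 -0.1  6.3] op 19.6 q [ 0.04  0.7  -0.18  0.69 -0.   -0.04]
```

View pics/w21b.png

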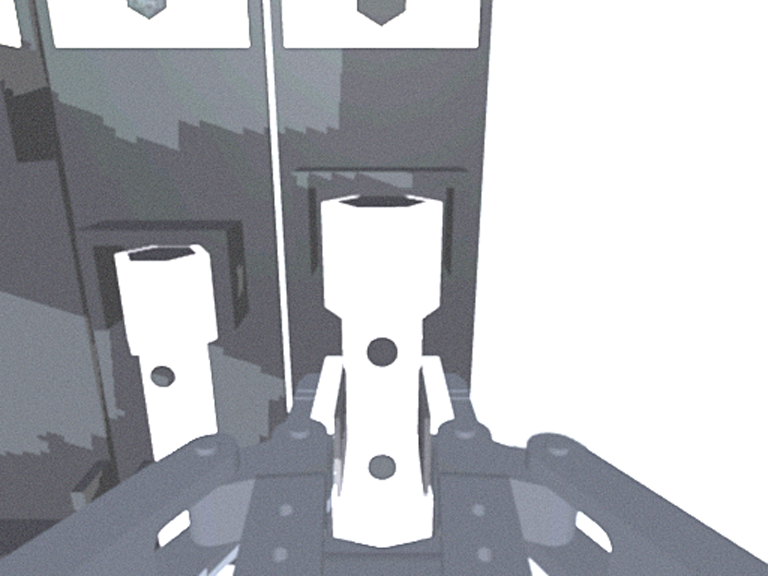

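M is down in its pocket. Release, rise, then go to XL at about (467,-444).

Emit:
drive_tool([
  [[0, 0, 0.001, 0, 0, 0, 0.5], [0, 0, 0.001, 0, 0, 0, 0.3], [0, 0, 0.001, 0, 0, 0, 0.25], [0, 0, 0.001, 0, 0, 0, 0.25], [0, 0, 0.015, 0, 0, 0, 0.25], [0, 0, 0.04, 0, 0, 0, 0.25], [0, 0, 0.08, 0, 0, 0, 0.25], [0, 0, 0.12, 0, 0, 0, 0.25], [0, 0, 0.15, 0, 0, 0, 0.25], [0, 0, 0.18, 0, 0, 0, 0.25]],
])

```text
time: 34.28
position: [633.8, 100.0, 163.9]
orientation: [-1.57, -0.065, 0.062]
ft_force: [-0.1, -0.2, -0.8]
opening: 31.7
```

Run:
```python
from h import *
st(); im,P=cap('wrist','w22'); im2=np.clip(im.astype(float)*2,0,255).astype(np.uint8); big(im2,0,0,512,384,1.5,'w22b')
im,P=cap('top','t22')
m=steel(im); m[:,:262]=0;m[:130]=0;m[232:]=0;m[:,380:]=0
m=cv2.morphologyEx(m.astype(np.uint8),cv2.MORPH_CLOSE,np.ones((3,3)))
for b in blobs(im,P,m,22): print(b)
```

```text
t 34.28 pos [633.8 100.  163.9] fing [ 0.002  0.    -1.   ] jaw [-0.081  0.997 -0.   ] jawyaw 94.64 F [-0.1 -0.2 -0.8] op 31.7 q [ 0.04  0.52  0.01  1.06  0.   -0.04]
{'px': array([344.9, 196.7]), 'n': np.int32(348), 'c': array([ 466.4, -443. ]), 'mean': array([ 467.1, -444.9]), 'L': 142.9, 'W': 33.8, 'ang': np.float32(-76.6)}
```

View pics/w22b.png

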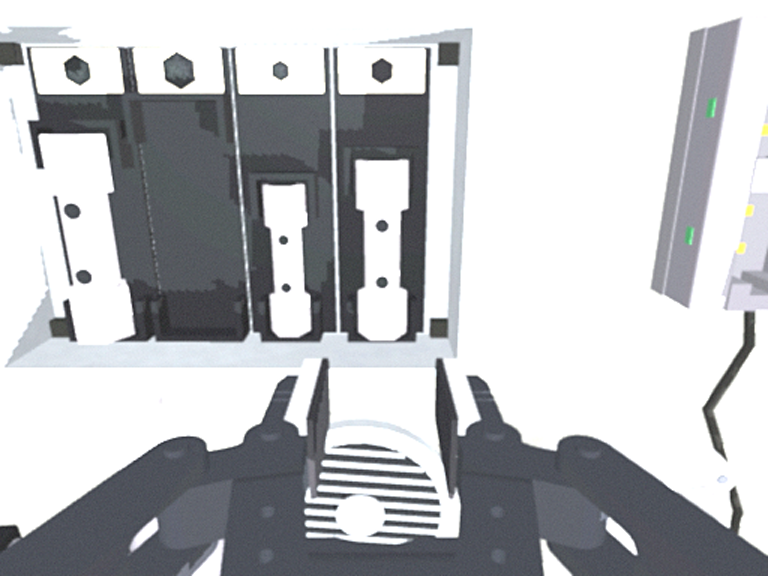

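Emit:
drive_tool([
  [[-0.01, -0.025, 0.01, 0, 0, -5, 0], [-0.02, -0.06, 0.02, 0, 0, -11, 0], [-0.03, -0.098, 0.02, 0, 0, -17, -0.15], [-0.042, -0.136, 0.02, 0, 0, -23, -0.15], [-0.053, -0.174, 0.02, 0, 0, -29, -0.15], [-0.065, -0.212, 0.02, 0, 0, -35, -0.15], [-0.076, -0.25, 0.02, 0, 0, -41, -0.15], [-0.088, -0.288, 0.02, 0, 0, -47, -0.15], [-0.1, -0.326, 0.02, 0, 0, -53, -0.15], [-0.111, -0.364, 0.02, 0, 0, -59, -0.15]],
])

```text
time: 35.22
position: [521.1, -265.5, 180.8]
orientation: [-1.44, 0.745, -0.743]
ft_force: [0.3, -0.1, 0.0]
opening: 49.1
```

Emit:
drive_tool([
  [[-0.011, -0.036, 0, 0, 0, -6, -0.15], [-0.022, -0.072, 0, 0, 0, -12, -0.15], [-0.033, -0.108, 0, 0, 0, -18, -0.15], [-0.044, -0.144, 0, 0, 0, -22, -0.15], [-0.053, -0.17, 0, 0, 0, -22, -0.15], [-0.056, -0.18, 0, 0, 0, -22, -0.15], [-0.056, -0.18, 0, 0, 0, -22, -0.15], [-0.056, -0.18, 0, 0, 0, -22, -0.15]],
])

```text
time: 35.88
position: [466.1, -443.3, 180.6]
orientation: [-1.311, 1.033, -1.031]
ft_force: [-0.5, -0.5, 1.3]
opening: 49.2
```

Run:
```python
from h import *
st(); im,P=cap('wrist','w23'); im2=np.clip(im.astype(float)*1.3,0,255).astype(np.uint8); big(im2,0,0,512,384,1.5,'w23b')
spanner('w23',24.)
```

```text
t 35.88 pos [ 466.1 -443.3  180.6] fing [-0.001  0.002 -1.   ] jaw [ 0.972  0.235 -0.   ] jawyaw 13.62 F [-0.5 -0.5  1.3] op 49.2 q [-0.88  0.51  0.05  1.11  0.    0.46]
{'px': array([83.7, 71.4]), 'n': np.int32(3260), 'c': array([ 288.6, -398.2]), 'mean': array([ 294.4, -395.8]), 'L': 161.6, 'W': 33.7, 'ang': np.float32(28.3)}
{'px': array([256.4, 159. ]), 'n': np.int32(3674), 'c': array([ 468.6, -444.5]), 'mean': array([ 467.4, -439. ]), 'L': 144.9, 'W': 32.5, 'ang': np.float32(-76.1)}
```

View pics/w23b.png

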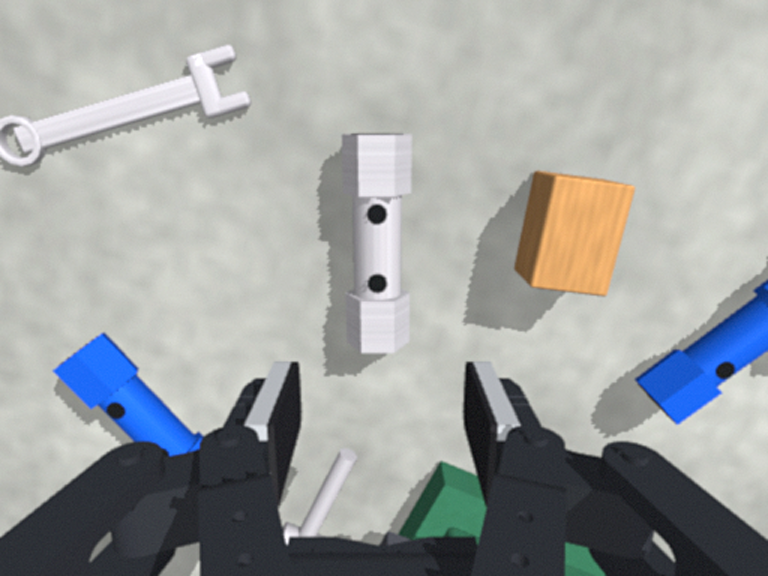

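Run:
```python
from h import *
holes('w23',[(376.5,214),(377,283)],35)
holes('w23',[(377,134),(379,352)],19)
```

```text
mid [ 463.2 -442.9   35. ] ang 103.9 len 44.8
mid [ 464.9 -446.7   19. ] ang 104.0 len 148.3
```

Emit:
drive_tool([
  [[-0.001, -0.0005, -0.03, 0, 0, 0.3, -0.15], [-0.001, -0.0005, -0.065, 0, 0, 0.3, -0.15], [-0.001, -0.0005, -0.1, 0, 0, 0.3, -0.15], [-0.001, -0.0005, -0.13, 0, 0, 0.3, -0.15], [-0.001, -0.0005, -0.155, 0, 0, 0.3, -0.15], [-0.001, -0.0005, -0.175, 0, 0, 0.3, -0.15], [-0.001, -0.0005, -0.19, 0, 0, 0.3, -0.15], [-0.001, -0.0005, -0.2, 0, 0, 0.3, -0.15], [-0.001, -0.0005, -0.206, 0, 0, 0.3, -0.15], [-0.001, -0.0005, -0.206, 0, 0, 0.3, -0.15]],
])

```text
time: 36.77
position: [465.5, -442.8, -25.4]
orientation: [-1.315, 1.028, -1.025]
ft_force: [-0.9, 0.6, 0.5]
opening: 48.9
```

Emit:
drive_tool([
  [[0, 0, 0, 0, 0, 0, 0], [0, 0, 0, 0, 0, 0, 0.2], [0, 0, 0, 0, 0, 0, 0.5], [0, 0, 0, 0, 0, 0, 0.8], [0, 0, 0, 0, 0, 0, 0.8], [0, 0, 0, 0, 0, 0, 0.8]],
])

```text
time: 37.27
position: [465.9, -445.3, -22.9]
orientation: [-1.315, 1.027, -1.03]
ft_force: [-1.7, 1.2, 6.2]
opening: 29.9
```

Emit:
drive_tool([
  [[0, 0, 0.005, 0, 0, 0, 0.8], [0, 0, 0.015, 0, 0, 0, 0.8], [0, 0, 0.035, 0, 0, 0, 0.8], [0, 0, 0.065, 0, 0, 0, 0.8], [0, 0, 0.095, 0, 0, 5, 0.8], [0, 0, 0.125, 0, 0, 11, 0.8], [0, 0.01, 0.15, 0, 0, 17, 0.8], [0.01, 0.03, 0.15, 0, 0, 23, 0.8], [0.02, 0.06, 0.15, 0, 0, 29, 0.8], [0.03, 0.09, 0.15, 0, 0, 35, 0.8]],
])

```text
time: 38.1
position: [495.6, -354.3, 126.6]
orientation: [-1.498, 0.557, -0.559]
ft_force: [0.6, 0.8, -4.6]
opening: 30.0
```

Emit:
drive_tool([
  [[0.012, 0.03, 0, 0, 0, 6, 0.8], [0.025, 0.063, 0, 0, 0, 12, 0.8], [0.038, 0.096, 0, 0, 0, 18, 0.8], [0.051, 0.129, 0, 0, 0, 24, 0.8], [0.064, 0.162, 0, 0, 0, 30, 0.8], [0.077, 0.195, 0, 0, 0, 36, 0.8], [0.09, 0.228, 0, 0, 0, 42, 0.8], [0.103, 0.26, 0, 0, 0, 45.7, 0.8], [0.116, 0.293, 0, 0, 0, 45.7, 0.8], [0.127, 0.32, 0, 0, 0, 45.7, 0.8]],
])

```text
time: 38.93
position: [622.7, -31.8, 125.9]
orientation: [-1.569, -0.065, 0.065]
ft_force: [0.5, -1.0, -3.9]
opening: 30.0
```

Emit:
drive_tool([
  [[0.004, 0.009, 0, 0, 0, 0, 0.8], [0.005, 0.013, 0, 0, 0, 0, 0.8], [0.005, 0.013, 0, 0, 0, 0, 0.8], [0.005, 0.013, 0, 0, 0, 0, 0.8]],
])

```text
time: 39.27
position: [626.8, -22.4, 125.4]
orientation: [-1.57, -0.062, 0.064]
ft_force: [-0.9, -0.1, -4.7]
opening: 30.4
```

Run:
```python
from h import *
st(); im,P=cap('wrist','w24'); im2=np.clip(im.astype(float)*3.5,0,255).astype(np.uint8); big(im2,0,0,512,384,1.5,'w24b')
big(np.clip(im.astype(float)*5,0,255).astype(np.uint8),200,50,320,130,6,'w24c')
```

```text
t 39.27 pos [626.8 -22.4 125.4] fing [-0.001 -0.001 -1.   ] jaw [-0.08   0.997 -0.001] jawyaw 94.6 F [-0.9 -0.1 -4.7] op 30.4 q [-0.15  0.52 -0.08  0.97 -0.   -0.23]
```

View pics/w24b.png

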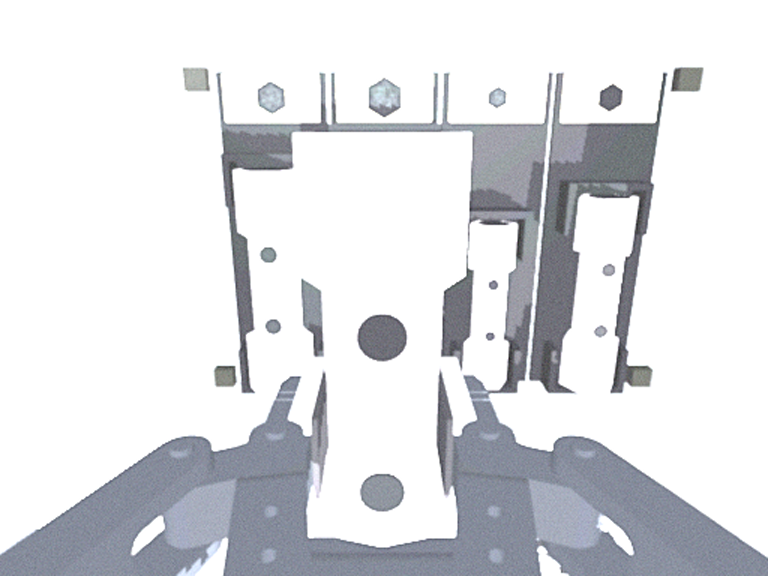

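View pics/w24c.png

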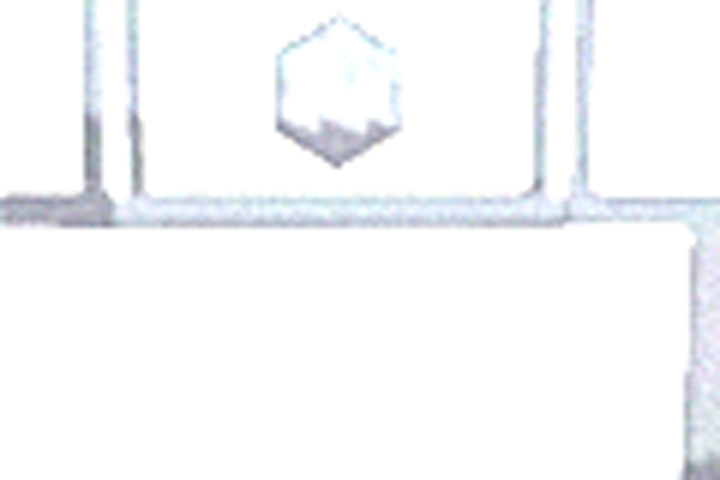

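Run:
```python
from h import *
# axis z = rep+22.9+19 = 167.3
rel('w24',(626.8,-22.4),4.6,[('card',384.5,97.5,10),('front top',382,131,186.3),('h1',382,337.5,183.3),('h2',382,492,183.3),('hexL',293,200,186),('hexR',472,200,186)])
```

```text
card along -90.3 across 0.6
front top along -73.7 across -0.5
h1 along -25.4 across -0.5
h2 along 19.6 across -0.5
hexL along -59.2 across -20.2
hexR along -59.2 across 19.3
```

Emit:
drive_tool([
  [[0.003, 0.001, -0.02, 0, 0, 0, 0.8], [0.003, 0.001, -0.045, 0, 0, 0, 0.8], [0.003, 0.001, -0.065, 0, 0, 0, 0.8], [0.003, 0.001, -0.08, 0, 0, 0, 0.8], [0.003, 0.001, -0.09, 0, 0, 0, 0.8], [0.003, 0.001, -0.098, 0, 0, 0, 0.8], [0.003, 0.001, -0.1, 0, 0, 0, 0.8], [0.003, 0.001, -0.1, 0, 0, 0, 0.8]],
])

```text
time: 39.98
position: [630.3, -21.1, 25.4]
orientation: [-1.57, -0.063, 0.063]
ft_force: [0.6, 0.1, -3.5]
opening: 30.0
```

Run:
```python
from h import *
st(); im,P=cap('wrist','w25'); im2=np.clip(im.astype(float)*3.5,0,255).astype(np.uint8); big(im2,0,0,512,384,1.5,'w25b')
```

```text
t 39.98 pos [630.3 -21.1  25.4] fing [-0.  0. -1.] jaw [-0.08   0.997  0.   ] jawyaw 94.6 F [ 0.6  0.1 -3.5] op 30.0 q [-0.15  0.63 -0.18  0.76 -0.   -0.23]
```

View pics/w25b.png

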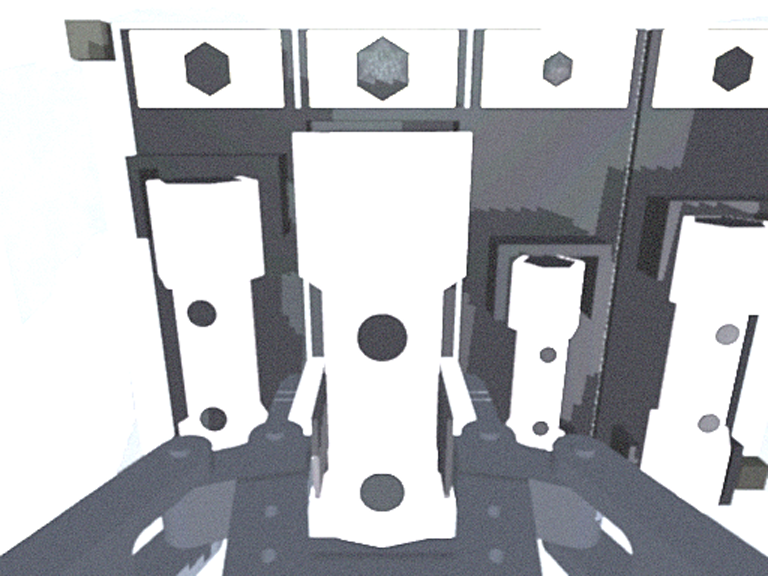

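Emit:
drive_tool([
  [[0, 0, -0.01, 0, 0, 0, 0.8], [0, 0, -0.02, 0, 0, 0, 0.8], [0, 0, -0.028, 0, 0, 0, 0.8], [0, 0, -0.034, 0, 0, 0, 0.8], [0, 0, -0.037, 0, 0, 0, 0.8], [0, 0, -0.037, 0, 0, 0, 0.8]],
])

```text
time: 40.53
position: [629.4, -20.3, -12.8]
orientation: [-1.569, -0.062, 0.065]
ft_force: [-0.5, -0.1, -4.4]
opening: 30.2
```

Emit:
drive_tool([
  [[0, 0, -0.001, 0, 0, 0, 0.8], [0, 0, -0.002, 0, 0, 0, 0.8], [0, 0, -0.003, 0, 0, 0, 0.8]],
])

```text
time: 40.78
position: [630.8, -20.6, -14.2]
orientation: [-1.57, -0.064, 0.063]
ft_force: [-0.5, 0.4, -3.5]
opening: 29.8
```

Run:
```python
from h import *
st(); im,P=cap('wrist','w26'); im2=np.clip(im.astype(float)*3.5,0,255).astype(np.uint8); big(im2,0,0,512,384,1.5,'w26b')
```

```text
t 40.78 pos [630.8 -20.6 -14.2] fing [ 0.001 -0.    -1.   ] jaw [-0.081  0.997 -0.   ] jawyaw 94.64 F [-0.5  0.4 -3.5] op 29.8 q [-0.15  0.67 -0.21  0.68 -0.   -0.23]
```

View pics/w26b.png

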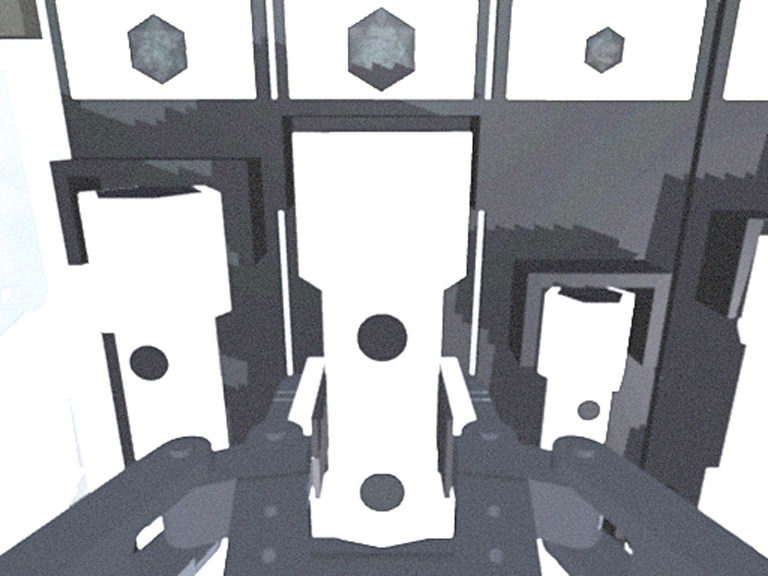

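Emit:
drive_tool([
  [[0, 0, -0.001, 0, 0, 0, 0.8], [0, 0, -0.002, 0, 0, 0, 0.8]],
])

```text
time: 41.0
position: [630.7, -20.6, -14.9]
orientation: [-1.57, -0.064, 0.063]
ft_force: [-5.8, -0.0, 14.3]
opening: 30.1
```

Emit:
drive_tool([
  [[0, 0, 0.001, 0, 0, 0, 0.25], [0, 0, 0.001, 0, 0, 0, 0.1], [0, 0, 0.001, 0, 0, 0, 0.05], [0, 0, 0.001, 0, 0, 0, 0.05], [0, 0, 0.015, 0, 0, 0, 0.05], [0, 0, 0.04, 0, 0, 0, 0.05], [0, 0, 0.08, 0, 0, 0, 0.05], [0, 0, 0.12, 0, 0, 0, 0.05], [0, 0, 0.15, 0, 0, 0, 0.05], [0, 0, 0.18, 0, 0, 0, 0.05]],
])

```text
time: 41.83
position: [630.8, -20.6, 165.9]
orientation: [-1.57, -0.065, 0.062]
ft_force: [1.3, 0.6, -0.2]
opening: 40.4
```

Run:
```python
from h import *
st(); im,P=cap('wrist','w27'); im2=np.clip(im.astype(float)*2,0,255).astype(np.uint8); big(im2,0,0,512,384,1.5,'w27b')
im,P=cap('top','t27'); big(im,0,100,300,280,2.6,'t27b')
f=cv2.GaussianBlur(im,(0,0),0.6).astype(int)
m=(f[...,2]-f[...,0]>=7)&(f[...,2]>140); m[:,:20]=0;m[:,150:]=0;m[:195]=0;
for b in blobs(im,P,m,15,500): print('lid',b)
```

```text
t 41.83 pos [630.8 -20.6 165.9] fing [ 0.002 -0.    -1.   ] jaw [-0.081  0.997 -0.   ] jawyaw 94.64 F [ 1.3  0.6 -0.2] op 40.4 q [-0.15  0.5  -0.02  1.05  0.   -0.23]
lid {'px': array([ 97.9, 228. ]), 'n': np.int32(3879), 'c': array([367.3, 363.3]), 'mean': array([372.3, 375. ]), 'L': 265.7, 'W': 194.8, 'ang': np.float32(89.4)}
```

View pics/w27b.png

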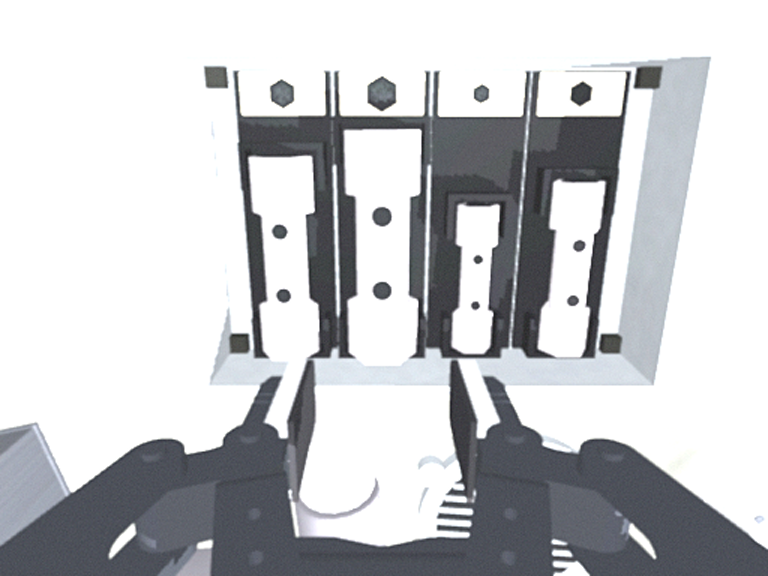

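View pics/t27b.png

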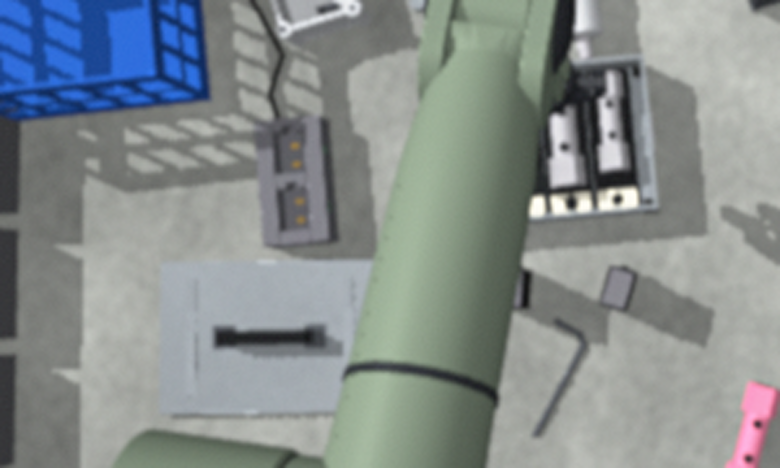

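All four spanners are home (card-to-spanner sizes match). Now I fetch the lid.

Emit:
drive_tool([
  [[-0.01, 0.015, 0.015, 0, 0, -7, 0], [-0.025, 0.035, 0.03, 0, 0, -14, 0], [-0.04, 0.06, 0.03, 0, 0, -21, 0], [-0.06, 0.088, 0.03, 0, 0, -28, 0], [-0.08, 0.116, 0.03, 0, 0, -35, 0], [-0.1, 0.144, 0.03, 0, 0, -42, 0], [-0.12, 0.172, 0.03, 0, 0, -49, 0], [-0.14, 0.2, 0.03, 0, 0, -56, 0], [-0.16, 0.228, 0.03, 0, 0, -63, 0], [-0.18, 0.256, 0.03, 0, 0, -70, 0]],
])

```text
time: 42.77
position: [449.4, 235.8, 192.8]
orientation: [-1.382, 0.89, -0.889]
ft_force: [0.7, 0.2, -0.3]
opening: 42.9
```

Emit:
drive_tool([
  [[-0.02, 0.028, 0, 0, 0, -7, 0], [-0.04, 0.056, 0, 0, 0, -14, 0], [-0.06, 0.084, 0, 0, 0, -21, 0], [-0.075, 0.107, 0, 0, 0, -24.6, 0], [-0.081, 0.118, 0, 0, 0, -24.6, 0], [-0.081, 0.12, 0, 0, 0, -24.6, 0], [-0.081, 0.12, 0, 0, 0, -24.6, 0]],
])

```text
time: 43.35
position: [369.9, 355.0, 193.0]
orientation: [-1.213, 1.204, -1.205]
ft_force: [0.4, -0.7, 0.5]
opening: 43.1
```

Run:
```python
from h import *
st(); im,P=cap('wrist','w28'); big(im,0,0,512,384,1.5,'w28b')
f=im.astype(int); m=f.max(-1)<50; m[:95]=0;m[232:]=0;m[:,:235]=0;m[:,280:]=0
m=cv2.morphologyEx(m.astype(np.uint8),cv2.MORPH_OPEN,np.ones((3,3)))
for b in blobs(im,P,m,51,50): print('handle',b)
```

```text
t 43.35 pos [369.9 355.  193. ] fing [ 0.    -0.001 -1.   ] jaw [1.    0.006 0.   ] jawyaw 0.37 F [ 0.4 -0.7  0.5] op 43.1 q [ 0.62  0.26 -0.3   1.01 -0.    2.19]
handle {'px': array([253.3, 163.1]), 'n': np.int32(2082), 'c': array([369.7, 355.2]), 'mean': array([369.4, 358.4]), 'L': 112.9, 'W': 17.2, 'ang': np.float32(-89.6)}
```

View pics/w28b.png

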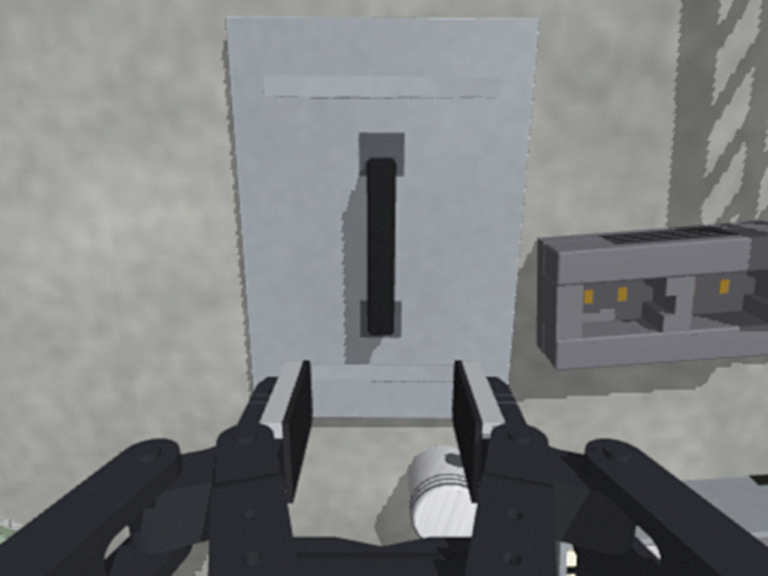

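Emit:
drive_tool([
  [[0, 0, -0.03, 0, 0, 0, 0], [0, 0, -0.065, 0, 0, 0, 0], [0, 0, -0.1, 0, 0, 0, 0], [0, 0, -0.13, 0, 0, 0, 0], [0, 0, -0.155, 0, 0, 0, 0], [0, 0, -0.173, 0, 0, 0, 0], [0, 0, -0.185, 0, 0, 0, 0], [0, 0, -0.193, 0, 0, 0, 0], [0, 0, -0.196, 0, 0, 0, 0], [0, 0, -0.196, 0, 0, 0, 0]],
])

```text
time: 44.23
position: [370.4, 353.9, -2.9]
orientation: [-1.211, 1.207, -1.208]
ft_force: [0.3, 0.6, 0.5]
opening: 43.1
```

Emit:
drive_tool([
  [[0, 0, 0, 0, 0, 0, 0.3], [0, 0, 0, 0, 0, 0, 0.6], [0, 0, 0, 0, 0, 0, 0.9], [0, 0, 0, 0, 0, 0, 1], [0, 0, 0, 0, 0, 0, 1], [0, 0, 0, 0, 0, 0, 1]],
])

```text
time: 44.73
position: [370.8, 355.3, -1.4]
orientation: [-1.209, 1.205, -1.207]
ft_force: [-0.3, -1.1, 7.4]
opening: 16.6
```

Emit:
drive_tool([
  [[0, 0, 0.003, 0, 0, 0, 1], [0, 0, 0.008, 0, 0, 0, 1], [0, 0, 0.018, 0, 0, 0, 1], [0, 0, 0.035, 0, 0, 0, 1], [0, 0, 0.06, 0, 0, 0, 1], [0, 0, 0.09, 0, 0, 0, 1], [0, 0, 0.12, 0, 0, 0, 1], [0, 0, 0.145, 0, 0, 0, 1], [0, 0, 0.165, 0, 0, 0, 1], [0, 0, 0.17, 0, 0, 0, 1]],
])

```text
time: 45.57
position: [371.5, 356.0, 171.6]
orientation: [-1.205, 1.204, -1.206]
ft_force: [-0.3, 0.4, -3.2]
opening: 16.6
```

Emit:
drive_tool([
  [[0.01, -0.014, 0, 0, 0, 0, 1], [0.03, -0.043, 0, 0, 0, 1, 1], [0.05, -0.072, 0, 0, 0, 2, 1], [0.07, -0.1, 0, 0, 0, 3, 1], [0.09, -0.13, 0, 0, 0, 4, 1], [0.11, -0.158, 0, 0, 0, 4.3, 1], [0.13, -0.187, 0, 0, 0, 4.3, 1], [0.15, -0.216, 0, 0, 0, 4.3, 1], [0.17, -0.245, 0, 0, 0, 4.3, 1], [0.185, -0.269, 0, 0, 0, 4.3, 1]],
])

```text
time: 46.4
position: [555.6, 83.5, 166.5]
orientation: [-1.246, 1.152, -1.152]
ft_force: [0.6, 1.3, -3.7]
opening: 16.7
```

Emit:
drive_tool([
  [[0.015, -0.022, 0, 0, 0, 0, 1], [0.03, -0.044, 0, 0, 0, 0, 1], [0.045, -0.066, 0, 0, 0, 0, 1], [0.053, -0.077, 0, 0, 0, 0, 1], [0.055, -0.08, 0, 0, 0, 0, 1], [0.055, -0.08, 0, 0, 0, 0, 1], [0.055, -0.08, 0, 0, 0, 0, 1]],
])

```text
time: 46.98
position: [608.8, 6.7, 166.8]
orientation: [-1.246, 1.152, -1.149]
ft_force: [-0.1, -0.4, -3.2]
opening: 16.5
```

Run:
```python
from h import *
st(); im,P=cap('wrist','w29'); big(im,0,0,512,384,1.5,'w29b')
```

```text
t 46.98 pos [608.8   6.7 166.8] fing [-0.002  0.001 -1.   ] jaw [ 0.997  0.079 -0.002] jawyaw 4.55 F [-0.1 -0.4 -3.2] op 16.5 q [-0.11  0.46 -0.08  1.04  0.    1.38]
```

View pics/w29b.png

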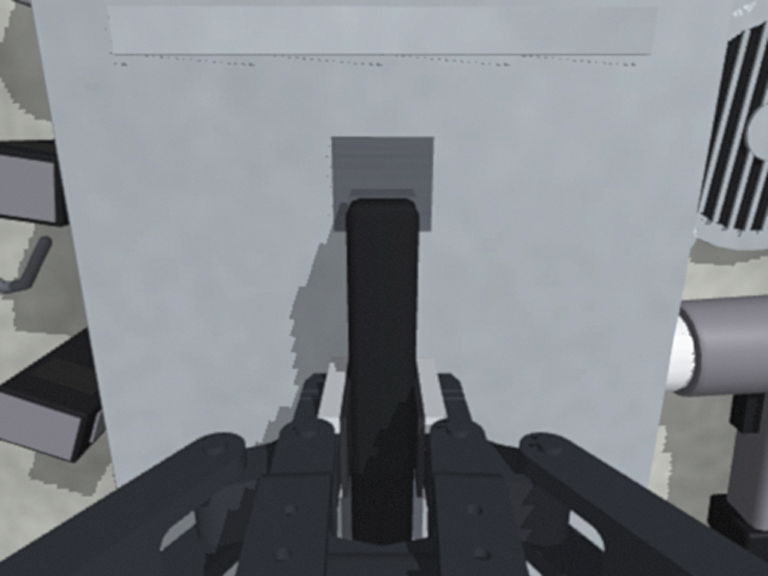

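Emit:
drive_tool([
  [[0.002, 0.0005, -0.015, 0, 0, 0, 1], [0.002, 0.0005, -0.035, 0, 0, 0, 1], [0.002, 0.0005, -0.055, 0, 0, 0, 1], [0.002, 0.0005, -0.072, 0, 0, 0, 1], [0.002, 0.0005, -0.085, 0, 0, 0, 1], [0.002, 0.0005, -0.095, 0, 0, 0, 1], [0.002, 0.0005, -0.1, 0, 0, 0, 1], [0.002, 0.0005, -0.1, 0, 0, 0, 1], [0.002, 0.0005, -0.1, 0, 0, 0, 1]],
])

```text
time: 47.78
position: [612.0, 6.7, 68.0]
orientation: [-1.245, 1.15, -1.151]
ft_force: [-0.2, 0.1, -4.2]
opening: 16.5
```

Run:
```python
from h import *
st(); im,P=cap('wrist','w30'); big(im,0,0,512,384,1.5,'w30b')
im,P=cap('scene','s30'); big(im,240,180,400,290,5,'s30b')
```

```text
t 47.78 pos [612.    6.7  68. ] fing [ 0.  0. -1.] jaw [0.997 0.079 0.   ] jawyaw 4.56 F [-0.2  0.1 -4.2] op 16.5 q [-0.11  0.55 -0.2   0.82  0.    1.38]
```

View pics/s30b.png

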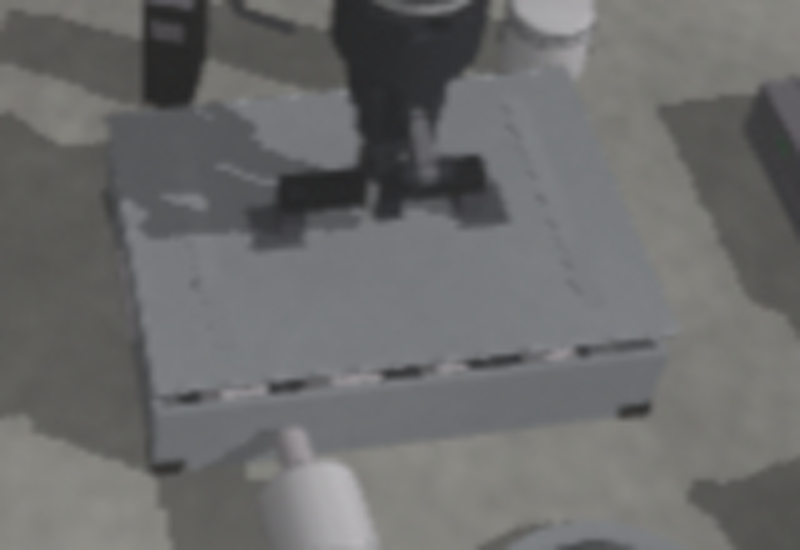

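Emit:
drive_tool([
  [[-0.001, 0.0005, -0.004, 0, 0, 0, 1], [-0.001, 0.0005, -0.007, 0, 0, 0, 1], [-0.001, 0.0005, -0.01, 0, 0, 0, 1], [-0.001, 0.0005, -0.013, 0, 0, 0, 1], [-0.001, 0.0005, -0.013, 0, 0, 0, 1]],
])

```text
time: 48.3
position: [610.3, 6.8, 53.6]
orientation: [-1.246, 1.152, -1.15]
ft_force: [0.8, -0.3, -3.7]
opening: 17.0
```

Emit:
drive_tool([
  [[0, 0, -0.002, 0, 0, 0, 1], [0, 0, -0.004, 0, 0, 0, 1], [0, 0, -0.005, 0, 0, 0, 1], [0, 0, -0.005, 0, 0, 0, 1]],
])

```text
time: 48.63
position: [610.7, 6.8, 49.2]
orientation: [-1.246, 1.151, -1.151]
ft_force: [0.9, 0.4, -3.1]
opening: 16.8
```

Emit:
drive_tool([
  [[0, 0, -0.001, 0, 0, 0, 1], [0, 0, -0.002, 0, 0, 0, 1], [0, 0, -0.002, 0, 0, 0, 1]],
])

```text
time: 48.88
position: [611.1, 6.8, 48.6]
orientation: [-1.245, 1.15, -1.151]
ft_force: [-2.8, -0.1, 4.2]
opening: 16.5
```

Seated exactly at the predicted height (48.6). Release and rise.

Emit:
drive_tool([
  [[0, 0, 0, 0, 0, 0, 0.6], [0, 0, 0, 0, 0, 0, 0.3], [0, 0, 0, 0, 0, 0, 0], [0, 0, 0, 0, 0, 0, 0], [0, 0, 0.02, 0, 0, 0, 0], [0, 0, 0.05, 0, 0, 0, 0], [0, 0, 0.085, 0, 0, 0, 0], [0, 0, 0.12, 0, 0, 0, 0], [0, 0, 0.15, 0, 0, 0, 0], [0, 0, 0.18, 0, 0, 0, 0]],
])

```text
time: 49.72
position: [611.2, 6.8, 229.4]
orientation: [-1.245, 1.15, -1.152]
ft_force: [0.7, -0.4, -1.3]
opening: 42.9
```

Run:
```python
from h import *
st(); im,P=cap('wrist','w31'); im2=np.clip(im.astype(float)*1.3,0,255).astype(np.uint8); big(im2,0,0,512,384,1.5,'w31b')
f=im.astype(int); m=f.max(-1)<50; m[:95]=0;m[232:]=0;m[:,:235]=0;m[:,290:]=0
m=cv2.morphologyEx(m.astype(np.uint8),cv2.MORPH_OPEN,np.ones((3,3)))
for b in blobs(im,P,m,101,50): print('handle',b)
im,P=cap('scene','s31'); big(im,240,160,400,290,5,'s31b')
```

```text
t 49.72 pos [611.2   6.8 229.4] fing [ 0.001 -0.    -1.   ] jaw [0.997 0.079 0.001] jawyaw 4.52 F [ 0.7 -0.4 -1.3] op 42.9 q [-0.11  0.42  0.03  1.18 -0.    1.38]
handle {'px': array([253.9, 166. ]), 'n': np.int32(2231), 'c': array([611.3,   7.7]), 'mean': array([611.1,  10.6]), 'L': 113.1, 'W': 17.1, 'ang': np.float32(-85.4)}
```

View pics/w31b.png

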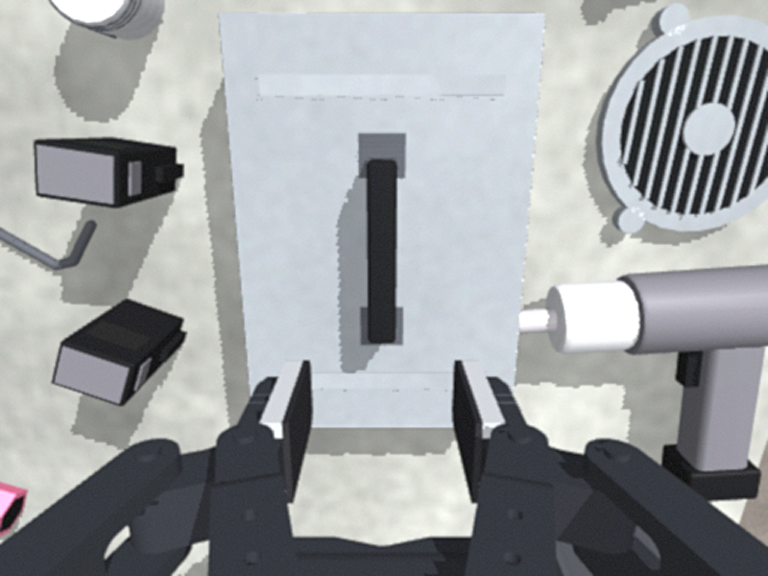

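View pics/s31b.png

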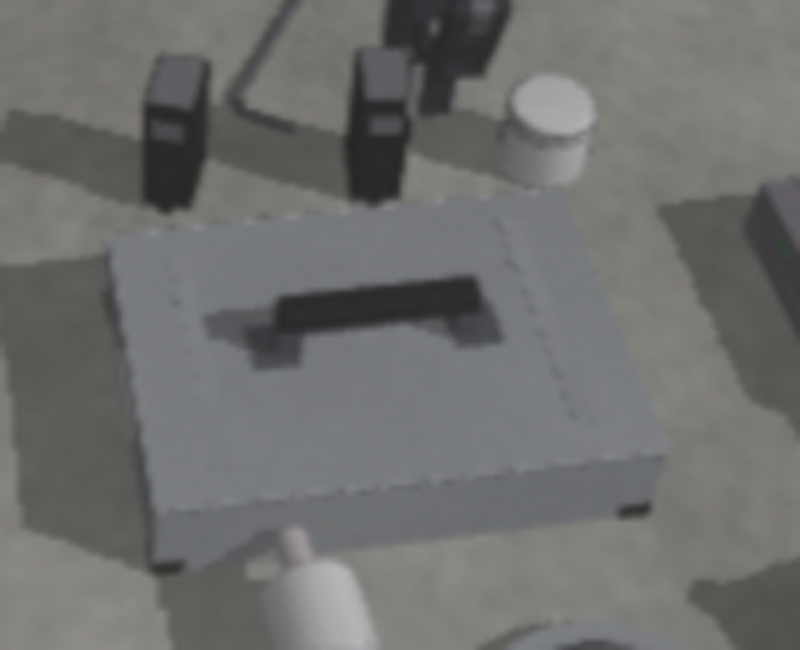

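The lid is fully down (handle at (611.3,7.7), no gap in the scene view). Next come the packs, starting with the one near (427,42), with the jaws across its 34 mm width.

Emit:
drive_tool([
  [[-0.018, 0.003, 0, 0, 0, 7, -0.3], [-0.036, 0.007, 0, 0, 0, 14, -0.3], [-0.054, 0.01, 0, 0, 0, 21, -0.3], [-0.072, 0.014, 0, 0, 0, 28, -0.3], [-0.09, 0.017, 0, 0, 0, 35, -0.3], [-0.108, 0.021, 0, 0, 0, 42, -0.3], [-0.126, 0.024, 0, 0, 0, 49, -0.3], [-0.144, 0.028, 0, 0, 0, 56, -0.3], [-0.162, 0.031, 0, 0, 0, 63, -0.3], [-0.184, 0.035, 0, 0, 0, 70, -0.3]],
])

```text
time: 50.65
position: [426.4, 41.8, 226.8]
orientation: [-1.561, 0.208, -0.208]
ft_force: [0.1, 0.7, 0.6]
opening: 55.0
```

Emit:
drive_tool([
  [[0, 0, 0, 0, 0, 7, -0.3], [0, 0, 0, 0, 0, 14.9, -0.3], [0, 0, 0, 0, 0, 14.9, -0.3], [0, 0, 0, 0, 0, 14.9, -0.3]],
])

```text
time: 50.98
position: [426.8, 41.8, 227.1]
orientation: [-1.571, 0.01, -0.01]
ft_force: [-0.3, 0.5, -1.1]
opening: 55.2
```

Run:
```python
from h import *
st(); im,P=cap('wrist','w32'); im2=np.clip(im.astype(float)*1.5,0,255).astype(np.uint8); big(im2,0,0,512,384,1.5,'w32b')
im,P=cap('top','t32')
f=cv2.GaussianBlur(im,(0,0),0.6).astype(int)
m=(f[...,2]-f[...,1]>=4)&(f[...,2]>90); m[:,:185]=0;m[:,260:]=0;m[:195]=0;m[225:]=0
for b in blobs(im,P,m,92,20): print('pack',b)
```

```text
t 50.98 pos [426.8  41.8 227.1] fing [-0.  0. -1.] jaw [0.013 1.    0.   ] jawyaw 89.28 F [-0.3  0.5 -1.1] op 55.2 q [-0.07  0.08 -0.43  1.06  0.   -0.06]
pack {'px': array([237.2, 210.3]), 'n': np.int32(127), 'c': array([425.1, -89.3]), 'mean': array([424.8, -89.1]), 'L': 44.8, 'W': 28.0, 'ang': np.float32(-18.9)}
```

View pics/w32b.png

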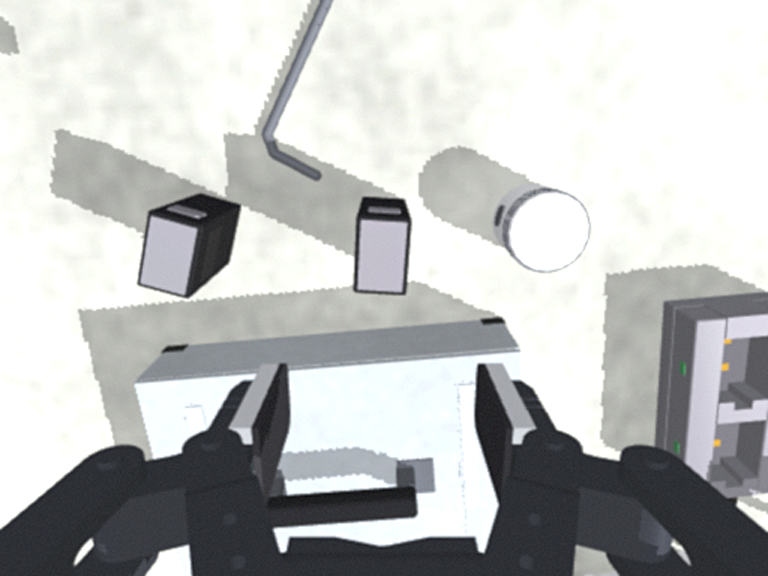

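Run:
```python
from h import *
im,P=load('w32')
for nm,pts in [('A',[(359,218),(410,220),(407,294),(355,292)]),('B',[(150,210),(198,225),(187,296),(139,284)])]:
    p=np.array(pts)/1.5; X=ray(P,p[:,0],p[:,1],92.)[:,:2]; e=(X[3]-X[0]+X[2]-X[1]);
    print(nm,X.round(1).tolist(),'c',X.mean(0).round(1),'xang',np.degrees(np.arctan2(e[1],e[0])).round(1),np.hypot(*e)/2,np.hypot(*(X[1]-X[0])))
f=im.astype(int)
m=(f[...,2]-f[...,1]>=3)&(f[...,2]>95)&(f[...,2]<170); m[:,:80]=0;m[:,285:]=0;m[:135]=0;m[205:]=0
m=cv2.morphologyEx(m.astype(np.uint8),cv2.MORPH_OPEN,np.ones((3,3)))
for b in blobs(im,P,m,92,400): print(b)
```

```text
A [[403.8, 27.6], [405.4, 58.4], [452.3, 56.7], [450.6, 23.9]] c [428.   41.7] xang -3.3 46.96152279723526 30.83585886064007
B [[397.4, -97.9], [406.9, -70.1], [452.0, -82.4], [443.7, -111.5]] c [425.  -90.5] xang -15.8 47.49104691429493 29.37100828436692
{'px': array([111.7, 169.9]), 'n': np.int32(1421), 'c': array([425.8, -91.1]), 'mean': array([425.3, -91.1]), 'L': 44.3, 'W': 28.2, 'ang': np.float32(-16.9)}
{'px': array([254.2, 170. ]), 'n': np.int32(1409), 'c': array([427.6,  40.7]), 'mean': array([427.1,  40.8]), 'L': 44.2, 'W': 28.1, 'ang': np.float32(-4.1)}
```

Emit:
drive_tool([
  [[0.001, -0.001, -0.03, 0, 0, -2.8, -0.3], [0.001, -0.001, -0.06, 0, 0, -2.8, -0.3], [0.001, -0.001, -0.09, 0, 0, -2.8, -0.3], [0.001, -0.001, -0.115, 0, 0, -2.8, -0.3], [0.001, -0.001, -0.135, 0, 0, -2.8, -0.3], [0.001, -0.001, -0.15, 0, 0, -2.8, -0.3], [0.001, -0.001, -0.165, 0, 0, -2.8, -0.3], [0.001, -0.001, -0.175, 0, 0, -2.8, -0.3], [0.001, -0.001, -0.18, 0, 0, -2.8, -0.3], [0.001, -0.001, -0.18, 0, 0, -2.8, -0.3]],
])

```text
time: 51.92
position: [427.0, 40.8, 46.4]
orientation: [-1.57, 0.049, -0.045]
ft_force: [0.2, -0.8, -0.0]
opening: 55.6
```

Run:
```python
from h import *
st(); im,P=cap('wrist','w33'); im2=np.clip(im.astype(float)*2,0,255).astype(np.uint8); big(im2,0,0,512,384,1.5,'w33b')
im,P=cap('scene','s33'); im2=np.clip(im.astype(float)*1.5,0,255).astype(np.uint8); big(im2,250,110,370,210,6,'s33b')
```

```text
t 51.92 pos [427.   40.8  46.4] fing [-0.002  0.    -1.   ] jaw [0.06  0.998 0.   ] jawyaw 86.55 F [ 0.2 -0.8 -0. ] op 55.6 q [-0.08  0.29 -0.7   0.58 -0.   -0.02]
```

View pics/w33b.png

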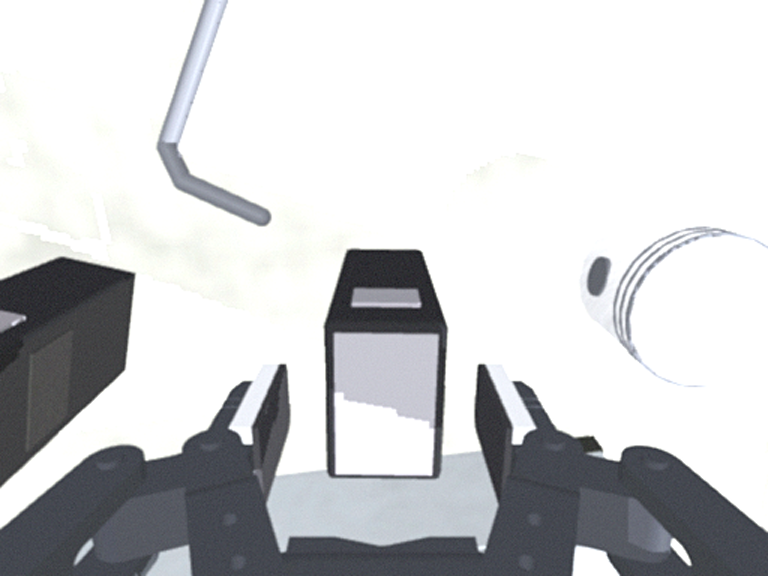

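View pics/s33b.png

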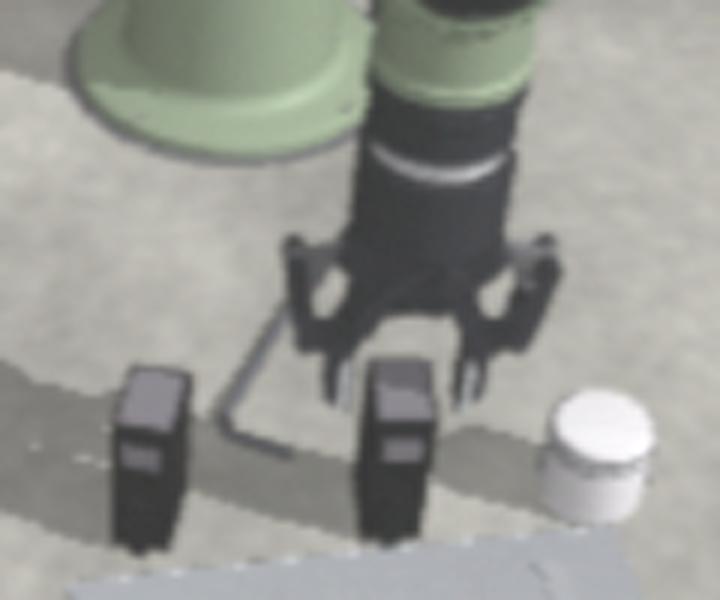

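Emit:
drive_tool([
  [[0, 0.001, -0.01, 0, 0, 0, -0.3], [0, 0.001, -0.02, 0, 0, 0, -0.3], [0, 0.001, -0.027, 0, 0, 0, -0.3], [0, 0.001, -0.03, 0, 0, 0, -0.3], [0, 0.001, -0.03, 0, 0, 0, -0.3]],
])

```text
time: 52.43
position: [427.7, 41.8, 17.3]
orientation: [-1.57, 0.047, -0.046]
ft_force: [0.4, 0.3, -0.2]
opening: 55.7
```

Emit:
drive_tool([
  [[0, 0, 0, 0, 0, 0, -0.1], [0, 0, 0, 0, 0, 0, 0.1], [0, 0, 0, 0, 0, 0, 0.3], [0, 0, 0, 0, 0, 0, 0.6], [0, 0, 0, 0, 0, 0, 0.6], [0, 0, 0, 0, 0, 0, 0.6]],
])

```text
time: 52.93
position: [428.6, 41.6, 18.1]
orientation: [-1.571, 0.045, -0.047]
ft_force: [-1.0, -0.5, 6.0]
opening: 33.3
```

Emit:
drive_tool([
  [[0, 0, 0.005, 0, 0, 0, 0.6], [0, 0, 0.015, 0, 0, 0, 0.6], [0, 0, 0.035, 0, 0, 0, 0.6], [0, 0, 0.06, 0, 0, 0, 0.6], [0, 0, 0.085, 0, 0, 0, 0.6], [0, 0, 0.11, 0, 0, 0, 0.6], [0, 0, 0.13, 0, 0, 0, 0.6], [0, 0, 0.14, 0, 0, 0, 0.6], [0, 0, 0.14, 0, 0, 0, 0.6]],
])

```text
time: 53.68
position: [429.1, 41.8, 159.6]
orientation: [-1.57, 0.043, -0.049]
ft_force: [0.9, -0.1, -2.4]
opening: 33.5
```

Run:
```python
from h import *
st(); im,P=cap('wrist','w34'); im2=np.clip(im.astype(float)*2,0,255).astype(np.uint8); big(im2,0,0,512,384,1.5,'w34b')
```

```text
t 53.68 pos [429.1  41.8 159.6] fing [ 0.004 -0.    -1.   ] jaw [0.059 0.998 0.   ] jawyaw 86.63 F [ 0.9 -0.1 -2.4] op 33.5 q [-0.07  0.14 -0.55  0.88  0.   -0.02]
```

View pics/w34b.png

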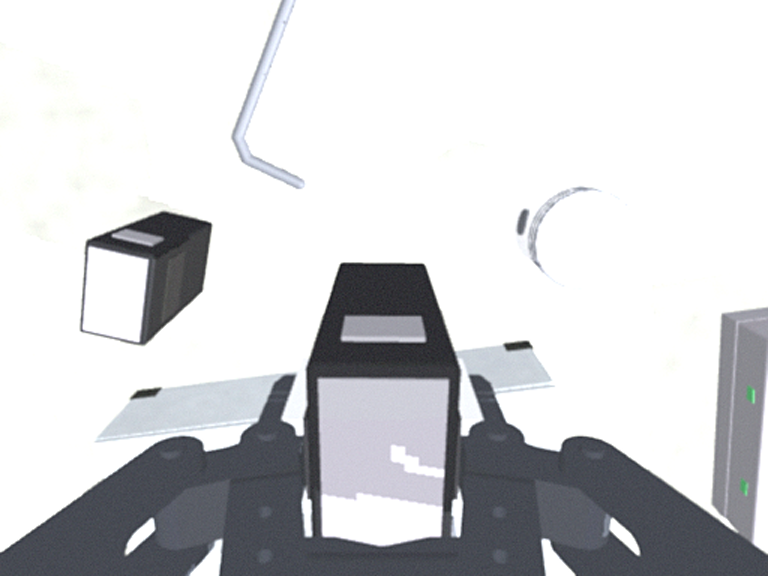

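Pack A is gripped (33.5 mm). I move beside the charger to see its bays past the pack.

Emit:
drive_tool([
  [[0.01, 0.012, 0.01, 0, 0, 1, 0.6], [0.03, 0.035, 0.02, 0, 0, 2, 0.6], [0.05, 0.058, 0.03, 0, 0, 3, 0.6], [0.07, 0.081, 0.03, 0, 0, 4, 0.6], [0.09, 0.104, 0.03, 0, 0, 5, 0.6], [0.11, 0.127, 0.03, 0, 0, 6, 0.6], [0.13, 0.15, 0.03, 0, 0, 7, 0.6], [0.15, 0.172, 0.03, 0, 0, 8, 0.6], [0.168, 0.193, 0.03, 0, 0, 8.9, 0.6], [0.18, 0.208, 0.03, 0, 0, 8.9, 0.6]],
])

```text
time: 54.57
position: [608.1, 251.4, 184.5]
orientation: [-1.57, -0.074, 0.079]
ft_force: [0.2, -0.8, -3.6]
opening: 33.6
```

Emit:
drive_tool([
  [[0, 0, 0, 0, 0, 0, 0.6], [0, 0, 0, 0, 0, 0, 0.6], [0, 0, 0, 0, 0, 0, 0.6]],
])

```text
time: 54.82
position: [606.4, 249.1, 185.5]
orientation: [-1.571, -0.073, 0.079]
ft_force: [0.2, -0.7, -2.5]
opening: 33.3
```

Run:
```python
from h import *
st(); im,P=cap('wrist','w35'); im2=np.clip(im.astype(float)*1.6,0,255).astype(np.uint8); big(im2,0,0,512,384,1.5,'w35b')
```

```text
t 54.82 pos [606.4 249.1 185.5] fing [-0.004 -0.001 -1.   ] jaw [-0.096  0.995 -0.001] jawyaw 95.52 F [ 0.2 -0.7 -2.5] op 33.3 q [ 0.28  0.54  0.1   1.14 -0.    0.18]
```

View pics/w35b.png

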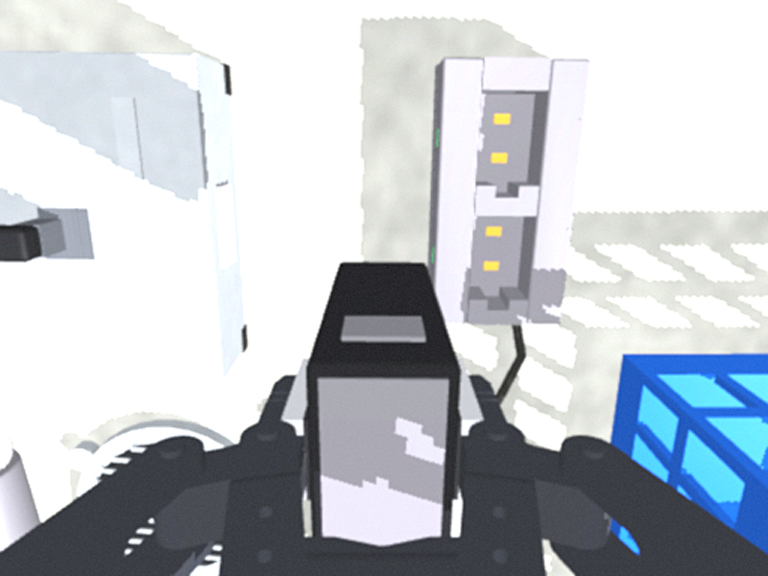

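Run:
```python
from h import *
im,P=load('w35'); im2=np.clip(im.astype(float)*1.5,0,255).astype(np.uint8); big(im2,280,30,400,220,4.2/1.4*1.05,'w35c')
print(4.2/1.4*1.05)
```

```text
3.150000000000001
```

View pics/w35c.png

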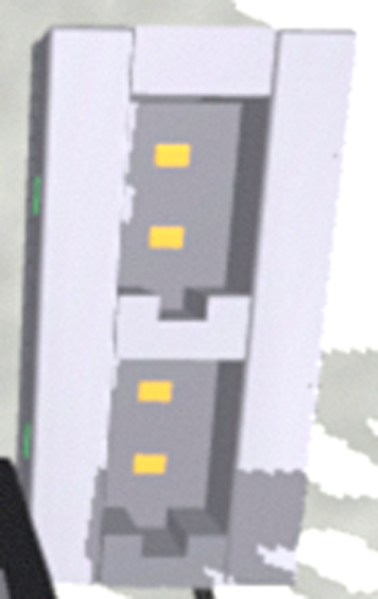

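Run:
```python
from h import *
im,P=load('w35')
def g(pts,z=46.):
    p=np.array(pts,float)/3.15+[280,30]; return ray(P,p[:,0],p[:,1],z)[:,:2]
o=g([(50,30),(354,32),(295,582),(32,582)]); print('outer',o.round(1).tolist(),o.mean(0).round(1),[np.linalg.norm(o[i]-o[(i+1)%4]).round(1) for i in range(4)])
e=(o[3]-o[0]+o[2]-o[1]); yaw=np.arctan2(e[1],e[0]); print('yaw',np.degrees(yaw))
for n,pts in [('a',[(131,97),(272,97),(250,295),(118,295)]),('b',[(117,360),(247,360),(229,534),(101,534)])]:
    o=g(pts); e=(o[3]-o[0]+o[2]-o[1]); print(n,o.round(1).tolist(),'c',o.mean(0).round(1),'yaw',np.degrees(np.arctan2(e[1],e[0])).round(1),[np.linalg.norm(o[i]-o[(i+1)%4]).round(1) for i in range(4)])
# pack in hand: top z
zt=185.5-18.1+92
p=np.array([[316,378],[450,378],[460,368],[306,368],[340,265],[427,265]])/1.5
print(ray(P,p[:,0],p[:,1],zt).round(1)[:4])
print('bottom front edge at foot', ray(P,p[4:,0],p[4:,1],zt-92).round(1))
```

```text
outer [[491.3, 272.1], [484.0, 353.1], [640.3, 368.2], [648.2, 287.2]] [566.  320.1] [np.float64(81.4), np.float64(157.0), np.float64(81.4), np.float64(157.6)]
yaw 5.495420524556706
a [[505.9, 296.2], [502.2, 334.4], [555.2, 338.2], [558.8, 300.6]] c [530.5 317.3] yaw 4.4 [np.float64(38.3), np.float64(53.1), np.float64(37.8), np.float64(53.1)]
b [[577.3, 303.1], [573.7, 340.8], [626.8, 345.0], [630.6, 306.2]] c [602.1 323.8] yaw 4.0 [np.float64(37.8), np.float64(53.3), np.float64(39.1), np.float64(53.4)]
[[585.6 232.2 259.4]
 [582.8 261.1 259.4]
 [580.2 262.9 259.4]
 [583.4 229.9 259.4]]
bottom front edge at foot [[584.1 230.  167.4]
 [580.8 263.5 167.4]]
```

Emit:
drive_tool([
  [[-0.001, 0.015, 0, 0, 0, 0, 0.6], [-0.002, 0.03, 0, 0, 0, -0.2, 0.6], [-0.003, 0.045, 0, 0, 0, -0.2, 0.6], [-0.004, 0.06, -0.01, 0, 0, -0.2, 0.6], [-0.005, 0.07, -0.03, 0, 0, -0.2, 0.6], [-0.005, 0.075, -0.05, 0, 0, -0.2, 0.6], [-0.005, 0.075, -0.075, 0, 0, -0.2, 0.6], [-0.005, 0.075, -0.095, 0, 0, -0.2, 0.6], [-0.005, 0.075, -0.105, 0, 0, -0.2, 0.6], [-0.005, 0.075, -0.105, 0, 0, -0.2, 0.6]],
])

```text
time: 55.7
position: [600.2, 324.4, 78.8]
orientation: [-1.572, -0.069, 0.078]
ft_force: [-0.6, -0.4, -1.9]
opening: 33.5
```

Emit:
drive_tool([
  [[0, 0, 0, 0, 0, 0, 0.6], [0, 0, 0, 0, 0, 0, 0.6]],
])

```text
time: 55.87
position: [603.9, 325.3, 84.0]
orientation: [-1.569, -0.075, 0.071]
ft_force: [0.3, -0.5, -3.8]
opening: 33.0
```

Run:
```python
from h import *
st(); im,P=cap('wrist','w36'); im2=np.clip(im.astype(float)*1.8,0,255).astype(np.uint8); big(im2,0,0,512,384,1.5,'w36b')
im,P=cap('scene','s36'); im2=np.clip(im.astype(float)*1.5,0,255).astype(np.uint8); big(im2,360,150,480,260,5,'s36b')
```

```text
t 55.87 pos [603.9 325.3  84. ] fing [ 0.002  0.001 -1.   ] jaw [-0.093  0.996  0.001] jawyaw 95.32 F [ 0.3 -0.5 -3.8] op 33.0 q [ 0.39  0.66  0.05  0.96 -0.    0.29]
```

View pics/w36b.png

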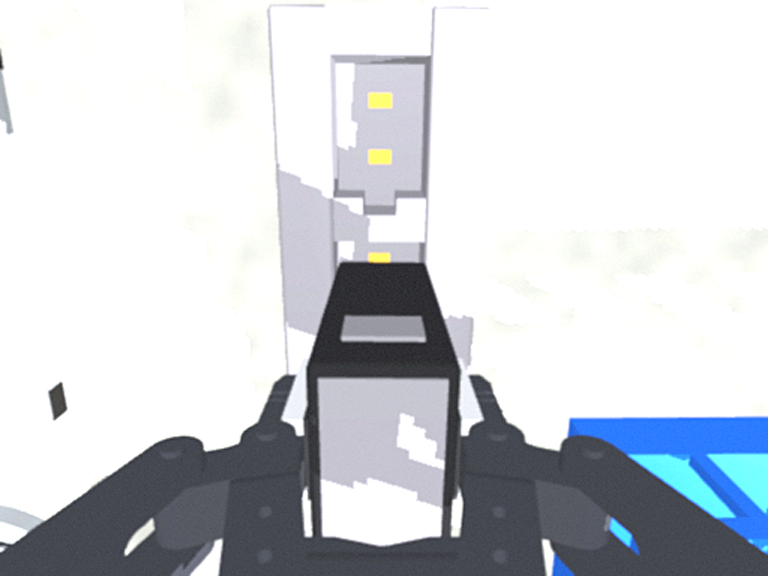

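View pics/s36b.png

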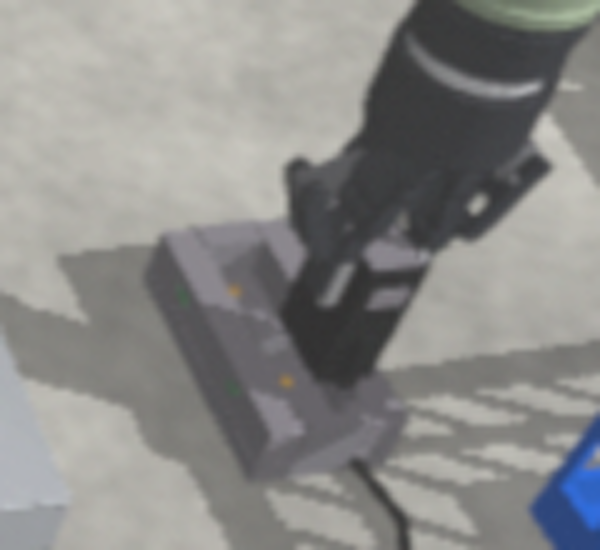

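Run:
```python
from h import *
C=(603.9,325.3)
rel('w36',C,5.3,[('b -x L',333,242,46),('b -x R',425,242,46),('a -x L',331,56,46),('a -x R',431,56,46),('a +x L',333,198,46),('a +x R',427,198,46),('foot -x L',340,264,84-18.1),('foot -x R',427,264,84-18.1)])
```

```text
b -x L along -28.7 across -21.1
b -x R along -28.8 across 17.5
a -x L along -100.6 across -19.9
a -x R along -100.6 across 18.0
a +x L along -47.1 across -20.6
a +x R along -47.1 across 17.9
foot -x L along -24.4 across -16.8
foot -x R along -24.4 across 16.8
```

Emit:
drive_tool([
  [[0, 0, 0, 0, 0, 0, 0.6], [0, 0, 0, 0, 0, 0, 0.6], [0, 0, 0, 0, 0, 0, 0.6]],
])

```text
time: 56.22
position: [603.3, 324.8, 83.2]
orientation: [-1.569, -0.074, 0.072]
ft_force: [-0.3, -0.8, -2.6]
opening: 33.5
```

Emit:
drive_tool([
  [[-0.0015, -0.001, -0.003, 0, 0, 0, 0.6], [-0.0015, -0.001, -0.007, 0, 0, 0, 0.6], [-0.0015, -0.001, -0.011, 0, 0, 0, 0.6], [-0.0015, -0.001, -0.013, 0, 0, 0, 0.6], [-0.0015, -0.001, -0.013, 0, 0, 0, 0.6], [-0.0015, -0.001, -0.013, 0, 0, 0, 0.6]],
])

```text
time: 56.72
position: [601.2, 323.7, 69.1]
orientation: [-1.57, -0.072, 0.073]
ft_force: [-0.8, 0.8, -3.3]
opening: 33.4
```

Run:
```python
from h import *
o=st(); im,P=cap('wrist','w37'); im2=np.clip(im.astype(float)*1.8,0,255).astype(np.uint8); big(im2,180,0,330,190,4,'w37b')
```

```text
t 56.72 pos [601.2 323.7  69.1] fing [-0.001 -0.    -1.   ] jaw [-0.093  0.996 -0.   ] jawyaw 95.32 F [-0.8  0.8 -3.3] op 33.4 q [ 0.39  0.67  0.02  0.93 -0.    0.29]
```

View pics/w37b.png

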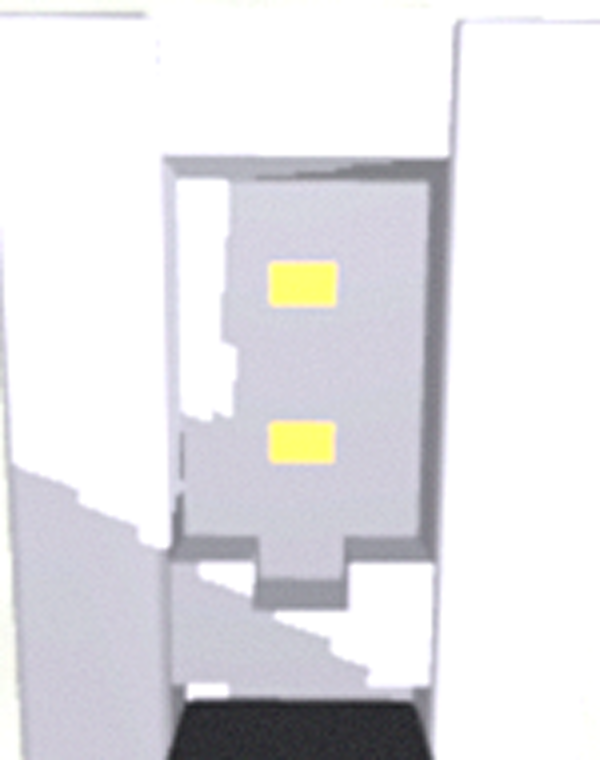

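Run:
```python
from h import *
C=(601.2,323.7)
q=lambda u,v:( (180+u/4)*1.5,(v/4)*1.5)
rel('w37',C,5.3,[('bayb -x',*q(301,686),46),('foot',*q(301,702),51),('a-x',*q(301,157),46),('a+x',*q(301,562),46),('bL',*q(170,686),46),('bR',*q(432,686),46),('fL',*q(186,702),51),('fR',*q(416,702),51)])
```

```text
bayb -x along -25.9 across -0.3
foot along -24.8 across -0.3
a-x along -98.0 across -0.4
a+x along -44.3 across -0.3
bL along -25.9 across -19.7
bR along -25.9 across 19.1
fL along -24.8 across -16.9
fR along -24.8 across 16.3
```

Emit:
drive_tool([
  [[0.001, 0, -0.003, 0, 0, 0, 0.6], [0.001, 0, -0.006, 0, 0, 0, 0.6], [0.001, 0, -0.009, 0, 0, 0, 0.6], [0.001, 0, -0.012, 0, 0, 0, 0.6], [0.001, 0, -0.012, 0, 0, 0, 0.6]],
])

```text
time: 57.18
position: [601.8, 323.5, 56.5]
orientation: [-1.57, -0.072, 0.074]
ft_force: [0.0, 0.1, -4.3]
opening: 33.3
```

Emit:
drive_tool([
  [[0, 0, -0.003, 0, 0, 0, 0.6], [0, 0, -0.006, 0, 0, 0, 0.6], [0, 0, -0.009, 0, 0, 0, 0.6], [0, 0, -0.012, 0, 0, 0, 0.6], [0, 0, -0.012, 0, 0, 0, 0.6]],
])

```text
time: 57.6
position: [601.8, 323.5, 44.5]
orientation: [-1.57, -0.072, 0.074]
ft_force: [-1.5, 0.4, -3.4]
opening: 33.6
```

Emit:
drive_tool([
  [[0, 0, -0.003, 0, 0, 0, 0.6], [0, 0, -0.006, 0, 0, 0, 0.6], [0, 0, -0.008, 0, 0, 0, 0.6], [0, 0, -0.008, 0, 0, 0, 0.6]],
])

```text
time: 57.93
position: [602.0, 323.6, 36.8]
orientation: [-1.57, -0.072, 0.074]
ft_force: [-0.6, -0.3, -2.7]
opening: 33.1
```

Emit:
drive_tool([
  [[0, 0, -0.001, 0, 0, 0, 0.6], [0, 0, -0.002, 0, 0, 0, 0.6], [0, 0, -0.003, 0, 0, 0, 0.6]],
])

```text
time: 58.18
position: [602.6, 323.8, 34.5]
orientation: [-1.569, -0.073, 0.073]
ft_force: [0.4, -0.3, -3.7]
opening: 33.4
```

Emit:
drive_tool([
  [[0, 0, -0.001, 0, 0, 0, 0.6], [0, 0, -0.002, 0, 0, 0, 0.6], [0, 0, -0.002, 0, 0, 0, 0.6]],
])

```text
time: 58.43
position: [602.7, 323.8, 34.2]
orientation: [-1.569, -0.074, 0.072]
ft_force: [-3.1, -1.4, 6.1]
opening: 33.7
```

Fully home (34.2 against the predicted 34.1, floor contact felt). Release and rise.

Emit:
drive_tool([
  [[0, 0, 0, 0, 0, 0, 0.1], [0, 0, 0, 0, 0, 0, 0], [0, 0, 0, 0, 0, 0, -0.2], [0, 0, 0, 0, 0, 0, -0.3], [0, 0, 0.02, 0, 0, 0, -0.3], [0, 0, 0.05, 0, 0, 0, -0.3], [0, 0, 0.085, 0, 0, 0, -0.3], [0, 0, 0.12, 0, 0, 0, -0.3], [0, 0, 0.15, 0, 0, 0, -0.3], [0, 0, 0.17, 0, 0, 0, -0.3]],
])

```text
time: 59.27
position: [603.7, 324.3, 206.4]
orientation: [-1.568, -0.076, 0.07]
ft_force: [0.4, -0.1, -0.5]
opening: 55.5
```

Run:
```python
from h import *
st(); im,P=cap('wrist','w38'); im2=np.clip(im.astype(float)*1.8,0,255).astype(np.uint8); big(im2,0,0,512,384,1.5,'w38b')
im,P=cap('top','t38')
f=cv2.GaussianBlur(im,(0,0),0.6).astype(int)
m=(f[...,2]-f[...,1]>=4)&(f[...,2]>90); m[:,:185]=0;m[:,260:]=0;m[:195]=0;m[225:]=0
for b in blobs(im,P,m,92,20): print('pack',b)
```

```text
t 59.27 pos [603.7 324.3 206.4] fing [ 0.004  0.002 -1.   ] jaw [-0.093  0.996  0.001] jawyaw 95.32 F [ 0.4 -0.1 -0.5] op 55.5 q [ 0.39  0.58  0.23  1.21 -0.    0.29]
pack {'px': array([237.3, 209.6]), 'n': np.int32(101), 'c': array([427.3, -89. ]), 'mean': array([427. , -89.4]), 'L': 42.8, 'W': 24.0, 'ang': np.float32(-19.0)}
```

View pics/w38b.png

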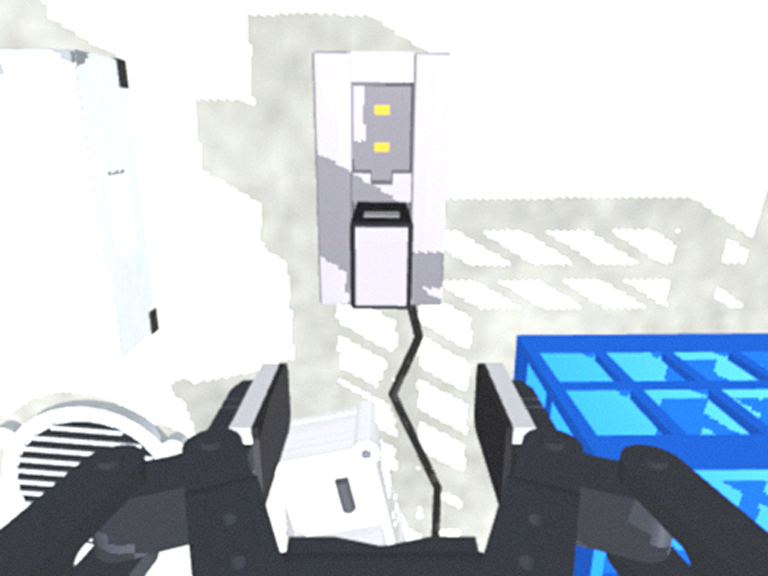

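Emit:
drive_tool([
  [[-0.01, -0.025, 0.01, 0, 0, -2, -0.3], [-0.025, -0.06, 0.01, 0, 0, -4, -0.3], [-0.041, -0.096, 0.01, 0, 0, -6, -0.3], [-0.056, -0.132, 0.01, 0, 0, -8, -0.3], [-0.072, -0.168, 0.01, 0, 0, -10, -0.3], [-0.087, -0.204, 0.01, 0, 0, -12, -0.3], [-0.103, -0.24, 0.01, 0, 0, -14, -0.3], [-0.118, -0.276, 0.01, 0, 0, -16, -0.3], [-0.134, -0.312, 0.01, 0, 0, -18, -0.3], [-0.149, -0.348, 0.01, 0, 0, -20, -0.3]],
])

```text
time: 60.2
position: [451.7, -25.5, 211.5]
orientation: [-1.561, 0.203, -0.201]
ft_force: [0.5, 0.1, -0.3]
opening: 55.6
```

Emit:
drive_tool([
  [[-0.015, -0.034, 0, 0, 0, -2.8, -0.3], [-0.026, -0.06, 0, 0, 0, -2.8, -0.3], [-0.029, -0.067, 0, 0, 0, -2.8, -0.3], [-0.029, -0.067, 0, 0, 0, -2.8, -0.3], [-0.029, -0.067, 0, 0, 0, -2.8, -0.3], [-0.029, -0.067, 0, 0, 0, -2.8, -0.3]],
])

```text
time: 60.7
position: [424.7, -90.3, 212.1]
orientation: [-1.557, 0.239, -0.238]
ft_force: [0.6, -0.6, -0.1]
opening: 55.7
```

Run:
```python
from h import *
st(); im,P=cap('wrist','w39'); im2=np.clip(im.astype(float)*1.5,0,255).astype(np.uint8); big(im2,0,0,512,384,1.5,'w39b')
f=im.astype(int)
m=(f[...,2]-f[...,1]>=3)&(f[...,2]>95)&(f[...,2]<170); m[:,:200]=0;m[:,310:]=0;m[:125]=0;m[215:]=0
m=cv2.morphologyEx(m.astype(np.uint8),cv2.MORPH_OPEN,np.ones((3,3)))
for b in blobs(im,P,m,92,400): print(b)
```

```text
t 60.7 pos [424.7 -90.3 212.1] fing [-0.     0.001 -1.   ] jaw [0.299 0.954 0.001] jawyaw 72.59 F [ 0.6 -0.6 -0.1] op 55.7 q [-0.38  0.1  -0.45  1.02  0.   -0.08]
{'px': array([254.7, 174.3]), 'n': np.int32(1513), 'c': array([425.7, -91.1]), 'mean': array([425.3, -90.7]), 'L': 43.2, 'W': 27.4, 'ang': np.float32(-16.6)}
```

View pics/w39b.png

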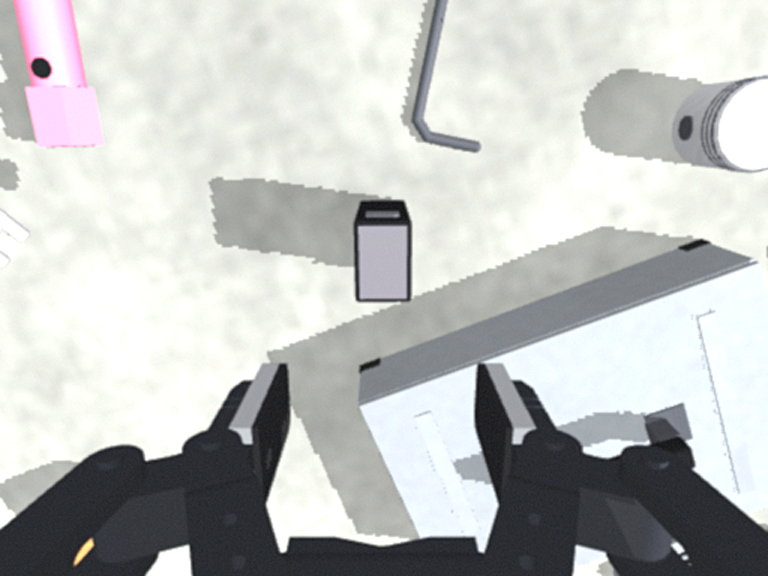

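Emit:
drive_tool([
  [[0.0005, -0.0005, -0.03, 0, 0, 0.4, -0.3], [0.0005, -0.0005, -0.06, 0, 0, 0.4, -0.3], [0.0005, -0.0005, -0.09, 0, 0, 0.4, -0.3], [0.0005, -0.0005, -0.115, 0, 0, 0.4, -0.3], [0.0005, -0.0005, -0.135, 0, 0, 0.4, -0.3], [0.0005, -0.0005, -0.155, 0, 0, 0.4, -0.3], [0.0005, -0.0005, -0.175, 0, 0, 0.4, -0.3], [0.0005, -0.0005, -0.188, 0, 0, 0.4, -0.3], [0.0005, -0.0005, -0.195, 0, 0, 0.4, -0.3], [0.0005, -0.0005, -0.195, 0, 0, 0.4, -0.3]],
])

```text
time: 61.58
position: [424.1, -90.3, 16.1]
orientation: [-1.557, 0.235, -0.23]
ft_force: [-0.8, 0.8, -1.2]
opening: 55.5
```

Emit:
drive_tool([
  [[0, 0, 0, 0, 0, 0, -0.1], [0, 0, 0, 0, 0, 0, 0.1], [0, 0, 0, 0, 0, 0, 0.3], [0, 0, 0, 0, 0, 0, 0.6], [0, 0, 0, 0, 0, 0, 0.6], [0, 0, 0, 0, 0, 0, 0.6]],
])

```text
time: 62.08
position: [426.0, -91.7, 18.4]
orientation: [-1.558, 0.232, -0.236]
ft_force: [-0.6, 1.8, 6.4]
opening: 33.2
```

Emit:
drive_tool([
  [[0, 0, 0.005, 0, 0, 0, 0.6], [0, 0, 0.015, 0, 0, 0, 0.6], [0, 0, 0.035, 0, 0, 0, 0.6], [0, 0, 0.06, 0, 0, 0, 0.6], [0, 0, 0.09, 0, 0, 0, 0.6], [0, 0, 0.12, 0, 0, 0, 0.6], [0, 0, 0.145, 0, 0, 0, 0.6], [0, 0, 0.165, 0, 0, 0, 0.6], [0, 0, 0.175, 0, 0, 0, 0.6]],
])

```text
time: 62.83
position: [425.3, -92.3, 195.0]
orientation: [-1.559, 0.232, -0.236]
ft_force: [0.8, -0.5, -4.0]
opening: 33.2
```

Emit:
drive_tool([
  [[0.006, 0.023, 0, 0, 0, 2.3, 0.6], [0.015, 0.058, 0, 0, 0, 4.6, 0.6], [0.024, 0.094, 0, 0, 0, 7, 0.6], [0.033, 0.13, 0, 0, 0, 9, 0.6], [0.042, 0.166, 0, 0, 0, 11, 0.6], [0.051, 0.202, 0, 0, 0, 13, 0.6], [0.06, 0.238, 0, 0, 0, 15, 0.6], [0.07, 0.274, 0, 0, 0, 17, 0.6], [0.079, 0.31, 0, 0, 0, 19, 0.6], [0.088, 0.346, 0, 0, 0, 21, 0.6]],
])

```text
time: 63.67
position: [512.2, 255.5, 191.9]
orientation: [-1.572, -0.054, 0.056]
ft_force: [0.8, -1.1, -4.2]
opening: 33.1
```

Emit:
drive_tool([
  [[0.008, 0.03, 0, 0, 0, 1.3, 0.6], [0.015, 0.055, 0, 0, 0, 1.3, 0.6], [0.017, 0.064, -0.015, 0, 0, 1.3, 0.6], [0.017, 0.064, -0.04, 0, 0, 1.3, 0.6], [0.017, 0.064, -0.065, 0, 0, 1.3, 0.6], [0.017, 0.064, -0.09, 0, 0, 1.3, 0.6], [0.017, 0.064, -0.107, 0, 0, 1.3, 0.6], [0.017, 0.064, -0.107, 0, 0, 1.3, 0.6], [0.017, 0.064, -0.107, 0, 0, 1.3, 0.6], [0.017, 0.064, -0.107, 0, 0, 1.3, 0.6]],
])

```text
time: 64.5
position: [530.4, 318.3, 86.4]
orientation: [-1.57, -0.072, 0.071]
ft_force: [-0.2, -0.1, -3.3]
opening: 33.2
```

Run:
```python
from h import *
st(); im,P=cap('wrist','w40'); im2=np.clip(im.astype(float)*1.8,0,255).astype(np.uint8); big(im2,0,0,512,384,1.5,'w40b')
```

```text
t 64.5 pos [530.4 318.3  86.4] fing [ 0.001  0.    -1.   ] jaw [-0.091  0.996 -0.   ] jawyaw 95.21 F [-0.2 -0.1 -3.3] op 33.2 q [ 0.42  0.54 -0.16  0.87 -0.    0.33]
```

View pics/w40b.png

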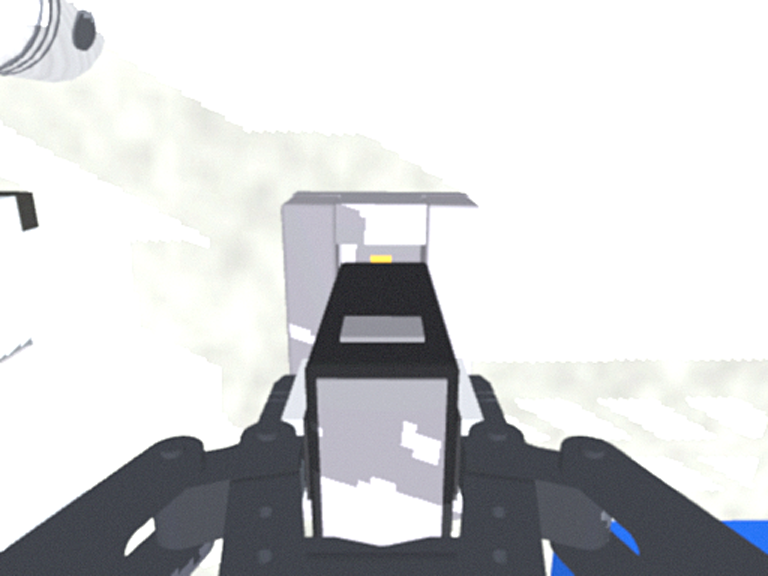

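Run:
```python
from h import *
C=(530.4,318.3)
rel('w40',C,5.25,[('foot L',341,264,68),('foot R',428,264,68),('a-x L',338,244,46),('a-x R',427,244,46)])
```

```text
foot L along -24.2 across -16.5
foot R along -24.2 across 17.2
a-x L along -27.3 across -19.3
a-x R along -27.3 across 18.6
```

Emit:
drive_tool([
  [[-0.0005, -0.001, -0.004, 0, 0, 0.1, 0.6], [-0.0005, -0.001, -0.009, 0, 0, 0.1, 0.6], [-0.0005, -0.001, -0.014, 0, 0, 0.1, 0.6], [-0.0005, -0.001, -0.017, 0, 0, 0.1, 0.6], [-0.0005, -0.001, -0.017, 0, 0, 0.1, 0.6], [-0.0005, -0.001, -0.017, 0, 0, 0.1, 0.6]],
])

```text
time: 65.05
position: [529.1, 317.1, 68.1]
orientation: [-1.57, -0.072, 0.073]
ft_force: [-0.1, 0.2, -3.8]
opening: 33.4
```

Run:
```python
from h import *
o=st(); im,P=cap('wrist','w41'); im2=np.clip(im.astype(float)*1.8,0,255).astype(np.uint8); big(im2,180,90,330,200,5,'w41b')
```

```text
t 65.05 pos [529.1 317.1  68.1] fing [-0.001 -0.    -1.   ] jaw [-0.093  0.996 -0.   ] jawyaw 95.32 F [-0.1  0.2 -3.8] op 33.4 q [ 0.42  0.56 -0.18  0.83 -0.    0.33]
```

View pics/w41b.png

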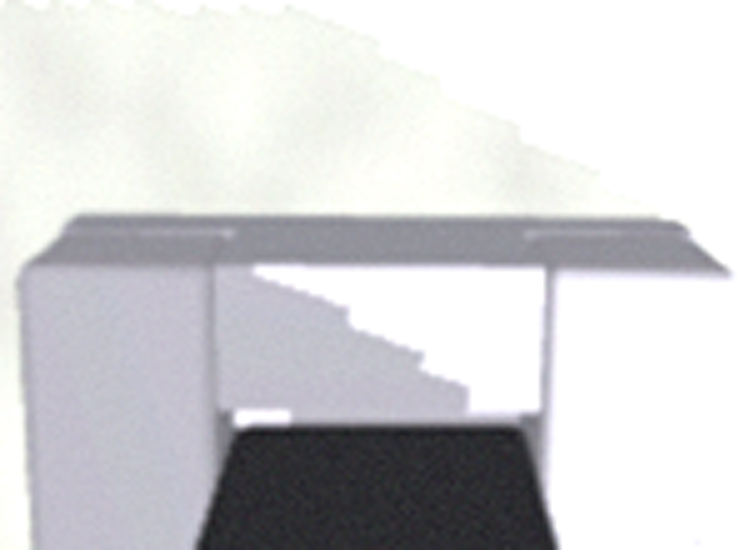

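Run:
```python
from h import *
C=(529.1,317.1)
q=lambda u,v:( (180+u/5)*1.5,(90+v/5)*1.5)
rel('w41',C,5.3,[('a -x L',*q(217,412),46),('a -x R',*q(545,412),46),('foot L',*q(240,428),49.7),('foot R',*q(525,428),49.7),('chg -x edge',*q(380,268),46)])
```

```text
a -x L along -25.6 across -19.0
a -x R along -25.6 across 19.7
foot L along -24.6 across -16.0
foot R along -24.6 across 17.0
chg -x edge along -42.6 across 0.2
```

Emit:
drive_tool([
  [[0.001, 0, -0.003, 0, 0, 0, 0.6], [0.001, 0, -0.006, 0, 0, 0, 0.6], [0.001, 0, -0.009, 0, 0, 0, 0.6], [0.001, 0, -0.012, 0, 0, 0, 0.6], [0.001, 0, -0.012, 0, 0, 0, 0.6]],
])

```text
time: 65.52
position: [529.8, 317.0, 55.5]
orientation: [-1.57, -0.072, 0.074]
ft_force: [0.1, -0.1, -4.5]
opening: 33.1
```

Emit:
drive_tool([
  [[0, 0, -0.003, 0, 0, 0, 0.6], [0, 0, -0.006, 0, 0, 0, 0.6], [0, 0, -0.009, 0, 0, 0, 0.6], [0, 0, -0.012, 0, 0, 0, 0.6], [0, 0, -0.012, 0, 0, 0, 0.6]],
])

```text
time: 65.93
position: [529.9, 317.0, 43.6]
orientation: [-1.57, -0.072, 0.074]
ft_force: [-0.2, -0.7, -4.4]
opening: 33.6
```

Emit:
drive_tool([
  [[0, 0, -0.002, 0, 0, 0, 0.6], [0, 0, -0.005, 0, 0, 0, 0.6], [0, 0, -0.007, 0, 0, 0, 0.6], [0, 0, -0.007, 0, 0, 0, 0.6]],
])

```text
time: 66.27
position: [530.1, 317.1, 36.9]
orientation: [-1.57, -0.072, 0.074]
ft_force: [-0.7, 0.0, -3.4]
opening: 33.5
```

Emit:
drive_tool([
  [[0, 0, -0.001, 0, 0, 0, 0.6], [0, 0, -0.002, 0, 0, 0, 0.6], [0, 0, -0.003, 0, 0, 0, 0.6], [0, 0, -0.004, 0, 0, 0, 0.6]],
])

```text
time: 66.6
position: [530.6, 317.4, 34.4]
orientation: [-1.569, -0.073, 0.072]
ft_force: [-3.0, -1.5, 10.2]
opening: 33.4
```

Home at 34.4, as predicted. Release and rise.

Emit:
drive_tool([
  [[0, 0, 0, 0, 0, 0, 0.1], [0, 0, 0, 0, 0, 0, 0], [0, 0, 0, 0, 0, 0, -0.2], [0, 0, 0, 0, 0, 0, -0.3], [0, 0, 0.02, 0, 0, 0, -0.3], [0, 0, 0.05, 0, 0, 0, -0.3], [0, 0, 0.085, 0, 0, 0, -0.3], [0, 0, 0.12, 0, 0, 0, -0.3], [0, 0, 0.16, 0, 0, 0, -0.3], [0, 0, 0.2, 0, 0, 0, -0.3]],
])

```text
time: 67.43
position: [530.0, 317.1, 235.2]
orientation: [-1.57, -0.073, 0.073]
ft_force: [1.3, 0.8, 0.0]
opening: 55.5
```

Emit:
drive_tool([
  [[-0.03, -0.01, 0, 0, 0, 0, -0.3], [-0.06, -0.02, 0, 0, 0, 0, -0.3], [-0.09, -0.03, 0, 0, 0, 0, -0.3], [-0.12, -0.04, 0, 0, 0, 0, -0.3], [-0.15, -0.05, 0, 0, 0, 0, -0.3], [-0.17, -0.05, 0, 0, 0, 0, -0.3], [-0.17, -0.05, 0, 0, 0, 0, -0.3]],
])

```text
time: 68.02
position: [356.5, 266.5, 233.8]
orientation: [-1.57, -0.073, 0.075]
ft_force: [0.4, 1.6, -0.3]
opening: 55.4
```

Run:
```python
from h import *
st(); im,P=cap('scene','s42'); big(im,0,0,512,384,1.56,'s42b'); im2=np.clip(im.astype(float)*1.4,0,255).astype(np.uint8); big(im2,370,160,470,250,7,'s42c')
im,P=cap('top','t42'); big(im,0,0,512,384,1.56,'t42b')
f=cv2.GaussianBlur(im,(0,0),0.6).astype(int)
m=(f[...,2]-f[...,0]>=7)&(f[...,2]>140); m[:,:150]=0;m[:,260:]=0;m[:118]=0;m[195:]=0
for b in blobs(im,P,m,65,500): print('lid',b)
```

```text
t 68.02 pos [356.5 266.5 233.8] fing [-0.002 -0.    -1.   ] jaw [-0.094  0.996  0.   ] jawyaw 95.4 F [ 0.4  1.6 -0.3] op 55.4 q [ 0.48  0.11 -0.38  1.08  0.    0.38]
lid {'px': array([206.3, 153.2]), 'n': np.int32(4507), 'c': array([611.9,   8.1]), 'mean': array([611.,  10.]), 'L': 280.7, 'W': 196.3, 'ang': np.float32(-85.1)}
```

View pics/s42b.png

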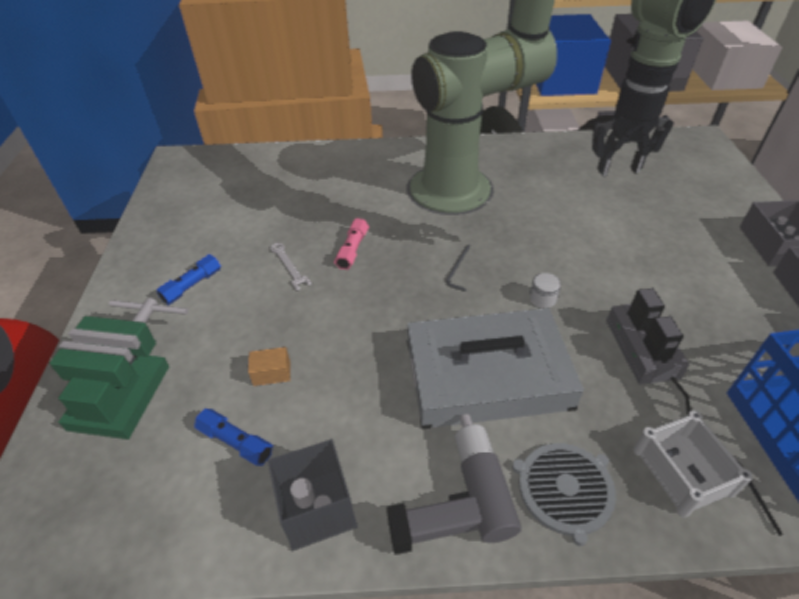

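View pics/s42c.png

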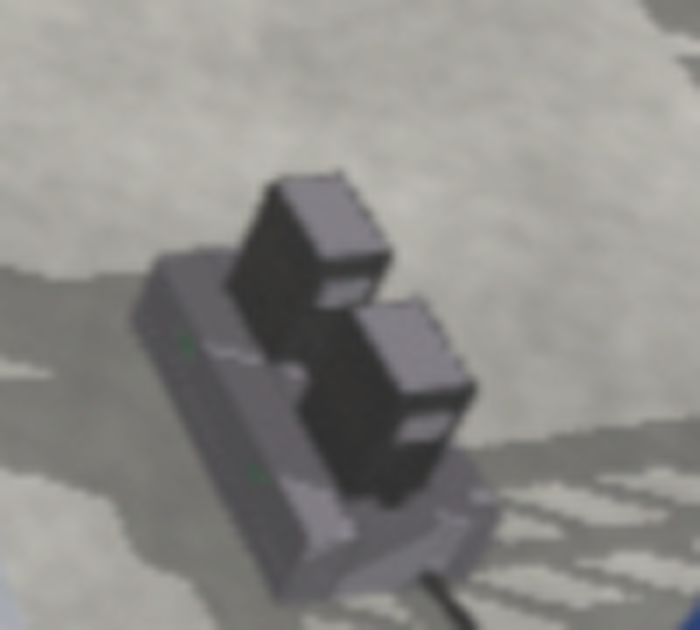

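View pics/t42b.png

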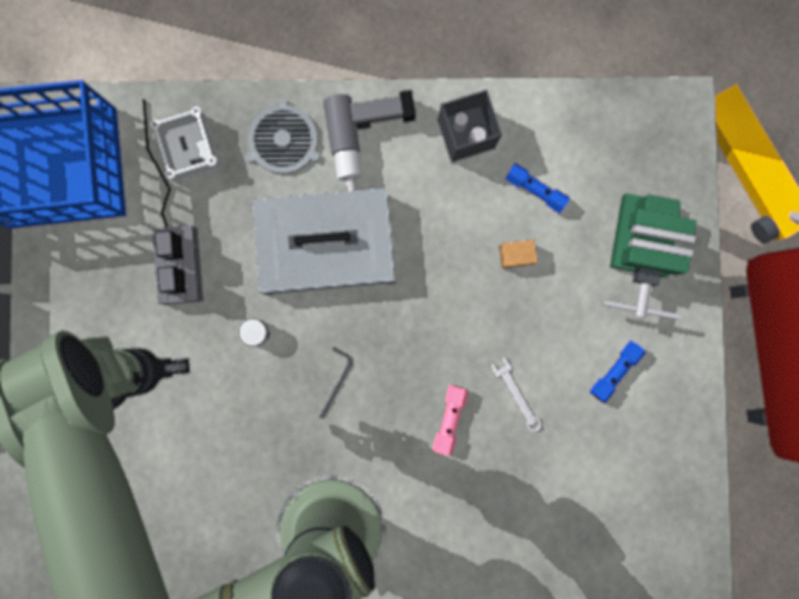

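The last views show the lid down on the case, both packs upright and level in the charger, no loose spanner left, and the carton, piston and other items where they were. Handing in.

```bash
python3 -c "
from h import *
print(ctrl.sign_off())"
```

```text
the job is handed in; nothing more can be done
None
```

The whole job is done and handed in at about 68 s of the 210 s allowed.

- **Spanners:** I lifted the lid off and laid it flat on the clear bench, then put all four spanners (L, S, M, XL) into their own slots. The slots were identified by card hexagon and pocket length. Each spanner made floor contact, and I checked them by picture before closing.
- **Lid:** It is back fully down on the case, at the height the earlier measurements predicted, with no gap visible in the scene view.
- **Packs:** Both are home in the charger, one in bay b and one in bay a. Both seated within about 0.1 mm of the expected height, and the last view shows them upright and level.

**Things that did not go as expected:**
- The real fingertips sat about 31 mm above the reported TCP, so my first try at the lid handle closed on nothing. I corrected by feel and by picture, and nothing was hit.
- S was knocked about 4 cm aside during the run, so I found it again before picking it up.
- The last top view gave the lid's narrow side as 196 mm instead of 194, which I put down to pixel size. No other check disagreed.

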